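# Load the bottle dryer, fit its air filter and start it

## Task

Get the warm-air bottle dryer running with the rinsed bottles: set the filter cartridge flat on the floor of its well and press the hinged lid fully shut past its catch, put every square bottle lying on the bench mouth-down over a peg of its own until its rim sits on the seat, and only when all that is done push the toggle switch fully over to on. Leave the wash bottle, the tip box and the marker where they are.

Things in the scene. Friction and masses are not known exactly. Their poses are not given: they have to be found in the camera images.
- bottle0_mid (a point): off-white square wide-mouth bottle, no cap, 130 mm long: body 44 x 44 x 90 mm (flats from x = -65 to +25), shoulder, round neck 36 mm outside, 29 mm bore. Starts lying on a flat side, mouth towards the robot (bottle3: towards the robot's left); may be absent. This point: mid-length on its axis (22 mm up when lying); x points along the axis to the mouth (65 mm ahead; bottom 65 mm behind). 60 g, centre of mass at x = -8 mm
- bottle0_mouth (a point): centre of the rim plane of bottle0's mouth; same axes as bottle0_mid
- bottle1_mid (a point): off-white square wide-mouth bottle, no cap, 130 mm long: body 44 x 44 x 90 mm (flats from x = -65 to +25), shoulder, round neck 36 mm outside, 29 mm bore. Starts lying on a flat side, mouth towards the robot (bottle3: towards the robot's left); may be absent. This point: mid-length on its axis (22 mm up when lying); x points along the axis to the mouth (65 mm ahead; bottom 65 mm behind). 60 g, centre of mass at x = -8 mm
- bottle1_mouth (a point): centre of the rim plane of bottle1's mouth; same axes as bottle1_mid
- bottle2_mid (a point): off-white square wide-mouth bottle, no cap, 130 mm long: body 44 x 44 x 90 mm (flats from x = -65 to +25), shoulder, round neck 36 mm outside, 29 mm bore. Starts lying on a flat side, mouth towards the robot (bottle3: towards the robot's left); may be absent. This point: mid-length on its axis (22 mm up when lying); x points along the axis to the mouth (65 mm ahead; bottom 65 mm behind). 60 g, centre of mass at x = -8 mm
- bottle2_mouth (a point): centre of the rim plane of bottle2's mouth; same axes as bottle2_mid
- bottle3_mid (a point): off-white square wide-mouth bottle, no cap, 130 mm long: body 44 x 44 x 90 mm (flats from x = -65 to +25), shoulder, round neck 36 mm outside, 29 mm bore. Starts lying on a flat side, mouth towards the robot (bottle3: towards the robot's left); may be absent. This point: mid-length on its axis (22 mm up when lying); x points along the axis to the mouth (65 mm ahead; bottom 65 mm behind). 60 g, centre of mass at x = -8 mm
- bottle3_mouth (a point): centre of the rim plane of bottle3's mouth; same axes as bottle3_mid
- peg0 (a point): one of four upright steel pegs in a row along the dryer's y, 84 mm apart: this point is the centre of the flat grey seat at the foot of the peg, 38 mm above the bench, on which the rim of an inverted bottle comes to rest. The peg is 20 mm in diameter, stands 82 mm above the seat and tapers over its top 14 mm. Seat diameter 49 mm. z up, axes as the dryer's
- peg1 (a point): one of four upright steel pegs in a row along the dryer's y, 84 mm apart: this point is the centre of the flat grey seat at the foot of the peg, 38 mm above the bench, on which the rim of an inverted bottle comes to rest. The peg is 20 mm in diameter, stands 82 mm above the seat and tapers over its top 14 mm. Seat diameter 49 mm. z up, axes as the dryer's
- peg2 (a point): one of four upright steel pegs in a row along the dryer's y, 84 mm apart: this point is the centre of the flat grey seat at the foot of the peg, 38 mm above the bench, on which the rim of an inverted bottle comes to rest. The peg is 20 mm in diameter, stands 82 mm above the seat and tapers over its top 14 mm. Seat diameter 49 mm. z up, axes as the dryer's
- peg3 (a point): one of four upright steel pegs in a row along the dryer's y, 84 mm apart: this point is the centre of the flat grey seat at the foot of the peg, 38 mm above the bench, on which the rim of an inverted bottle comes to rest. The peg is 20 mm in diameter, stands 82 mm above the seat and tapers over its top 14 mm. Seat diameter 49 mm. z up, axes as the dryer's
- dryer: fixed white bench-top bottle dryer, 200 (x) x 328 (y) mm; front deck 35 mm high with the pegs (52 mm in front of the origin), rear housing (x = 0 to +100 mm) 75 mm high with the filter well on its right half and the switch on its left. Origin under its centre, x points to its back, y to its left
- well (a point): middle of the floor of the filter well, an upright-walled pocket 67 (x) x 107 (y) mm open at the top; floor 22 mm above the bench, 53 mm deep below the housing's top. Axes as the dryer's
- filter_grip (a point): grey panel air filter cartridge, 62 (x) x 102 (y) x 22 mm, with a grip rib across its top, 14 mm thick (y), 50 mm wide (x) and 28 mm high (from 22 to 50 mm above the underside). This point is in the rib, 35 mm above the underside. Either way round fits; it starts lying flat, rib up
- filter_base (a point): centre of the filter cartridge's underside, axes as filter_grip
- lid (a joint): angle of the filter well's lid in rad: 0 fully shut, starts wide open at 1.65 to 1.9 (end stop 1.95). Plate 86 x 138 x 8 mm, hinged on its left (+y) edge about the dryer's x; free edge on the right. A stiff hinge (0.12 N m) holds it where it is left. At about 0.09 rad a sprung roller catch stops it; about 6 to 10 N on the free edge snaps it past
- lid_hinge (a point): a point of the lid's hinge axis, in the middle of the lid's depth, 79 mm above the bench; axes as the dryer's
- lid_edge (a point): middle of the lid's free edge, on the outer face (top when shut), 134 mm from the hinge axis; z is the outward normal of that face, y points to the hinge
- switch (a joint): angle of the toggle switch in rad: 0 off (leaning 0.45 rad towards the dryer's -y), 0.9 fully on (leaning towards +y); stays where it is left, needs about 2 N at its tip
- switch_tip (a point): tip region of the black toggle, 30 mm from its pivot, toggle 13 mm thick there; about 103 mm above the bench when off
- wash_bottle: bystander: white wash bottle with a red spout, 68 mm wide, 196 mm high, standing behind; origin under its centre
- tip_box: bystander: shut pipette tip box, 89 x 118 x 77 mm; origin under its centre
- marker: bystander: black marker lying on the bench, 129 mm long, 15 mm thick; origin under its centre

How it is judged:
By the outcome, as a careful person would: the job done as asked, in the order asked, and still so for the second after the job is handed in, with the robot touching nothing.
Of bottle0, bottle1, bottle2, bottle3 only 3 to 4 are there at a start; the rules pass over those that are not, and their reading is None.
At some moment in a run one of bottle0, bottle1, bottle2, bottle3, filter may be knocked a few centimetres aside while the robot is not near it.
It also fails if it takes over 210 s, if anything falls off the work surface, if the arm or the gripper's body presses on something with over 40 N, if the wrist force passes 120 N, or if a joint passes its speed limit or range.

## Robot

A 7-joint arm with a two-finger parallel gripper is mounted at the origin on a cart in front of the work surface, level with it; the furniture and walls round the work are solid. World frame = base frame: x ahead of the robot, y to its left, z up, the work surface at z = 0. Lengths are in m, angles in rad, forces in N, time in s.
With the tool pointing down it reaches from about 0.425 to 0.875 m from the base axis. Payload 4.7 kg.
Tool frame: the origin (TCP) lies midway between the tips of the shut fingers; the grasp point (between the pads) lies 19 mm behind it; x points along the fingers, y is the direction in which the jaws open and shut, and the axes are right-handed (so a half turn about x gives the same grasp; the last joint's range is limited). The gripper opens to 87 mm and grips with 3 to 60 N. Pads are 19 mm wide; open, the fingers measure 117 mm over their backs; the gripper's body (75 mm by 190 mm) begins 51 mm behind the grasp point.
Start: joints at [1.314, 0.321, -0.07, 1.45, 0.023, 1.371, -0.057], TCP at [0.174, -0.626, 0.223] pointing down, gripper open.
Joint ranges: [-2.86, 2.86], [-0.3, 2.09], [-1.38, 1.24], [0.06, 2.45], [-1.56, 4.7], [0.09, 2.05], [-2.69, 2.69]. Speed limits (rad/s): [2.57, 2.57, 3.14, 3.14, 3.14, 3.14, 3.14].

## Interface

Orientations are given as a rotation vector (axis times angle).
In Python, from bench import ctrl gives the robot as it stands. The module is installed in compiled form; this text tells all that it offers.
- The arm moves only by the shell command python3 -m jog 'ROWS' [FORCE]. ROWS is JSON, a list of rows, each an object with "rot": the turn, a rotation vector about the tool's x, y, z in units of 5 degrees (1.0 is 5 degrees), a list of three; "travel": the shift along the tool's x, y, z in units of 0.3 m (1.0 is 0.3 m), a list of three; "jaw": the closure, from -1 (fully open) to 1 (shut), so that 0 is half open. In form: [{"rot": [ax, ay, az], "travel": [tx, ty, tz], "jaw": jaw}, ...]. A call has 1 to 8 rows; each row shifts and turns the commanded pose from where the row before left it, along the tool's axes as they then stand; what a row does not reach is not made up. A row lasts 1/10 s, in which the tool goes at most 50 mm and 8.59 degrees, less where a joint would pass 70% of its speed; a pose out of reach is approached as far as the arm can. A call with a number of a shift or a turn outside -1 to 1 is refused whole. A call with a gripper value outside its range is refused whole. The fingers move at their own pace and stop on an object; FORCE is the grip in N (left out, the last holds). Time passes only in rows, so rows that do not move let the fingers close. It gives the time, the measured TCP pose, the force and the opening at its end, in the units of the state.
- ctrl.get_state(): the state, without advancing time (a new reading comes with each control period).
- ctrl.get_image(name): name is "scene" or "top" or "wrist"; returns the picture (420x560x3 uint8, red, green, blue); there is no depth.
- ctrl.camera_model(name): a dict with "mtx" (3x3 intrinsics, pixels), "extrinsics" (4x4, takes a point from world to camera coordinates); the wrist camera has in their place "hand_eye" (4x4, takes a point from camera to tool coordinates, whose origin is the TCP and whose axes are the tool frame's). Camera axes: x right, y up, looking along -z (the intrinsics and any distortion apply to the point x, -y, -z); pixel columns grow to the right and rows downward; lengths in m; the calibration is good to about 2 mm. The wrist camera is an equidistant fisheye: a pixel r from the principal point sees the ray r / f radians off the axis. A picture is of the moment at which its call begins: read the wrist's pose just before it. camera_model takes no time and is no camera call.
- ctrl.close_job(): hands the job in, once; it reports no verdict.
The state is a dict: "time": time; "joint_positions": joint angles; "qd": joint speeds; "joint_torque": joint torques, N m; "position": TCP position; "tool_rot": TCP orientation; "ft_force": force on the tool from outside, world axes, zero at the start; "torque": the same for the moment, N m; "grip_width": opening from 0.0 (shut) to 1.0 (fully open).
Only numpy, scipy, OpenCV 4.12 (cv2) and the standard library are available. Lean on these libraries where they do the work, as an engineer would, in place of code of your own. Each camera call takes 0.05 s, during which the arm holds its last target.

## Working session

There is one attempt and no reset: what is moved stays moved. The work goes in short steps, Python scripts to look and compute and a shell command to move; the robot and the scene stay as the last step left them, time stands still between calls to the robot, and variables do not carry over. Pictures are saved under pics/ and viewed, and the job is handed in when it is done.

```bash
ls; mkdir -p pics; python3 - <<'E'
from bench import ctrl
import cv2
s=ctrl.get_state(); print(s)
for n in ("scene","top","wrist"):
    cv2.imwrite(f"pics/{n}0.png",ctrl.get_image(n)[:,:,::-1]); print(n,ctrl.camera_model(n))
E
```

```text
pics
{'time': 0.0, 'joint_positions': array([ 1.31410013,  0.32185831, -0.07007273,  1.45163845,  0.02261279,
        1.37079395, -0.05689827]), 'qd': array([-0.00066242,  0.00072293, -0.00058725,  0.00068414,  0.00069757,
        0.00054206, -0.00053722]), 'joint_torque': array([ 1.49911205e-05, -4.91287529e+01, -4.03597103e-01, -3.12532425e+01,
       -6.38019713e-02,  4.37625451e-02,  1.61838766e-04]), 'position': array([ 0.17367105, -0.62581186,  0.22145684]), 'tool_rot': array([ 2.07704307,  0.28500147, -2.07781622]), 'ft_force': array([0.80265939, 0.43849503, 0.07930632]), 'torque': array([-0.02473219,  0.0204879 , -0.00980948]), 'grip_width': 0.9923973230080247}
scene {'mtx': array([[441.30661813,   0.        , 291.32602812],
       [  0.        , 441.30661813, 203.45210407],
       [  0.        ,   0.        ,   1.        ]]), 'extrinsics': array([[-0.88581293, -0.46357423, -0.02084202,  0.54013156],
       [ 0.26693519, -0.54577866,  0.79427405, -0.16347104],
       [-0.37958011,  0.69801475,  0.60720207, -1.38455225],
       [ 0.        ,  0.        ,  0.        ,  1.      
[... 352 characters left out ...]
-01],
       [-1.36380487e-01, -3.47805530e-03,  9.90650426e-01,
        -1.59559997e+00],
       [ 0.00000000e+00,  0.00000000e+00,  0.00000000e+00,
         1.00000000e+00]])}
wrist {'mtx': array([[325.1922621 ,   0.        , 281.80228825],
       [  0.        , 325.1922621 , 207.19309222],
       [  0.        ,   0.        ,   1.        ]]), 'hand_eye': array([[ 1.51674220e-03,  2.81695882e-01, -9.59502543e-01,
        -1.60970554e-01],
       [ 9.99998740e-01,  2.19554851e-05,  1.58720273e-03,
         5.01667443e-05],
       [ 4.68174817e-04, -9.59503741e-01, -2.81695494e-01,
        -7.84141923e-02],
       [ 0.00000000e+00,  0.00000000e+00,  0.00000000e+00,
         1.00000000e+00]])}
```

View pics/top0.png

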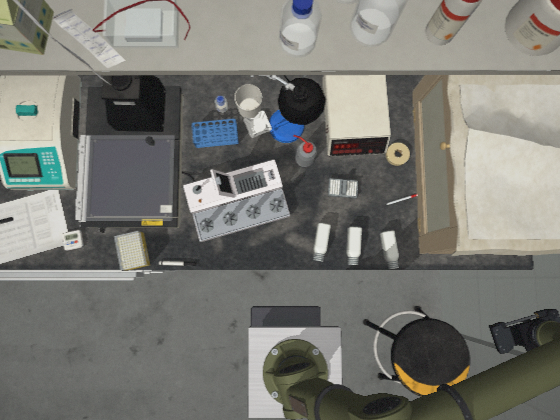

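View pics/scene0.png

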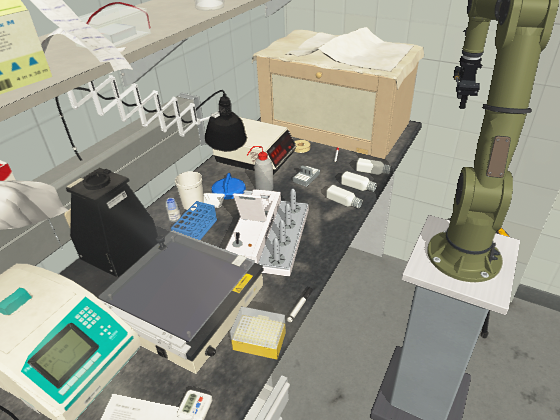

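View pics/wrist0.png

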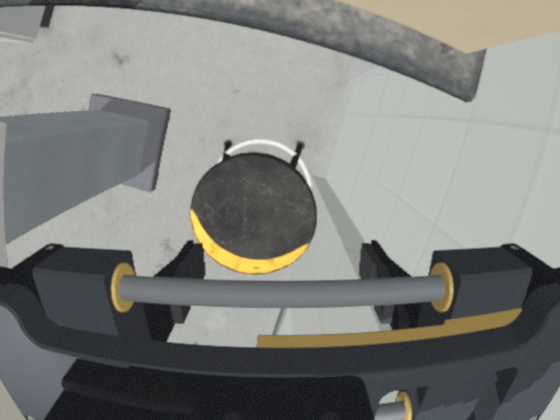

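```bash
cat > h.py <<'E'
import numpy as np, cv2
from scipy.spatial.transform import Rotation as R
from bench import ctrl
def tool():
    s=ctrl.get_state(); T=np.eye(4); T[:3,:3]=R.from_rotvec(s['tool_rot']).as_matrix(); T[:3,3]=s['position']; return T
def ray(n,px,T=None):
    m=ctrl.camera_model(n); K=m['mtx']; px=np.atleast_2d(np.asarray(px,float))
    u=(px[:,0]-K[0,2])/K[0,0]; v=(px[:,1]-K[1,2])/K[1,1]
    if n=='wrist':
        r=np.hypot(u,v); k=np.sinc(r/np.pi); d=np.c_[u*k,-v*k,-np.cos(r)]
        C=T@m['hand_eye']
    else:
        d=np.c_[u,-v,-np.ones(len(u))]; C=np.linalg.inv(m['extrinsics'])
    return C[:3,3], d@C[:3,:3].T
def onz(n,px,z,T=None):
    o,d=ray(n,px,T); return o+d*((z-o[2])/d[:,2])[:,None]
def proj(n,P,T=None):
    m=ctrl.camera_model(n); K=m['mtx']; P=np.atleast_2d(P)
    E=m['extrinsics'] if n!='wrist' else np.linalg.inv(T@m['hand_eye'])
    c=P@E[:3,:3].T+E[:3,3]; c=c*[1,-1,-1]
    if n=='wrist':
        rr=np.hypot(c[:,0],c[:,1]); th=np.arctan2(rr,c[:,2]); s=th/np.maximum(rr,1e-9)
        return np.c_[c[:,0]*s*K[0,0]+K[0,2],c[:,1]*s*K[1,1]+K[1,2]]
    return np.c_[c[:,0]/c[:,2]*K[0,0]+K[0,2],c[:,1]/c[:,2]*K[1,1]+K[1,2]]
def tri(obs):
    A=np.zeros((3,3));b=np.zeros(3)
    for n,px,T in obs:
        o,d=ray(n,px,T); d=d[0]/np.linalg.norm(d[0]); M=np.eye(3)-np.outer(d,d); A+=M;b+=M@o
    return np.linalg.solve(A,b)
def snap(n,name,crop=None,s=1):
    T=tool(); im=ctrl.get_image(n)[:,:,::-1].copy()
    np.save(f'pics/{name}_T.npy',T); cv2.imwrite(f'pics/{name}_full.png',im)
    save(im,name,crop,s); return im,T
def save(im,name,crop=None,s=1):
    if crop: im=im[crop[1]:crop[3],crop[0]:crop[2]]
    cv2.imwrite(f'pics/{name}.png',cv2.resize(im,None,fx=s,fy=s,interpolation=cv2.INTER_CUBIC))
E
python3 - <<'E'
from h import *
t=cv2.imread('pics/top0.png'); save(t,'topA',(170,140,430,280),3)
s=cv2.imread('pics/scene0.png'); save(s,'sceA',(200,120,400,300),4)
print(onz('top',[[322,242],[354,245],[390,250]],0.04),onz('top',[[344,187]],.05))
T=tool();print(T)
E
```

```text
[[ 0.43928162 -0.09373821  0.04      ]
 [ 0.42888363 -0.2036618   0.04      ]
 [ 0.41163801 -0.32683064  0.04      ]] [[ 0.62997456 -0.17227776  0.05      ]]
[[-4.76088324e-04  2.67547837e-01 -9.63544461e-01  1.73723570e-01]
 [ 1.37364439e-03 -9.63543486e-01 -2.67548245e-01 -6.25924430e-01]
 [-9.99998943e-01 -1.45094404e-03  9.12162187e-05  2.21700912e-01]
 [ 0.00000000e+00  0.00000000e+00  0.00000000e+00  1.00000000e+00]]
```

View pics/topA.png

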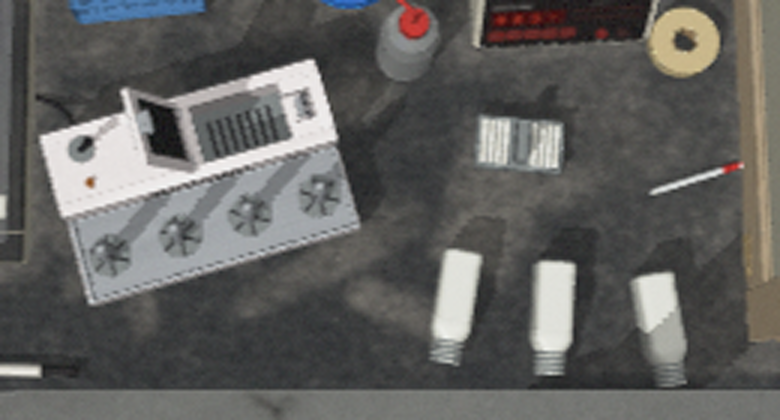

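View pics/sceA.png

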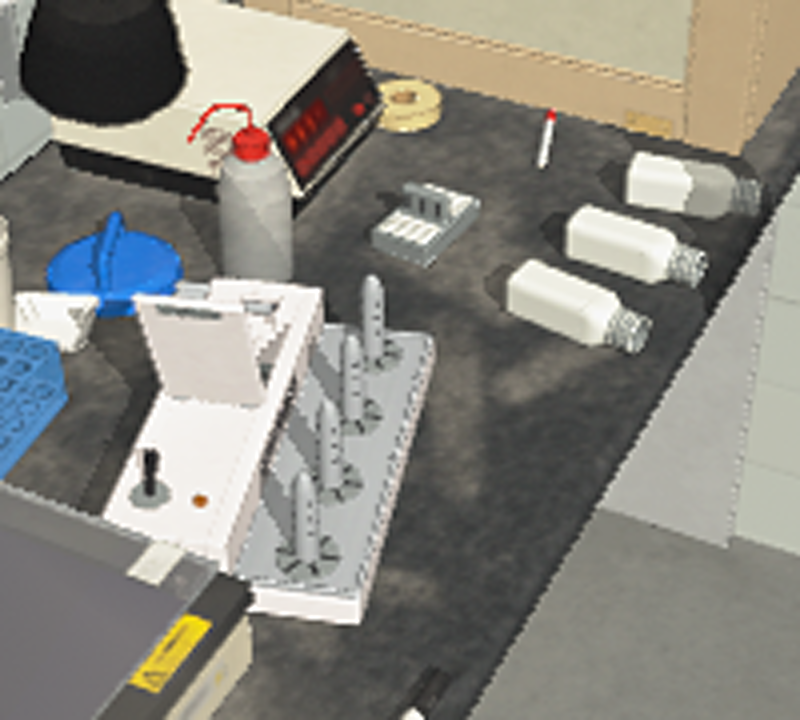

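```bash
python3 - <<'E'
from h import *
f=lambda a:np.array([[170+x/3,140+y/3] for x,y in a])
pg=onz('top',f([(112,255),(181,235),(250,213),(322,195)]),.038)
print('seats',pg)
d=pg[0]-pg[3]; print(np.degrees(np.arctan2(-d[0],d[1])), np.linalg.norm(d)/3)
# deck corners top z=.035
print('deck corners',onz('top',f([(92,303),(358,230)]),.035))
print('housing corners',onz('top',f([(40,138),(317,60),(338,145),(65,215)]),.075))
print('filter corners',onz('top',f([(480,115),(563,118),(560,172),(476,165)]),.022))
print('rib',onz('top',f([(521,118),(520,165)]),.05))
for b in [((460,250),(445,355)),((555,262),(549,368)),((655,275),(670,378))]: print('bottle',onz('top',f(b),.03))
print('wash',onz('top',f([(408,55)]),.1))
E
```

```text
seats [[0.49868918 0.30280043 0.038     ]
 [0.52193144 0.22319793 0.038     ]
 [0.54760042 0.14331973 0.038     ]
 [0.56866168 0.05965216 0.038     ]]
16.054607115489308 0.08433875651831883
deck corners [[0.44336063 0.32533806 0.035     ]
 [0.52798396 0.01794682 0.035     ]]
housing corners [[0.6292608  0.38262765 0.075     ]
 [0.72028071 0.06560491 0.075     ]
 [0.62077474 0.04193883 0.075     ]
 [0.54035868 0.35212848 0.075     ]]
filter corners [[ 0.66665111 -0.12795845  0.022     ]
 [ 0.66292602 -0.22599942  0.022     ]
 [ 0.59819936 -0.22072735  0.022     ]
 [ 0.60664817 -0.1221153   0.022     ]]
rib [[ 0.65715919 -0.17174106  0.05      ]
 [ 0.60174262 -0.16931568  0.05      ]]
bottle [[ 0.50509658 -0.10062122  0.03      ]
 [ 0.38361927 -0.08131068  0.03      ]]
bottle [[ 0.49100666 -0.21056931  0.03      ]
 [ 0.36869388 -0.20047924  0.03      ]]
bottle [[ 0.47578969 -0.3259544   0.03      ]
 [ 0.35722316 -0.33889173  0.03      ]]
wash [[ 0.71968249 -0.03713462  0.1       ]]
```

```bash
cat > plan.py <<'E'
from h import *
import sys, json
def Rt(xd,yd):
    x=np.array(xd,float);x/=np.linalg.norm(x);y=np.array(yd,float);y-=x*(x@y);y/=np.linalg.norm(y)
    return np.c_[x,y,np.cross(x,y)]
def plan(p=None,Rg=None,n=None,T=None,vmax=.045,wmax=4.9,jaw=-1,last=True):
    T=tool() if T is None else T
    p=T[:3,3] if p is None else np.array(p,float); Rg=T[:3,:3] if Rg is None else Rg
    rv=R.from_matrix(T[:3,:3].T@Rg).as_rotvec(); d=p-T[:3,3]
    k=max(int(np.ceil(np.linalg.norm(d)/vmax)),int(np.ceil(np.degrees(np.linalg.norm(rv))/wmax)),1)
    n=n or k
    Rc=T[:3,:3].copy(); print('rows',n,'dist',np.round(d,4),'rot deg',np.round(np.degrees(rv),1)); out=[]
    for i in range(n):
        t=Rc.T@d/n/.3
        out.append('{"rot":%s,"travel":%s,"jaw":%g}'%([round(float(v),2)+0. for v in np.degrees(rv)/n/5],[round(float(v),3)+0. for v in t],jaw)); Rc=Rc@R.from_rotvec(rv/n).as_matrix()
    for i in range(0,n,8): print('['+',\n'.join(out[i:i+8])+']')
def st():
    s=ctrl.get_state(); print('t%.2f'%s['time'],'p',np.round(s['position'],4),'q',np.round(s['joint_positions'],3),'F',np.round(s['ft_force'],1),'g%.3f'%s['grip_width'])
    T=tool();print('x',np.round(T[:3,0],3),'y',np.round(T[:3,1],3),'z',np.round(T[:3,2],3))
    open('log.txt','a').write(json.dumps([list(map(float,s['joint_positions'])),T.tolist()])+'\n')
E
python3 -c "
from plan import *
st()
print(onz('top',[[413,255],[425,255],[418,80]],.0), onz('top',[[413,255],[465,252],[430,75]],.25))
plan([.33,-.30,.38])"
```

```text
t0.15 p [ 0.1737 -0.6259  0.2217] q [ 1.314  0.322 -0.07   1.451  0.023  1.371 -0.057] F [-0.5 -0.2  1. ] g1.009
x [-0.     0.001 -1.   ] y [ 0.268 -0.964 -0.001] z [-0.964 -0.268  0.   ]
[[ 0.39623548 -0.4173666   0.        ]
 [ 0.39621372 -0.45950034  0.        ]
 [ 1.04206182 -0.46365221  0.        ]] [[ 0.38523075 -0.34028859  0.25      ]
 [ 0.39407845 -0.49576853  0.25      ]
 [ 0.94998367 -0.41805242  0.25      ]]
rows 9 dist [0.1563 0.3259 0.1583] rot deg [0. 0. 0.]
[{"rot":[0.0, 0.0, 0.0],"travel":[-0.058, -0.101, -0.088],"jaw":-1},
{"rot":[0.0, 0.0, 0.0],"travel":[-0.058, -0.101, -0.088],"jaw":-1},
{"rot":[0.0, 0.0, 0.0],"travel":[-0.058, -0.101, -0.088],"jaw":-1},
{"rot":[0.0, 0.0, 0.0],"travel":[-0.058, -0.101, -0.088],"jaw":-1},
{"rot":[0.0, 0.0, 0.0],"travel":[-0.058, -0.101, -0.088],"jaw":-1},
{"rot":[0.0, 0.0, 0.0],"travel":[-0.058, -0.101, -0.088],"jaw":-1},
{"rot":[0.0, 0.0, 0.0],"travel":[-0.058, -0.101, -0.088],"jaw":-1},
{"rot":[0.0, 0.0, 0.0],"travel":[-0.058, -0.101, -0.088],"jaw":-1}]
[{"rot":[0.0, 0.0, 0.0],"travel":[-0.058, -0.101, -0.088],"jaw":-1}]
```

```bash
python3 -m jog '[{"rot":[0,0,0],"travel":[-0.16,0,0],"jaw":-1},{"rot":[0,0,0],"travel":[-0.16,0,0],"jaw":-1},{"rot":[0,0,0],"travel":[-0.16,-0.02,0],"jaw":-1},{"rot":[0,0,0],"travel":[-0.05,-0.12,-0.08],"jaw":-1},{"rot":[0,0,0],"travel":[0,-0.12,-0.1],"jaw":-1},{"rot":[0,0,0],"travel":[0,-0.12,-0.1],"jaw":-1},{"rot":[0,0,0],"travel":[0,-0.12,-0.1],"jaw":-1},{"rot":[0,0,0],"travel":[0,-0.12,-0.1],"jaw":-1}]' && python3 -c "
from plan import *
st()
plan([.33,-.28,.38])"
```

```text
time: 0.95
position: [0.2633, -0.4066, 0.3813]
tool_rot: [2.076, 0.283, -2.077]
ft_force: [1.0, 0.4, 0.2]
grip_width: 0.998
t0.95 p [ 0.2633 -0.4066  0.3813] q [ 1.153 -0.054 -0.201  1.559 -0.011  1.636 -0.348] F [1.  0.4 0.2] g0.998
x [-0. -0. -1.] y [ 0.267 -0.964  0.   ] z [-0.964 -0.267  0.   ]
rows 4 dist [ 0.0667  0.1266 -0.0013] rot deg [0. 0. 0.]
[{"rot":[0.0, 0.0, 0.0],"travel":[0.001, -0.087, -0.082],"jaw":-1},
{"rot":[0.0, 0.0, 0.0],"travel":[0.001, -0.087, -0.082],"jaw":-1},
{"rot":[0.0, 0.0, 0.0],"travel":[0.001, -0.087, -0.082],"jaw":-1},
{"rot":[0.0, 0.0, 0.0],"travel":[0.001, -0.087, -0.082],"jaw":-1}]
```

```bash
python3 -c "
from plan import *
plan([.60,-.171,.26],Rt([0,0,-1],[1,-.03,0]))"
```

```text
rows 15 dist [ 0.3367  0.2356 -0.1213] rot deg [-72.8   0.    0. ]
[{"rot":[-0.97, 0.0, 0.0],"travel":[0.027, -0.03, -0.086],"jaw":-1},
{"rot":[-0.97, 0.0, 0.0],"travel":[0.027, -0.023, -0.088],"jaw":-1},
{"rot":[-0.97, 0.0, 0.0],"travel":[0.027, -0.015, -0.09],"jaw":-1},
{"rot":[-0.97, 0.0, 0.0],"travel":[0.027, -0.008, -0.091],"jaw":-1},
{"rot":[-0.97, 0.0, 0.0],"travel":[0.027, 0.0, -0.091],"jaw":-1},
{"rot":[-0.97, 0.0, 0.0],"travel":[0.027, 0.008, -0.091],"jaw":-1},
{"rot":[-0.97, 0.0, 0.0],"travel":[0.027, 0.015, -0.09],"jaw":-1},
{"rot":[-0.97, 0.0, 0.0],"travel":[0.027, 0.023, -0.088],"jaw":-1}]
[{"rot":[-0.97, 0.0, 0.0],"travel":[0.027, 0.03, -0.086],"jaw":-1},
{"rot":[-0.97, 0.0, 0.0],"travel":[0.027, 0.037, -0.083],"jaw":-1},
{"rot":[-0.97, 0.0, 0.0],"travel":[0.027, 0.044, -0.08],"jaw":-1},
{"rot":[-0.97, 0.0, 0.0],"travel":[0.027, 0.051, -0.076],"jaw":-1},
{"rot":[-0.97, 0.0, 0.0],"travel":[0.027, 0.057, -0.071],"jaw":-1},
{"rot":[-0.97, 0.0, 0.0],"travel":[0.027, 0.063, -0.066],"jaw":-1},
{"rot":[-0.97, 0.0, 0.0],"travel":[0.027, 0.068, -0.061],"jaw":-1}]
```

```bash
python3 -m jog '[{"rot":[-1,0,0],"travel":[0,-0.05,-0.08],"jaw":-1},{"rot":[-1,0,0],"travel":[0,-0.04,-0.08],"jaw":-1},{"rot":[-1,0,0],"travel":[0,-0.015,-0.09],"jaw":-1},{"rot":[-1,0,0],"travel":[0,-0.01,-0.09],"jaw":-1},{"rot":[-1,0,0],"travel":[0,0,-0.09],"jaw":-1},{"rot":[-1,0,0],"travel":[0,0.01,-0.09],"jaw":-1},{"rot":[-1,0,0],"travel":[0,0.02,-0.09],"jaw":-1},{"rot":[-1,0,0],"travel":[0,0.025,-0.088],"jaw":-1}]' && python3 -c "
from plan import *
st()
plan([.60,-.171,.24],Rt([0,0,-1],[1,-.03,0]))"
```

```text
time: 1.75
position: [0.4358, -0.2736, 0.3814]
tool_rot: [1.634, 0.865, -1.634]
ft_force: [0.5, -0.1, -0.8]
grip_width: 0.997
t1.75 p [ 0.4358 -0.2736  0.3814] q [ 0.926  0.019 -0.423  1.489  0.008  1.635 -0.092] F [ 0.5 -0.1 -0.8] g0.997
x [-0. -0. -1.] y [ 0.827 -0.562 -0.   ] z [-0.562 -0.827  0.   ]
rows 7 dist [ 0.1642  0.1026 -0.1414] rot deg [-32.5   0.    0. ]
[{"rot":[-0.93, 0.0, 0.0],"travel":[0.067, 0.037, -0.084],"jaw":-1},
{"rot":[-0.93, 0.0, 0.0],"travel":[0.067, 0.044, -0.081],"jaw":-1},
{"rot":[-0.93, 0.0, 0.0],"travel":[0.067, 0.05, -0.077],"jaw":-1},
{"rot":[-0.93, 0.0, 0.0],"travel":[0.067, 0.056, -0.073],"jaw":-1},
{"rot":[-0.93, 0.0, 0.0],"travel":[0.067, 0.062, -0.068],"jaw":-1},
{"rot":[-0.93, 0.0, 0.0],"travel":[0.067, 0.067, -0.063],"jaw":-1},
{"rot":[-0.93, 0.0, 0.0],"travel":[0.067, 0.072, -0.057],"jaw":-1}]
```

```bash
python3 -m jog '[{"rot":[-0.93,0,0],"travel":[0.067,0.037,-0.084],"jaw":-1},{"rot":[-0.93,0,0],"travel":[0.067,0.044,-0.081],"jaw":-1},{"rot":[-0.93,0,0],"travel":[0.067,0.05,-0.077],"jaw":-1},{"rot":[-0.93,0,0],"travel":[0.067,0.056,-0.073],"jaw":-1},{"rot":[-0.93,0,0],"travel":[0.067,0.062,-0.068],"jaw":-1},{"rot":[-0.93,0,0],"travel":[0.067,0.067,-0.063],"jaw":-1},{"rot":[-0.93,0,0],"travel":[0.067,0.072,-0.057],"jaw":-1},{"rot":[0,0,0],"travel":[0,0,0],"jaw":-1}]' && python3 -c "
from plan import *
st()
snap('wrist','w1'); st()"
```

```text
time: 2.55
position: [0.5999, -0.1677, 0.2367]
tool_rot: [1.229, 1.205, -1.228]
ft_force: [-0.4, 0.4, -0.5]
grip_width: 1.0
t2.55 p [ 0.5999 -0.1677  0.2367] q [ 0.701  0.314 -0.587  1.481  0.169  1.405  0.083] F [-0.4  0.4 -0.5] g1.000
x [-0.004  0.006 -1.   ] y [ 1.    -0.025 -0.004] z [-0.025 -1.    -0.005]
t2.60 p [ 0.5992 -0.1699  0.2385] q [ 0.703  0.311 -0.586  1.48   0.17   1.406  0.082] F [-0.2  0.4  0.2] g1.003
x [-0.003  0.003 -1.   ] y [ 1.    -0.029 -0.003] z [-0.029 -1.    -0.003]
```

View pics/w1.png

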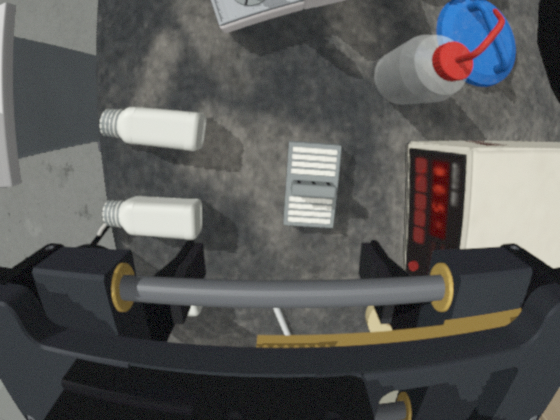

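```bash
python3 -c "
from plan import *
im=cv2.imread('pics/w1_full.png'); save(im,'w1z',(260,120,380,250),6)
T=np.load('pics/w1_T.npy'); print(proj('wrist',[T[:3,3]],T))"
```

```text
[[280.06329563 260.8791033 ]]
```

View pics/w1z.png

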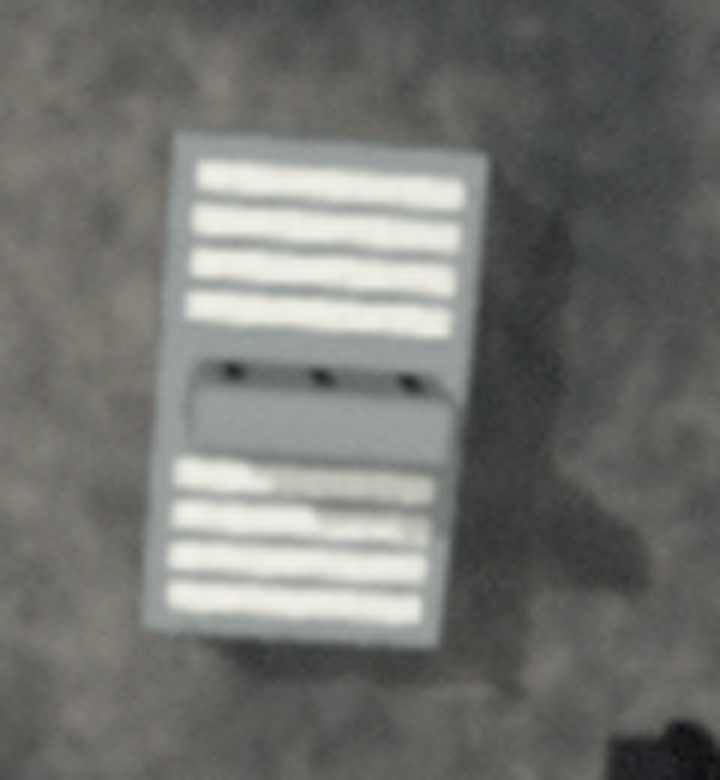

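```bash
python3 -c "
from plan import *
T=np.load('pics/w1_T.npy')
g=lambda a:np.array([[260+x/6,120+y/6] for x,y in a])
c=onz('wrist',g([(175,132),(488,155),(440,648),(143,630)]),.022,T); print(c)
m=c.mean(0);a=c[1]+c[2]-c[0]-c[3];b=c[0]+c[1]-c[2]-c[3]; print(m,np.linalg.norm(a)/2,np.linalg.norm(b)/2,np.degrees(np.arctan2(a[1],a[0])),np.degrees(np.arctan2(-b[0],b[1])))
r=onz('wrist',g([(190,390),(455,400),(445,465),(190,452)]),.05,T);print(r,r.mean(0))
"
```

```text
[[ 0.60946116 -0.12061403  0.022     ]
 [ 0.67026216 -0.12579428  0.022     ]
 [ 0.66203145 -0.22678207  0.022     ]
 [ 0.6009207  -0.22122383  0.022     ]]
[ 0.63566887 -0.17360355  0.022     ] 0.061191890576184745 0.10114699890051922 -5.033858474387894 -4.755559060289741
[[ 0.6107741  -0.16553392  0.05      ]
 [ 0.65957883 -0.16837181  0.05      ]
 [ 0.65788772 -0.18068588  0.05      ]
 [ 0.61056567 -0.17718075  0.05      ]] [ 0.63470158 -0.17294309  0.05      ]
```

```bash
python3 -c "
from plan import *
plan([.6355,-.1735,.085],Rt([0,0,-1],[.9963,-.0854,0]))"
```

```text
rows 4 dist [ 0.0363 -0.0036 -0.1535] rot deg [ 3.2 -0.2  0.2]
[{"rot":[0.16, -0.01, 0.01],"travel":[0.128, 0.031, 0.003],"jaw":-1},
{"rot":[0.16, -0.01, 0.01],"travel":[0.128, 0.031, 0.002],"jaw":-1},
{"rot":[0.16, -0.01, 0.01],"travel":[0.128, 0.031, 0.001],"jaw":-1},
{"rot":[0.16, -0.01, 0.01],"travel":[0.128, 0.031, 0.001],"jaw":-1}]
```

```bash
python3 -m jog '[{"rot":[0.16,0,0],"travel":[0.128,0.031,0.002],"jaw":-1},{"rot":[0.16,0,0],"travel":[0.128,0.031,0.002],"jaw":-1},{"rot":[0.16,0,0],"travel":[0.128,0.031,0.002],"jaw":-1},{"rot":[0.16,0,0],"travel":[0.128,0.031,0.002],"jaw":-1},{"rot":[0,0,0],"travel":[0,0,0],"jaw":-1},{"rot":[0,0,0],"travel":[0,0,0],"jaw":-1}]' && python3 -c "
from plan import *
st()
plan([.6355,-.1735,.038],Rt([0,0,-1],[.9963,-.0854,0]))"
```

```text
time: 3.2
position: [0.6355, -0.1778, 0.088]
tool_rot: [1.275, 1.165, -1.276]
ft_force: [-0.3, -0.6, 1.6]
grip_width: 0.998
t3.20 p [ 0.6355 -0.1778  0.088 ] q [ 0.642  0.489 -0.539  1.562  0.266  1.164 -0.041] F [-0.3 -0.6  1.6] g0.998
x [-0. -0. -1.] y [ 0.996 -0.09  -0.   ] z [-0.09  -0.996  0.   ]
rows 2 dist [-0.      0.0043 -0.05  ] rot deg [-0.3  0.   0. ]
[{"rot":[-0.03, 0.0, 0.0],"travel":[0.083, -0.001, -0.007],"jaw":-1},
{"rot":[-0.03, 0.0, 0.0],"travel":[0.083, -0.001, -0.007],"jaw":-1}]
```

```bash
python3 -m jog '[{"rot":[0,0,0],"travel":[0.083,-0.001,-0.007],"jaw":-1},{"rot":[0,0,0],"travel":[0.083,-0.001,-0.007],"jaw":-1},{"rot":[0,0,0],"travel":[0,0,0],"jaw":-1},{"rot":[0,0,0],"travel":[0,0,0],"jaw":-1},{"rot":[0,0,0],"travel":[0,0,0],"jaw":1},{"rot":[0,0,0],"travel":[0,0,0],"jaw":1},{"rot":[0,0,0],"travel":[0,0,0],"jaw":1},{"rot":[0,0,0],"travel":[0,0,0],"jaw":1}]' 25 && python3 -c "
from plan import *
st();snap('wrist','w2')"
```

```text
time: 4.0
position: [0.6358, -0.173, 0.0381]
tool_rot: [1.275, 1.165, -1.275]
ft_force: [-0.5, -0.6, -0.3]
grip_width: 0.721
t4.00 p [ 0.6358 -0.173   0.0381] q [ 0.626  0.537 -0.525  1.605  0.296  1.079 -0.069] F [-0.5 -0.6 -0.3] g0.721
x [ 0.001 -0.    -1.   ] y [ 0.996 -0.09   0.001] z [-0.09  -0.996  0.   ]
```

View pics/w2.png

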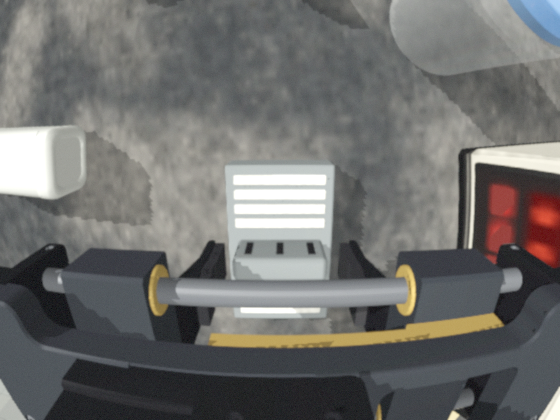

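```bash
python3 -m jog '[{"rot":[0,0,0],"travel":[0,0,0],"jaw":1},{"rot":[0,0,0],"travel":[0,0,0],"jaw":1},{"rot":[0,0,0],"travel":[0,0,0],"jaw":1},{"rot":[0,0,0],"travel":[0,0,0],"jaw":1},{"rot":[0,0,0],"travel":[0,0,0],"jaw":1},{"rot":[0,0,0],"travel":[-0.1,0,0],"jaw":1},{"rot":[0,0,0],"travel":[-0.16,0,0],"jaw":1},{"rot":[0,0,0],"travel":[-0.16,0,0],"jaw":1}]' 25 && python3 -c "
from plan import *
st()
plan([.6,.0,.28],Rt([0,0,-1],[np.cos(.275),np.sin(.275),0]),jaw=1)"
```

```text
time: 4.85
position: [0.6346, -0.1726, 0.1635]
tool_rot: [1.274, 1.168, -1.276]
ft_force: [1.0, -0.2, 0.1]
grip_width: 0.572
t4.85 p [ 0.6346 -0.1726  0.1635] q [ 0.65   0.426 -0.56   1.489  0.229  1.295 -0.022] F [ 1.  -0.2  0.1] g0.572
x [-0.002  0.001 -1.   ] y [ 0.996 -0.089 -0.002] z [-0.089 -0.996 -0.001]
rows 5 dist [-0.0346  0.1726  0.1165] rot deg [-20.9  -0.1   0.1]
[{"rot":[-0.84, 0.0, 0.0],"travel":[-0.077, -0.033, -0.113],"jaw":1},
{"rot":[-0.84, 0.0, 0.0],"travel":[-0.078, -0.025, -0.115],"jaw":1},
{"rot":[-0.84, 0.0, 0.0],"travel":[-0.078, -0.017, -0.116],"jaw":1},
{"rot":[-0.84, 0.0, 0.0],"travel":[-0.078, -0.008, -0.117],"jaw":1},
{"rot":[-0.84, 0.0, 0.0],"travel":[-0.078, 0.0, -0.117],"jaw":1}]
```

```bash
python3 -m jog '[{"rot":[0,0,0],"travel":[-0.15,-0.02,0],"jaw":1},{"rot":[-0.8,0,0],"travel":[-0.12,-0.033,-0.09],"jaw":1},{"rot":[-0.8,0,0],"travel":[-0.1,-0.025,-0.115],"jaw":1},{"rot":[-0.8,0,0],"travel":[-0.02,-0.017,-0.116],"jaw":1},{"rot":[-0.8,0,0],"travel":[0,-0.01,-0.117],"jaw":1},{"rot":[-1,0,0],"travel":[0,0,-0.117],"jaw":1},{"rot":[0,0,0],"travel":[0,0,0],"jaw":1},{"rot":[0,0,0],"travel":[0,0,0],"jaw":1}]' 25 && python3 -c "
from plan import *
st();snap('wrist','w3')"
```

```text
time: 5.65
position: [0.5933, -0.0044, 0.2783]
tool_rot: [0.998, 1.332, -1.002]
ft_force: [-0.0, -0.9, -1.1]
grip_width: 0.568
t5.65 p [ 0.5933 -0.0044  0.2783] q [ 0.558  0.248 -0.714  1.489  0.162  1.468  0.123] F [-0.  -0.9 -1.1] g0.568
x [-0.003 -0.    -1.   ] y [ 0.961  0.277 -0.003] z [ 0.277 -0.961 -0.001]
```

View pics/w3.png

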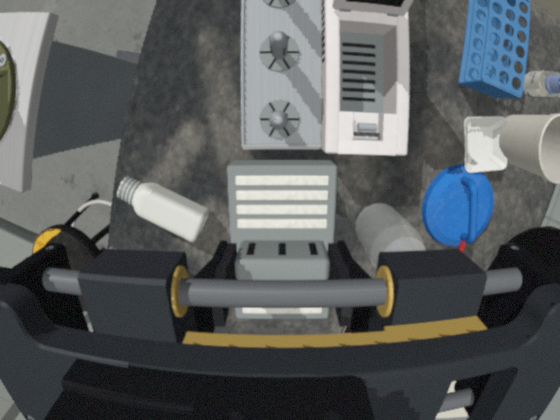

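```bash
python3 -c "
from plan import *
im=cv2.imread('pics/w3_full.png'); save(im,'w3z',(230,0,430,165),4)"
```

```text
(no output)
```

View pics/w3z.png

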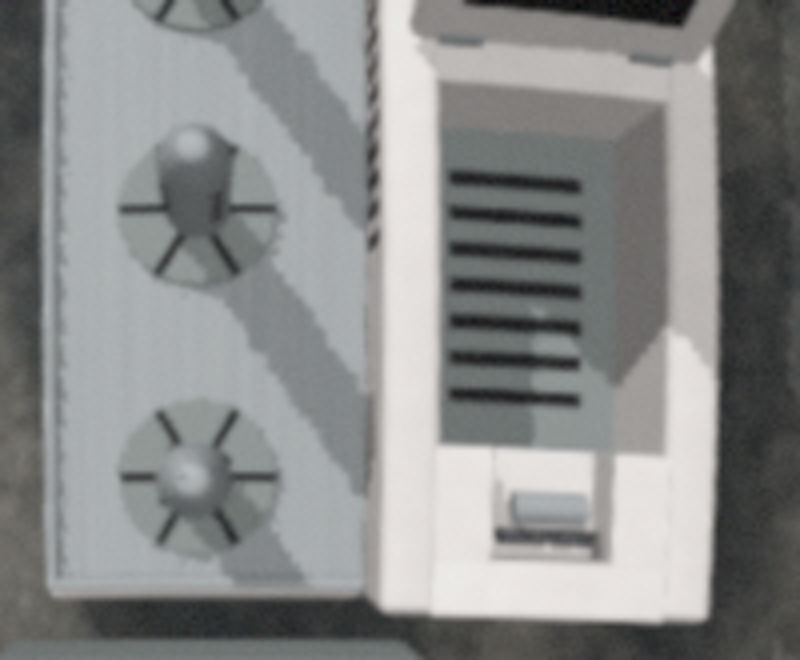

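```bash
python3 -c "
from plan import *
T=np.load('pics/w3_T.npy')
g=lambda a:np.array([[230+x/4,y/4] for x,y in a])
c=onz('wrist',g([(438,82),(667,100),(665,455),(440,443)]),.075,T); print(c)
m=c.mean(0);a=c[1]+c[2]-c[0]-c[3];b=c[0]+c[1]-c[2]-c[3]; print('well',m,np.linalg.norm(a)/2,np.linalg.norm(b)/2,np.degrees(np.arctan2(a[1],a[0])),np.degrees(np.arctan2(-b[0],b[1])))
p=onz('wrist',g([(200,478),(199,209)]),.038,T);print('pegs',p)
h=onz('wrist',g([(380,610),(706,620)]),.075,T);print('house right corners',h,np.linalg.norm(h[0]-h[1]))
# held filter front top edge
f=onz('wrist',[[229,162],[334,160]],T[2,3]-.038+.022,T);print('filter',(f-T[:3,3])@T[:3,:3],np.linalg.norm(f[0]-f[1]))
"
```

```text
[[0.60344098 0.19461013 0.075     ]
 [0.66829711 0.21463455 0.075     ]
 [0.69708195 0.11201582 0.075     ]
 [0.63300328 0.09359013 0.075     ]]
well [0.65045583 0.15371266 0.075     ] 0.06727293827325265 0.10591638369471529 16.60529760168512 15.988217774670877
pegs [[0.57160513 0.06396898 0.038     ]
 [0.54806621 0.14457763 0.038     ]]
house right corners [[0.63071808 0.04326735 0.075     ]
 [0.72516129 0.07039404 0.075     ]] 0.09826177154129148
filter [[ 0.01611406 -0.02813616 -0.05163401]
 [ 0.01593361  0.02988992 -0.05274897]] 0.05803706816668139
```

```bash
python3 -c "
from plan import *
a=np.radians(16.1)
plan([.650,.1523,.20],Rt([0,0,-1],[np.cos(a),np.sin(a),0]),jaw=1)"
```

```text
rows 5 dist [ 0.0563  0.1585 -0.0785] rot deg [-0.2 -0.   0.2]
[{"rot":[-0.01, 0.0, 0.01],"travel":[0.052, 0.065, -0.091],"jaw":1},
{"rot":[-0.01, 0.0, 0.01],"travel":[0.052, 0.065, -0.091],"jaw":1},
{"rot":[-0.01, 0.0, 0.01],"travel":[0.052, 0.065, -0.091],"jaw":1},
{"rot":[-0.01, 0.0, 0.01],"travel":[0.052, 0.065, -0.091],"jaw":1},
{"rot":[-0.01, 0.0, 0.01],"travel":[0.052, 0.065, -0.091],"jaw":1}]
```

```bash
python3 -m jog '[{"rot":[0,0,0],"travel":[0,0.065,-0.091],"jaw":1},{"rot":[0,0,0],"travel":[0.03,0.065,-0.091],"jaw":1},{"rot":[0,0,0],"travel":[0.05,0.065,-0.091],"jaw":1},{"rot":[0,0,0],"travel":[0.08,0.065,-0.091],"jaw":1},{"rot":[0,0,0],"travel":[0.1,0.065,-0.091],"jaw":1},{"rot":[0,0,0],"travel":[0,0,0],"jaw":1},{"rot":[0,0,0],"travel":[0,0,0],"jaw":1}]' 25 && python3 -c "
from plan import *
st();snap('wrist','w4');st();snap('top','t4',(170,100,310,240),4);snap('scene','s4',(200,120,400,300),4);"
```

```text
time: 6.4
position: [0.6504, 0.1508, 0.1999]
tool_rot: [1.0, 1.33, -1.006]
ft_force: [-1.2, -0.4, -0.5]
grip_width: 0.571
t6.40 p [0.6504 0.1508 0.1999] q [ 0.264  0.468 -0.736  1.409  0.312  1.388 -0.198] F [-1.2 -0.4 -0.5] g0.571
x [-0.004 -0.001 -1.   ] y [ 0.962  0.274 -0.004] z [ 0.274 -0.962 -0.   ]
t6.45 p [0.6513 0.1497 0.2014] q [ 0.265  0.466 -0.735  1.408  0.312  1.388 -0.198] F [ 0.4 -0.1 -0.7] g0.578
x [-0.001 -0.001 -1.   ] y [ 0.962  0.272 -0.002] z [ 0.272 -0.962  0.001]
```

View pics/w4.png

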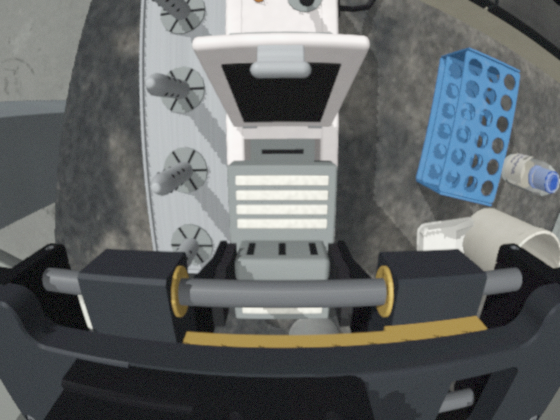

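View pics/s4.png

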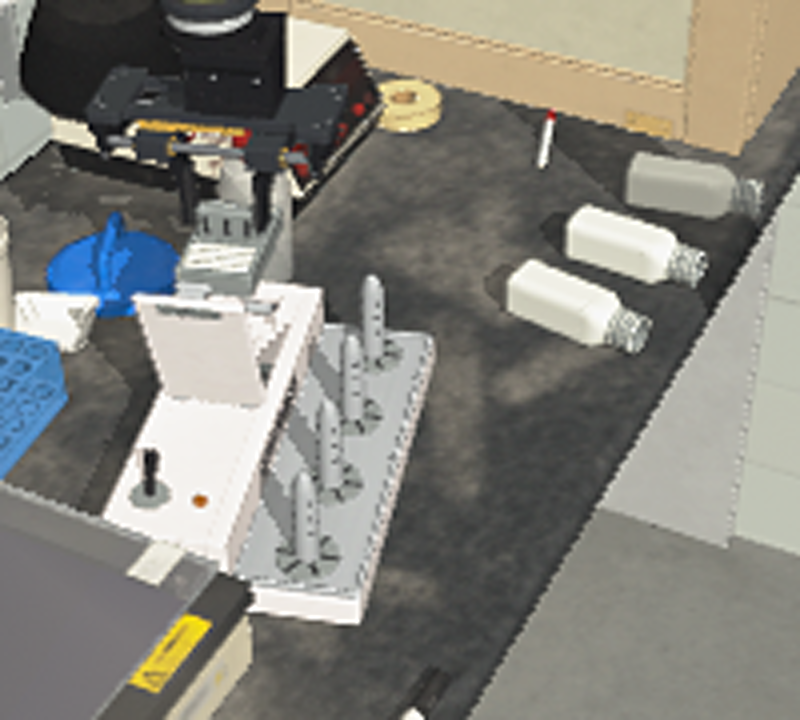

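```bash
python3 -c "
from plan import *
T=np.load('pics/w4_T.npy'); W=np.array([.6505,.1537,0]);a=np.radians(16.1);ex=np.array([np.cos(a),np.sin(a),0]);ey=np.array([-np.sin(a),np.cos(a),0])
for z in (.19,.2,.205,.21,.22):
  e=onz('wrist',[[195,40],[368,41]],z,T); print(z,np.linalg.norm(e[0]-e[1]),(e-W)@ey,(e-W)@ex)
print('cam',(T@ctrl.camera_model('wrist')['hand_eye'])[:3,3])
f=onz('wrist',[[228.5,163],[335.5,161.5]],T[2,3]-.038+.022,T);print('filter',(f-T[:3,3])@T[:3,:3],np.linalg.norm(f[0]-f[1]))
"
python3 -c "
from h import *
im=cv2.imread('pics/w4_full.png'); save(im,'w4z',(190,120,370,330),3.5)"
```

```text
0.19 0.09141468566626783 [0.11694312 0.11586373] [-0.04529763  0.04611068]
0.2 0.08606417564332515 [0.11445767 0.11344146] [-0.04257564  0.04348253]
0.205 0.0833889206318537 [0.11321495 0.11223032] [-0.04121465  0.04216846]
0.21 0.08071366562038228 [0.11197222 0.11101919] [-0.03985366  0.04085438]
0.22 0.07536315559743949 [0.10948678 0.10859692] [-0.03713167  0.03822623]
cam [0.63100673 0.22559262 0.36085228]
filter [[ 0.01612431 -0.02844244 -0.05108242]
 [ 0.01587555  0.03074179 -0.05193696]] 0.059190925432928775
```

View pics/w4z.png

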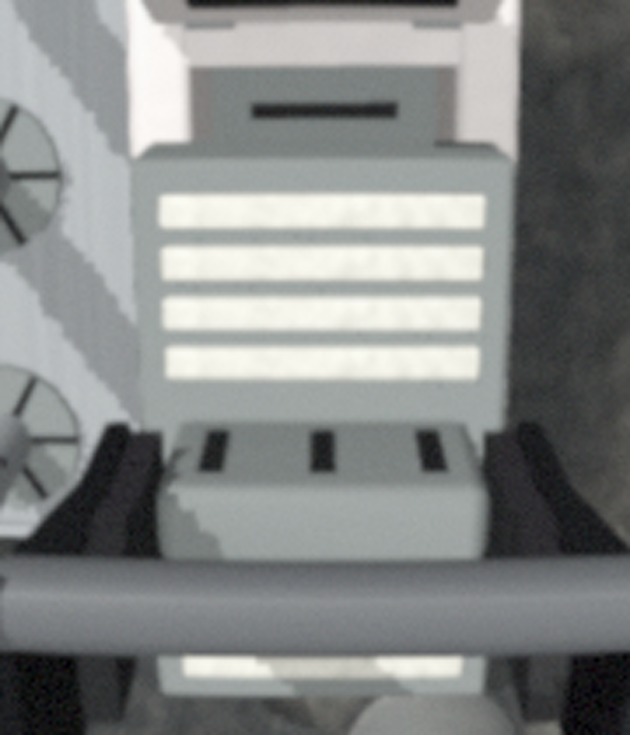

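```bash
python3 -m jog '[{"rot":[0,0,0],"travel":[0.1,-0.003,-0.01],"jaw":1},{"rot":[0,0,0],"travel":[0.12,0,0],"jaw":1},{"rot":[0,0,0],"travel":[0.03,0,0],"jaw":1},{"rot":[0,0,0],"travel":[0,0,0],"jaw":1},{"rot":[0,0,0],"travel":[0,0,0],"jaw":1}]' 25 && python3 -c "
from plan import *
st();snap('wrist','w5',(190,120,370,330),3.5);st();snap('scene','s5',(200,120,330,250),5)"
```

```text
time: 7.05
position: [0.6506, 0.1537, 0.1295]
tool_rot: [1.005, 1.325, -1.002]
ft_force: [-0.4, 0.3, 0.1]
grip_width: 0.568
t7.05 p [0.6506 0.1537 0.1295] q [ 0.256  0.512 -0.719  1.498  0.347  1.26  -0.229] F [-0.4  0.3  0.1] g0.568
x [ 0.003  0.    -1.   ] y [0.962 0.272 0.003] z [ 0.272 -0.962  0.   ]
t7.10 p [0.6508 0.1541 0.1299] q [ 0.256  0.512 -0.72   1.497  0.347  1.26  -0.229] F [ 0.4 -0.1 -0.8] g0.572
x [ 0.004  0.001 -1.   ] y [0.962 0.273 0.004] z [ 0.273 -0.962  0.   ]
```

View pics/w5.png

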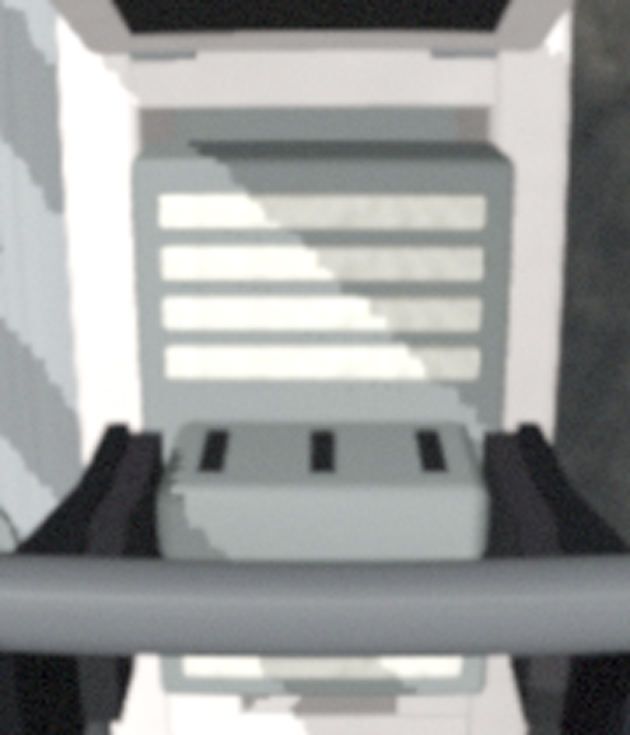

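View pics/s5.png

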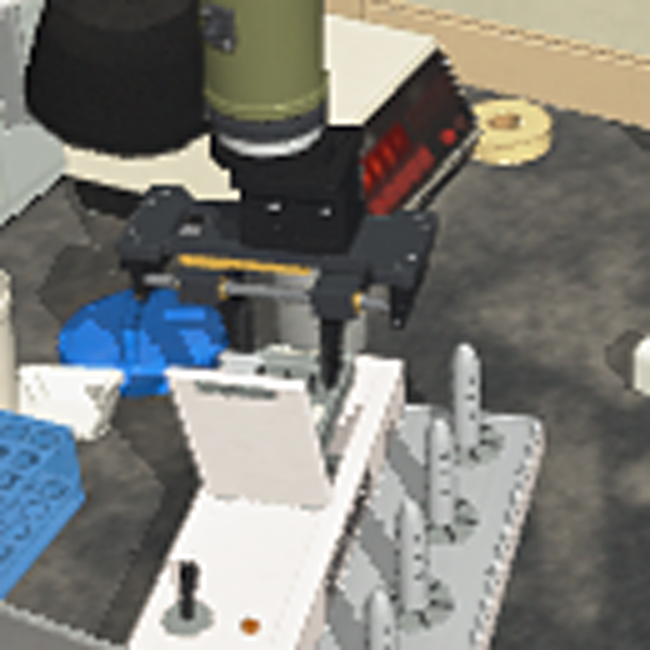

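```bash
python3 -c "
from plan import *
T=np.load('pics/w5_T.npy')
g=lambda a:np.array([[190+x/3.5,120+y/3.5] for x,y in a])
f=onz('wrist',g([(133,158),(514,158),(324,692)]),T[2,3]-.016,T); print((f-T[:3,3])@T[:3,:3])
w=onz('wrist',g([(138,107),(492,107),(324,700)]),.075,T); print((w-T[:3,3])@T[:3,:3])
"
```

```text
[[ 0.01589938 -0.02872808 -0.04991331]
 [ 0.01606392  0.03160077 -0.04987134]
 [ 0.01602666  0.00152834  0.05011484]]
[[ 0.0543775  -0.03394508 -0.05385726]
 [ 0.05456189  0.03365391 -0.05376241]
 [ 0.05453446  0.00161961  0.08013312]]
```

```bash
python3 -m jog '[{"rot":[0,0,0],"travel":[0,-0.0053,-0.001],"jaw":1},{"rot":[0,0,0],"travel":[0.03,0,0],"jaw":1},{"rot":[0,0,0],"travel":[0.04,0,0],"jaw":1},{"rot":[0,0,0],"travel":[0.04,0,0],"jaw":1},{"rot":[0,0,0],"travel":[0.04,0,0],"jaw":1},{"rot":[0,0,0],"travel":[0.015,0,0],"jaw":1},{"rot":[0,0,0],"travel":[0,0,0],"jaw":1},{"rot":[0,0,0],"travel":[0,0,0],"jaw":1}]' 25 && python3 -c "
from plan import *
st();snap('wrist','w6',(190,120,370,330),3.5);st()"
```

```text
time: 7.95
position: [0.6477, 0.1541, 0.0779]
tool_rot: [1.003, 1.328, -1.003]
ft_force: [1.5, 0.4, -1.3]
grip_width: 0.57
t7.95 p [0.6477 0.1541 0.0779] q [ 0.246  0.554 -0.701  1.55   0.376  1.177 -0.251] F [ 1.5  0.4 -1.3] g0.570
x [-0.001 -0.    -1.   ] y [ 0.962  0.273 -0.001] z [ 0.273 -0.962 -0.   ]
t8.00 p [0.6478 0.1541 0.0782] q [ 0.246  0.554 -0.702  1.55   0.376  1.177 -0.251] F [ 0.3 -0.6 -0.9] g0.571
x [ 0.  0. -1.] y [0.962 0.273 0.   ] z [ 0.273 -0.962 -0.   ]
```

View pics/w6.png

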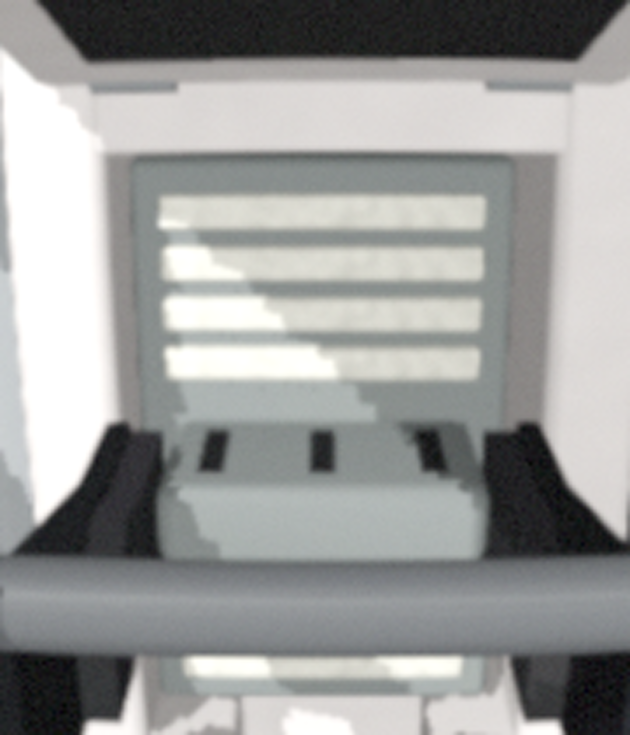

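```bash
python3 -m jog '[{"rot":[0,0,0],"travel":[0,0,0],"jaw":-0.5},{"rot":[0,0,0],"travel":[0,0,0],"jaw":-0.5},{"rot":[0,0,0],"travel":[0,0,0],"jaw":-0.5},{"rot":[0,0,0],"travel":[0,0,0],"jaw":-0.5},{"rot":[0,0,0],"travel":[0,0,0],"jaw":-0.5}]' 25 && python3 -c "
from plan import *
st();snap('wrist','w7',(190,120,370,330),3.5);st()"
```

```text
time: 8.5
position: [0.6478, 0.154, 0.078]
tool_rot: [1.003, 1.327, -1.003]
ft_force: [0.2, -1.0, -0.5]
grip_width: 0.743
t8.50 p [0.6478 0.154  0.078 ] q [ 0.246  0.554 -0.701  1.551  0.376  1.176 -0.251] F [ 0.2 -1.  -0.5] g0.743
x [ 0. -0. -1.] y [0.962 0.273 0.   ] z [ 0.273 -0.962  0.   ]
t8.55 p [0.6478 0.154  0.078 ] q [ 0.246  0.554 -0.701  1.551  0.376  1.176 -0.251] F [ 0.5  0.1 -0.2] g0.746
x [ 0. -0. -1.] y [0.962 0.273 0.   ] z [ 0.273 -0.962  0.   ]
```

View pics/w7.png

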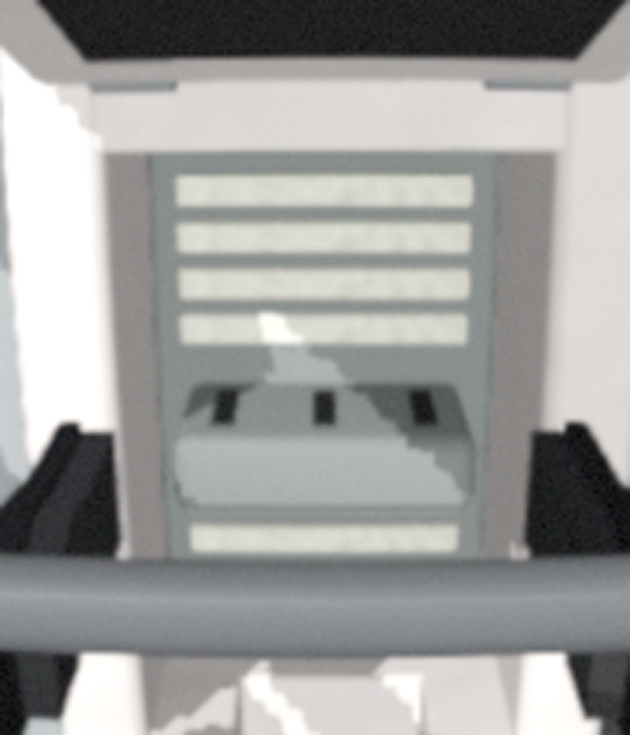

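```bash
python3 -c "
from plan import *
T=np.load('pics/w7_T.npy')
g=lambda a:np.array([[190+x/3.5,120+y/3.5] for x,y in a])
for z in (.066,.072,.078):
  f=onz('wrist',g([(177,440),(473,440)]),z,T); print(z,np.linalg.norm(f[0]-f[1]),((f-T[:3,3])@T[:3,:3])[:,1:])
for z in (.038,.044,.05):
  f=onz('wrist',g([(168,345),(484,345)]),z,T); print(z,np.linalg.norm(f[0]-f[1]),((f-T[:3,3])@T[:3,:3])[:,1:])
"
```

```text
0.066 0.04906973611872133 [[-0.02286227 -0.00350398]
 [ 0.02620745 -0.00346825]]
0.072 0.047367803192881634 [[-0.02203046 -0.00606132]
 [ 0.02533733 -0.00602683]]
0.078 0.045665870267041844 [[-0.02119865 -0.00861866]
 [ 0.02446721 -0.00858541]]
0.038 0.05913995840125012 [[-0.0276289  -0.01085266]
 [ 0.03151105 -0.01081988]]
0.044 0.0573745040417051 [[-0.02677067 -0.01283436]
 [ 0.03060382 -0.01280256]]
0.05 0.05560904968216006 [[-0.02591245 -0.01481606]
 [ 0.02969659 -0.01478524]]
```

```bash
python3 -m jog '[{"rot":[0,0,0],"travel":[-0.12,0,0],"jaw":1},{"rot":[0,0,0],"travel":[0,0,0],"jaw":1},{"rot":[0,0,0],"travel":[0,0,0],"jaw":1},{"rot":[0,0,0],"travel":[0,0,0],"jaw":1},{"rot":[0,0,0],"travel":[0,0,0],"jaw":1},{"rot":[0,0,0],"travel":[0,0,0],"jaw":1},{"rot":[0,0,0],"travel":[0,0,0],"jaw":1},{"rot":[0,0,0],"travel":[0,0,0],"jaw":1}]' 25;  python3 -m jog '[{"rot":[0,0,0],"travel":[0,0,0],"jaw":1},{"rot":[0,0,0],"travel":[0,0,0],"jaw":1},{"rot":[0,0,0],"travel":[0,0,0],"jaw":1},{"rot":[0,0,0],"travel":[0,0,0],"jaw":1},{"rot":[0,0,0],"travel":[0.1,0,0],"jaw":1},{"rot":[0,0,0],"travel":[0.025,0,0],"jaw":1},{"rot":[0,0,0],"travel":[0.01,0,0],"jaw":1},{"rot":[0,0,0],"travel":[0,0,0],"jaw":1}]'; python3 -c "
from plan import *
st()"
```

```text
time: 9.35
position: [0.6476, 0.154, 0.1136]
tool_rot: [1.003, 1.328, -1.003]
ft_force: [0.4, 0.2, 0.4]
grip_width: 0.106
time: 10.15
position: [0.6477, 0.154, 0.0737]
tool_rot: [1.003, 1.328, -1.003]
ft_force: [0.8, -0.2, 0.0]
grip_width: 0.008
t10.15 p [0.6477 0.154  0.0737] q [ 0.245  0.558 -0.7    1.554  0.379  1.17  -0.253] F [ 0.8 -0.2  0. ] g0.008
x [-0. -0. -1.] y [ 0.962  0.273 -0.   ] z [ 0.273 -0.962  0.   ]
```

```bash
python3 -m jog '[{"rot":[0,0,0],"travel":[0.008,0,0],"jaw":1},{"rot":[0,0,0],"travel":[0,0,0],"jaw":1},{"rot":[0,0,0],"travel":[0,0,0],"jaw":1}]';python3 -m jog '[{"rot":[0,0,0],"travel":[0.005,0,0],"jaw":1},{"rot":[0,0,0],"travel":[0,0,0],"jaw":1},{"rot":[0,0,0],"travel":[0,0,0],"jaw":1}]'
```

```text
time: 10.45
position: [0.6487, 0.1544, 0.0725]
tool_rot: [1.004, 1.326, -1.001]
ft_force: [-1.0, -0.1, 6.5]
grip_width: 0.007
time: 10.75
position: [0.6487, 0.1544, 0.0724]
tool_rot: [1.004, 1.325, -1.001]
ft_force: [-4.2, -0.5, 12.3]
grip_width: 0.009
```

```bash
python3 -m jog '[{"rot":[0,0,0],"travel":[-0.12,0,0],"jaw":1},{"rot":[0,0,0],"travel":[-0.16,0,0],"jaw":1},{"rot":[0,0,0],"travel":[-0.16,0,0],"jaw":1},{"rot":[0,0,0],"travel":[-0.16,0,0],"jaw":1},{"rot":[0,0,0],"travel":[-0.16,0,0],"jaw":1},{"rot":[0,0,0],"travel":[0,0,0],"jaw":1}]'; python3 -c "
from plan import *
T=np.load('pics/w6_T.npy'); W=np.array([.6505,.1537,0]);a=np.radians(16.1);ex=np.array([np.cos(a),np.sin(a),0]);ey=np.array([-np.sin(a),np.cos(a),0])
g=lambda a:np.array([[190+x/3.5,120+y/3.5] for x,y in a])
e=onz('wrist',g([(135,88),(530,88)]),.079,T); print((e-W)@ey,(e-W)@ex)
st();snap('wrist','w8')
"
```

```text
time: 11.35
position: [0.6505, 0.1559, 0.306]
tool_rot: [1.01, 1.319, -0.993]
ft_force: [-0.4, -0.0, 0.3]
grip_width: 0.005
[0.06387213 0.06369223] [-0.02763087  0.02828115]
t11.35 p [0.6505 0.1559 0.306 ] q [ 0.252  0.42  -0.756  1.254  0.286  1.56  -0.181] F [-0.4 -0.   0.3] g0.005
x [ 0.013  0.004 -1.   ] y [0.962 0.273 0.013] z [ 0.273 -0.962  0.   ]
```

View pics/w8.png

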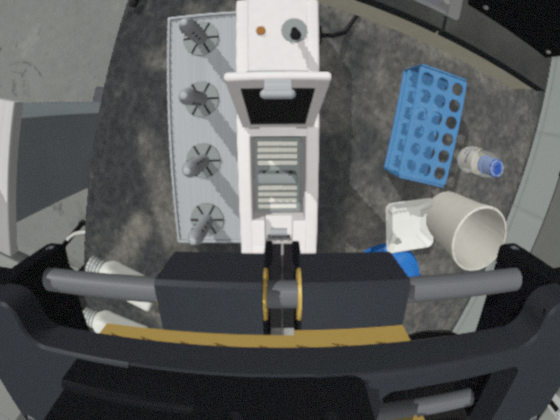

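```bash
cat > dry.py <<'E'
from plan import *
W=np.array([.6505,.1537,0]);a=np.radians(16.1);ex=np.array([np.cos(a),np.sin(a),0]);ey=np.array([-np.sin(a),np.cos(a),0]);ez=np.array([0,0,1.])
Rd=Rt([0,0,-1],ex)
def lidp(th,r=.105,w=.0095,h=.066,t=.004):
    return W+ey*(h-r*np.cos(th)+t*np.sin(th)+w)+ez*(.079+r*np.sin(th)+t*np.cos(th))
E
python3 -c "
from dry import *
p0=W+ey*.165+ez*.306
plan(p0,Rd,jaw=1)
T=tool();prev=p0*[1,1,0]+[0,0,.17]
for th in (1.5,1.2,.9,.7,.5,.35,.2,.1,.0):
  p=lidp(th); print(th,np.round(p,3),'tool step',np.round(Rd.T@(p-prev)/.3,3)); prev=p
"
```

```text
rows 4 dist [-0.0447  0.1569  0.004 ] rot deg [-0.2  0.  -0.5]
[{"rot":[-0.01, 0.0, -0.02],"travel":[-0.003, 0.0, -0.136],"jaw":1},
{"rot":[-0.01, 0.0, -0.02],"travel":[-0.003, 0.0, -0.136],"jaw":1},
{"rot":[-0.01, 0.0, -0.02],"travel":[-0.003, 0.0, -0.136],"jaw":1},
{"rot":[-0.01, 0.0, -0.02],"travel":[-0.003, 0.0, -0.136],"jaw":1}]
1.5 [0.631 0.223 0.184] tool step [-0.047  0.     0.31 ]
1.2 [0.639 0.193 0.178] tool step [ 0.019 -0.     0.103]
0.9 [0.647 0.167 0.164] tool step [ 0.049 -0.     0.093]
0.7 [0.651 0.152 0.15 ] tool step [0.047 0.    0.052]
0.5 [0.655 0.14  0.133] tool step [0.056 0.    0.042]
0.35 [0.657 0.133 0.119] tool step [ 0.047 -0.     0.023]
0.2 [0.658 0.128 0.104] tool step [0.05  0.    0.016]
0.1 [0.658 0.126 0.093] tool step [ 0.034 -0.     0.007]
0.0 [0.659 0.125 0.083] tool step [0.035 0.    0.003]
```

```bash
python3 -m jog '[{"rot":[0,0,0],"travel":[0,0,-0.136],"jaw":1},{"rot":[0,0,0],"travel":[0,0,-0.136],"jaw":1},{"rot":[0,0,0],"travel":[0,0,-0.136],"jaw":1},{"rot":[0,0,0],"travel":[0,0,-0.136],"jaw":1},{"rot":[0,0,0],"travel":[0.1,0,0],"jaw":1},{"rot":[0,0,0],"travel":[0.15,0,0],"jaw":1},{"rot":[0,0,0],"travel":[0.15,0,0],"jaw":1},{"rot":[0,0,0],"travel":[0.03,0,0],"jaw":1}]';  python3 -c "
from dry import *
st();snap('scene','s9',(200,80,400,260),4)
plan(lidp(1.5),Rd,jaw=1)"
```

```text
time: 12.2
position: [0.5997, 0.3082, 0.1608]
tool_rot: [0.994, 1.333, -1.012]
ft_force: [-0.1, -0.5, -0.4]
grip_width: 0.004
t12.20 p [0.5997 0.3082 0.1608] q [ 0.029  0.524 -0.764  1.431  0.362  1.344 -0.475] F [-0.1 -0.5 -0.4] g0.004
x [-0.01  -0.006 -1.   ] y [ 0.962  0.274 -0.012] z [ 0.274 -0.962  0.003]
rows 3 dist [ 0.0299 -0.0858  0.0215] rot deg [-0.2  0.1  0.5]
[{"rot":[-0.01, 0.01, 0.04],"travel":[-0.024, 0.006, 0.101],"jaw":1},
{"rot":[-0.01, 0.01, 0.04],"travel":[-0.024, 0.006, 0.101],"jaw":1},
{"rot":[-0.01, 0.01, 0.04],"travel":[-0.024, 0.006, 0.101],"jaw":1}]
```

View pics/s9.png

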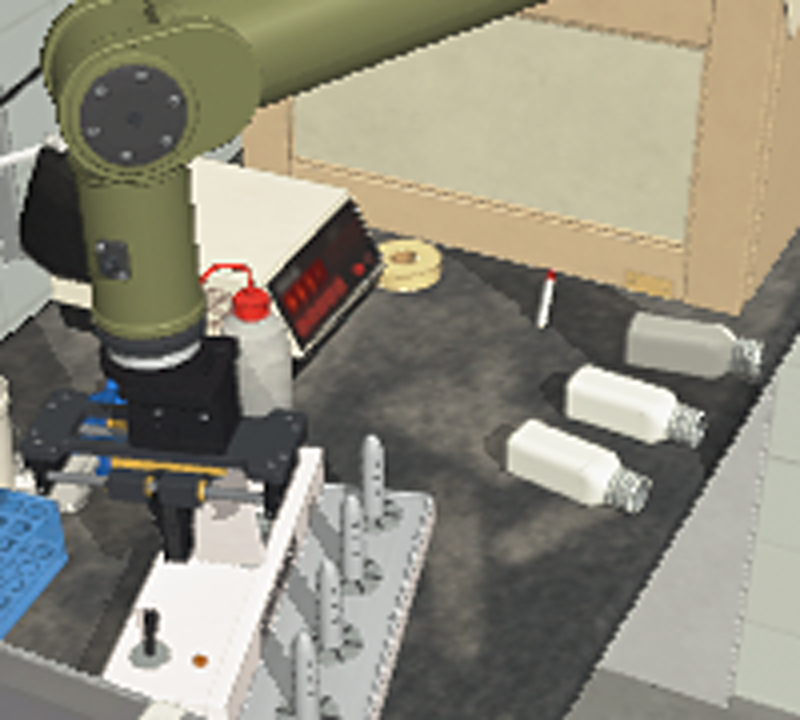

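```bash
python3 -m jog '[{"rot":[0,0,0],"travel":[-0.02,0.005,0.1],"jaw":1},{"rot":[0,0,0],"travel":[-0.024,0.005,0.1],"jaw":1},{"rot":[0,0,0],"travel":[-0.024,0.005,0.1],"jaw":1},{"rot":[0,0,0],"travel":[0.01,0,0.052],"jaw":1},{"rot":[0,0,0],"travel":[0.01,0,0.052],"jaw":1},{"rot":[0,0,0],"travel":[0.025,0,0.047],"jaw":1},{"rot":[0,0,0],"travel":[0.025,0,0.047],"jaw":1}]';  python3 -c "
from dry import *
st();snap('scene','s10',(200,80,400,260),4)
plan(lidp(.7),Rd,jaw=1)"
```

```text
time: 12.95
position: [0.6483, 0.1686, 0.1674]
tool_rot: [1.002, 1.328, -1.001]
ft_force: [0.9, 1.5, -0.2]
grip_width: 0.007
t12.95 p [0.6483 0.1686 0.1674] q [ 0.244  0.492 -0.741  1.448  0.334  1.33  -0.239] F [ 0.9  1.5 -0.2] g0.007
x [ 0.     0.001 -1.   ] y [0.962 0.275 0.   ] z [ 0.275 -0.962 -0.   ]
rows 1 dist [ 0.0025 -0.0129 -0.0156] rot deg [-0.4  0.1  0.2]
[{"rot":[-0.07, 0.02, 0.03],"travel":[0.052, -0.003, 0.043],"jaw":1}]
```

View pics/s10.png

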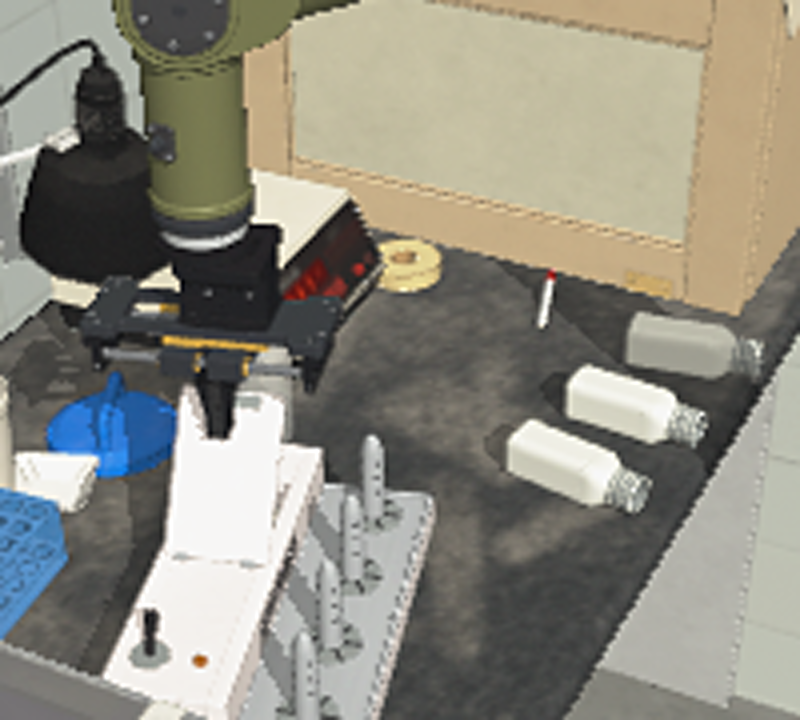

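Lid is swinging shut nicely (finger at about (217,425) against it). Continue along the arc.

```bash
python3 -m jog '[{"rot":[0,0,0],"travel":[0.045,0,0.043],"jaw":1},{"rot":[0,0,0],"travel":[0.028,0,0.025],"jaw":1},{"rot":[0,0,0],"travel":[0.028,0,0.022],"jaw":1},{"rot":[0,0,0],"travel":[0.047,0,0.03],"jaw":1},{"rot":[0,0,0],"travel":[0.05,0,0.02],"jaw":1},{"rot":[0,0,0],"travel":[0.034,0,0.01],"jaw":1},{"rot":[0,0,0],"travel":[0,0,0],"jaw":1}]';  python3 -c "
from dry import *
st();
plan(lidp(0),Rd,jaw=1)"
```

```text
time: 13.7
position: [0.6595, 0.1238, 0.0956]
tool_rot: [1.001, 1.33, -1.007]
ft_force: [0.7, -0.6, 0.6]
grip_width: 0.006
t13.70 p [0.6595 0.1238 0.0956] q [ 0.291  0.55  -0.706  1.517  0.37   1.216 -0.197] F [ 0.7 -0.6  0.6] g0.006
x [-0.004 -0.001 -1.   ] y [ 0.962  0.273 -0.004] z [ 0.273 -0.962  0.   ]
rows 1 dist [-0.0008  0.0015 -0.0126] rot deg [-0.3  0.   0.2]
[{"rot":[-0.06, 0.0, 0.05],"travel":[0.042, -0.001, -0.006],"jaw":1}]
```

```bash
python3 -m jog '[{"rot":[0,0,0],"travel":[-0.01,0,0.05],"jaw":1},{"rot":[0,0,0],"travel":[0.02,0,0],"jaw":1},{"rot":[0,0,0],"travel":[0.015,0,0],"jaw":1},{"rot":[0,0,0],"travel":[0.01,0,0],"jaw":1},{"rot":[0,0,0],"travel":[0,0,0],"jaw":1}]'; python3 -m jog '[{"rot":[0,0,0],"travel":[0.01,0,0],"jaw":1},{"rot":[0,0,0],"travel":[0,0,0],"jaw":1}]';
```

```text
time: 14.2
position: [0.6647, 0.1107, 0.0877]
tool_rot: [1.003, 1.328, -1.003]
ft_force: [-0.7, 0.4, -0.7]
grip_width: 0.003
time: 14.4
position: [0.664, 0.1114, 0.0841]
tool_rot: [1.002, 1.329, -1.003]
ft_force: [-0.2, -0.5, -1.4]
grip_width: -0.0
```

```bash
python3 -m jog '[{"rot":[0,0,0],"travel":[0.008,0,0],"jaw":1},{"rot":[0,0,0],"travel":[0,0,0],"jaw":1}]'; python3 -m jog '[{"rot":[0,0,0],"travel":[0.008,0,0],"jaw":1},{"rot":[0,0,0],"travel":[0,0,0],"jaw":1}]'; python3 -m jog '[{"rot":[0,0,0],"travel":[0.008,0,0],"jaw":1},{"rot":[0,0,0],"travel":[0,0,0],"jaw":1}]'; python3 -c "
from dry import *
st(); snap('wrist','w11')"
```

```text
time: 14.6
position: [0.6644, 0.1114, 0.0837]
tool_rot: [1.002, 1.328, -1.003]
ft_force: [-2.4, -0.6, 7.9]
grip_width: 0.003
time: 14.8
position: [0.6645, 0.1114, 0.0834]
tool_rot: [1.002, 1.327, -1.003]
ft_force: [-7.3, -1.1, 16.9]
grip_width: 0.005
time: 15.0
position: [0.6646, 0.1114, 0.0832]
tool_rot: [1.002, 1.326, -1.003]
ft_force: [-11.5, -3.2, 26.5]
grip_width: 0.002
t15.00 p [0.6646 0.1114 0.0832] q [ 0.304  0.563 -0.698  1.524  0.38   1.192 -0.183] F [-11.5  -3.2  26.5] g0.002
x [ 0.001 -0.002 -1.   ] y [0.962 0.274 0.   ] z [ 0.274 -0.962  0.002]
```

View pics/w11.png

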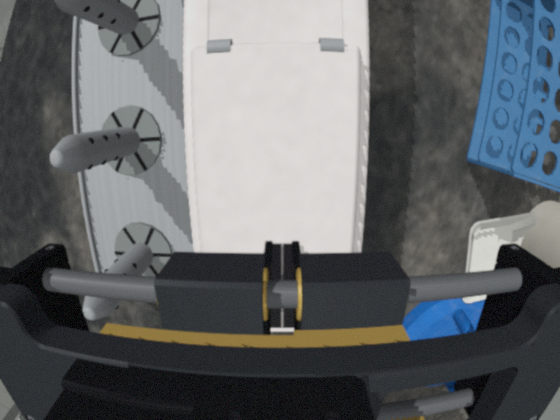

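```bash
python3 -m jog '[{"rot":[0,0,0],"travel":[-0.03,0,0],"jaw":1},{"rot":[0,0,0],"travel":[-0.16,0,0],"jaw":1},{"rot":[0,0,0],"travel":[-0.16,0,0],"jaw":1},{"rot":[0,0,0],"travel":[-0.16,0,0],"jaw":-1},{"rot":[0,0,0],"travel":[-0.16,0,0],"jaw":-1},{"rot":[0,0,0],"travel":[-0.1,0,0],"jaw":-1}]'; cat > kin.py <<'E'
from h import *
import json, itertools
from scipy.optimize import least_squares
def Rz(a): return R.from_rotvec([0,0,a]).as_matrix()
def Ry(a): return R.from_rotvec([0,a,0]).as_matrix()
def fk(q,p,sg):
    h,L1,L2,Lt,a1,a2,a3,off1=p; ez=np.array([0,0,1.]);ex=np.array([1.,0,0])
    M=Rz(sg[0]*q[0]+off1); x=h*ez+M@ex*a1
    M=M@Ry(q[1]); x=x+M@(L1*ez)
    M=M@Rz(sg[1]*q[2]); x=x+M@(a2*ex); M=M@Ry(q[3]); x=x+M@(-a3*ex)+M@(L2*ez)
    M=M@Rz(sg[2]*q[4])@Ry(q[5]); x=x+M@(Lt*ez); M=M@Rz(sg[3]*q[6])
    return x,M
def load():
    D=[json.loads(l) for l in open('log.txt')]; return [(np.array(q),np.array(T)) for q,T in D]
E
python3 - <<'E'
from kin import *
D=load(); best=[]
for sg in itertools.product([1,-1],repeat=4):
    def res(p):
        r=[]
        for q,T in D:
            x,M=fk(q,p,sg); r+=list(x-T[:3,3]); r+=list(.3*(M[:,2]-T[:3,0]))
        return r
    s=least_squares(res,[.3,.4,.4,.3,0,0,0,0]); best.append((s.cost,sg,s.x))
best.sort(key=lambda b:b[0])
for b in best[:3]: print(b[0],b[1],np.round(b[2],4))
c,sg,p=best[0]
for q,T in D[::4]:
    x,M=fk(q,p,sg); print(np.round((x-T[:3,3])*1e3,1), np.round(M.T@T[:3,1],3),np.round(M.T@T[:3,2],3))
E
```

```text
time: 15.65
position: [0.6654, 0.1116, 0.3129]
tool_rot: [1.005, 1.325, -0.999]
ft_force: [0.5, -0.7, 0.2]
grip_width: 0.195
7.517487398607597e-05 (-1, -1, -1, 1) [ 0.2797  0.4584  0.512   0.3938 -0.0095  0.0073  0.003  -0.0478]
7.517487398607597e-05 (-1, -1, -1, -1) [ 0.2797  0.4584  0.512   0.3938 -0.0095  0.0073  0.003  -0.0478]
0.10708696139804717 (-1, 1, 1, 1) [ 0.7726  0.2412  0.6262  1.0204  0.433  -0.5895  0.1832  0.4545]
[-5.2  4.6 -2.7] [-0.998 -0.066 -0.   ] [ 0.066 -0.998 -0.   ]
[ 1.   0.7 -0.8] [-0.978  0.211  0.   ] [-0.211 -0.978 -0.   ]
[ 3.6  2.3 -0.6] [-0.957  0.289  0.   ] [-0.289 -0.957 -0.   ]
[ 0.6 -0.3  0.6] [-0.917 -0.399 -0.   ] [ 0.399 -0.917  0.   ]
[ 0.4 -0.1  0.7] [-0.899 -0.439 -0.   ] [ 0.439 -0.899  0.   ]
[ 0.6 -0.3  0.6] [-0.909 -0.417  0.   ] [ 0.417 -0.909  0.   ]
```

```bash
python3 -c "
from plan import *
st(); snap('top','t12',(170,140,430,280),3)"; cat >> kin.py <<'E'
LO=np.array([-2.86,-.3,-1.38,.06,-1.56,.09,-2.69]);HI=np.array([2.86,2.09,1.24,2.45,4.7,2.05,2.69])
P=np.array([ 0.2797,0.4584,0.512,0.3938,-0.0095,0.0073,0.003,-0.0478]);SG=(-1,-1,-1,-1)
def fkT(q):
    x,M=fk(q,P,SG); T=np.eye(4); T[:3,3]=x
    T[:3,0]=M[:,2];T[:3,1]=-M[:,0];T[:3,2]=np.cross(T[:3,0],T[:3,1]); return T
def ik(T,q0,reg=.02):
    def f(q):
        G=fkT(q); return np.r_[(G[:3,3]-T[:3,3])*5,R.from_matrix(G[:3,:3].T@T[:3,:3]).as_rotvec(),reg*(q-q0)*.3]
    s=least_squares(f,np.clip(q0,LO+.03,HI-.03),bounds=(LO+.02,HI-.02)); 
    G=fkT(s.x); return s.x,np.linalg.norm(G[:3,3]-T[:3,3]),np.degrees(np.linalg.norm(R.from_matrix(G[:3,:3].T@T[:3,:3]).as_rotvec()))
E
python3 - <<'E'
from kin import *
D=load()
for sg4 in (1,-1):
    import kin; kin.SG=(-1,-1,-1,sg4)
    print(sg4,[round(np.degrees(np.linalg.norm(R.from_matrix(kin.fkT(q)[:3,:3].T@T[:3,:3]).as_rotvec())),1) for q,T in D[::3]])
E
```

```text
t15.65 p [0.6654 0.1116 0.3129] q [ 0.302  0.439 -0.748  1.215  0.294  1.589 -0.112] F [ 0.5 -0.7  0.2] g0.195
x [ 0.005  0.001 -1.   ] y [0.962 0.274 0.005] z [ 0.274 -0.962  0.   ]
1 [np.float64(3.8), np.float64(12.2), np.float64(5.1), np.float64(20.0), np.float64(23.5), np.float64(26.0), np.float64(18.0), np.float64(19.8)]
-1 [np.float64(2.7), np.float64(2.7), np.float64(2.7), np.float64(2.7), np.float64(2.7), np.float64(2.7), np.float64(2.7), np.float64(2.7)]
```

View pics/t12.png

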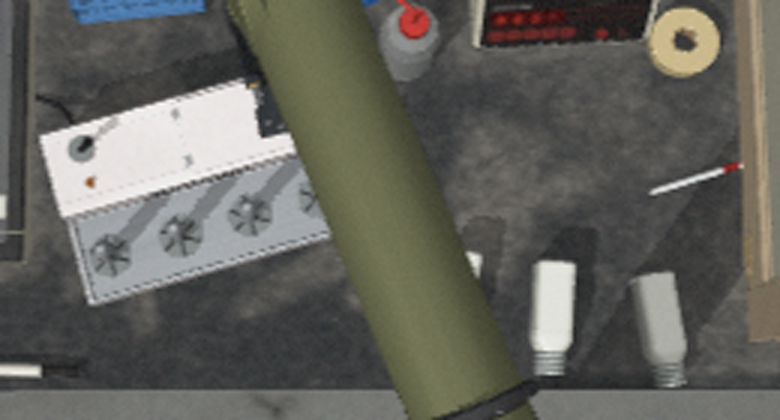

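```bash
cat > bot.py <<'E'
from kin import *
Z=np.array([0,0,1.])
def pick(mid,m,al,s,sg,extra=0):   # s: grip position along axis (neg = toward bottom); TCP pose
    m=np.array([m[0],m[1],0.]);m/=np.linalg.norm(m); al=np.radians(al)
    x=np.cos(al)*m-np.sin(al)*Z; y=sg*np.cross(Z,m); T=np.eye(4); T[:3,:3]=np.c_[x,y,np.cross(x,y)]
    T[:3,3]=np.array(mid)+s*m+(.019-extra)*x; return T
def place(peg,A,al,s,sg,lift=0,tip=.019):
    A=np.array([np.cos(A),np.sin(A),0]); al=np.radians(al)
    x=-np.cos(al)*Z+np.sin(al)*A; y=sg*np.cross(A,Z); T=np.eye(4); T[:3,:3]=np.c_[x,y,np.cross(x,y)]
    T[:3,3]=np.array([peg[0],peg[1],.038+.065-s+lift])+tip*x; return T
pegs=np.array([.5715,.064])+np.arange(4)[:,None]*.084*np.array([-np.sin(np.radians(16.2)),np.cos(np.radians(16.2))])
E
python3 - <<'E'
from bot import *
print(pegs)
q0=load()[-1][0]
B=[((.445,-.091,.022),(-.988,.157)),((.432,-.205,.022),(-.996,.082)),((.417,-.332,.022),(-.994,-.109))]
for al in (60,75):
  for sg in (1,-1):
    for i,(mid,m) in enumerate(B):
        q,e,r=ik(pick(mid,m,al,-.042,sg,.0),q0); print(al,sg,'pick',i,np.round(q,2),round(e,3),round(r,1))
    qp=ik(pick(*B[1],al,-.042,sg),q0)[0]
    for A in (30,50,70,90):
      for k in (1,2,3):
        q,e,r=ik(place(pegs[k],np.radians(A),al,-.042,sg),qp); print('   place',A,k,np.round(q,2),round(e,3),round(r,1))
E
```

```text
[[0.5715     0.064     ]
 [0.54806475 0.14466467]
 [0.52462949 0.22532934]
 [0.50119424 0.30599401]]
60 1 pick 0 [ 0.3   0.64 -0.22  1.57  0.12  1.47 -1.63] 0.0 0.0
60 1 pick 1 [ 0.41  0.66 -0.18  1.52  0.21  1.48 -1.44] 0.0 0.0
60 1 pick 2 [ 0.51  0.69 -0.16  1.47  0.36  1.46 -1.18] 0.0 0.0
   place 30 1 [ 0.04 -0.07  0.03  2.43 -1.54  0.59  0.42] 0.016 9.1
   place 30 2 [-0.24 -0.14 -0.01  2.43 -1.49  0.32  0.15] 0.022 11.3
   place 30 3 [ 0.05 -0.18 -0.59  2.43 -1.54  0.11 -0.08] 0.018 11.0
   place 50 1 [ 0.47  0.09 -0.22  2.39 -1.51  0.91  0.79] 0.0 0.0
   place 50 2 [ 1.11  0.06 -1.05  2.43 -1.54  0.79  0.71] 0.004 3.4
   place 50 3 [-1.5  -0.17  1.22  2.43 -1.54  0.45  0.51] 0.009 6.7
   place 70 1 [ 0.75  0.32 -0.48  2.14 -1.1   1.08  0.73] 0.0 0.0
   place 70 2 [ 0.55  0.23 -0.42  2.24 -1.26  1.01  0.76] 0.0 0.0
   place 70 3 [ 0.37  0.17 -0.43  2.31 -1.43  0.9   0.77] 0.0 0.0
   place 90 1 [ 1.27  1.08 -1.36  1.87  0.    1.04  0.09] 0.0 0.0
   place 90 2 [ 1.2   1.   -1.36  1.98 -0.1   0.89  0.09] 0.0 0.0
   place 90 3 [ 1.1   0.93 -1.36  2.06 -0.21  0.74  0.11] 0.0 0.0
60 
[... 2336 characters left out ...]
7] 0.031 25.1
   place 30 3 [ 0.2  -0.28 -0.77  2.43 -1.27  0.11  2.67] 0.028 25.0
   place 50 1 [-1.13 -0.28  0.92  2.39 -0.6   0.23  2.67] 0.026 32.1
   place 50 2 [-1.25 -0.28  0.86  2.43 -0.68  0.11  2.67] 0.025 28.5
   place 50 3 [-1.38 -0.28  0.87  2.42 -0.74  0.11  2.67] 0.021 25.9
   place 70 1 [ 1.32  1.18 -1.36  1.96  0.05  0.84  2.67] 0.038 29.3
   place 70 2 [ 1.64  1.84 -1.36  2.38  0.83  0.44  2.67] 0.019 9.5
   place 70 3 [ 1.42  1.65 -1.36  2.41  0.72  0.23  2.67] 0.013 5.8
   place 90 1 [ 1.15  1.23 -1.36  1.73  0.09  1.18  2.67] 0.02 32.4
   place 90 2 [ 1.07  1.19 -1.36  1.82  0.07  1.04  2.67] 0.026 30.9
   place 90 3 [ 0.96  1.14 -1.36  1.89  0.05  0.88  2.67] 0.031 28.8
```

```bash
cat > sim.py <<'E'
from bot import *
from scipy.spatial.transform import Slerp
def run(q,Ts,n=12,verbose=False):
    worst=0; lim=[]
    T0=fkT(q)
    for T1 in Ts:
        sl=Slerp([0,1],R.from_matrix([T0[:3,:3],T1[:3,:3]]))
        for u in np.linspace(0,1,n+1)[1:]:
            T=np.eye(4);T[:3,:3]=sl(u).as_matrix();T[:3,3]=T0[:3,3]*(1-u)+T1[:3,3]*u
            q,e,r=ik(T,q); worst=max(worst,e*1000+r)
            if verbose: print(np.round(q,2),round(e,3),round(r,1))
        T0=T1; lim.append((np.round(q,2).tolist(),round(worst,1)))
    return q,lim
if __name__=='__main__':
    B=[((.445,-.091,.022),(-.988,.157)),((.432,-.205,.022),(-.996,.082)),((.417,-.332,.022),(-.994,-.109))]
    q0=load()[-1][0]
    for al in (50,60):
      for A in (70,85,100):
        pk=pick(*B[0],al,-.042,1); up=pk.copy(); up[2,3]+=.25
        pl=place(pegs[3],np.radians(A),al,-.042,1,lift=.12); pd=place(pegs[3],np.radians(A),al,-.042,1)
        q,l=run(q0,[up,pk,up,pl,pd],10); print(al,A); [print('   ',x) for x in l]
E
python3 sim.py
```

```text
50 70
    ([0.09, 0.53, 0.06, 1.26, 0.0, 2.03, -1.52], np.float64(2.9))
    ([0.1, 0.78, 0.06, 1.41, -0.01, 1.65, -1.52], np.float64(2.9))
    ([0.09, 0.53, 0.06, 1.26, -0.0, 2.03, -1.52], np.float64(2.9))
    ([-0.08, -0.11, -0.06, 2.15, -1.03, 0.96, 0.13], np.float64(2.9))
    ([-0.08, 0.07, -0.06, 2.26, -1.23, 0.82, 0.46], np.float64(2.9))
50 85
    ([0.09, 0.53, 0.06, 1.26, 0.0, 2.03, -1.52], np.float64(2.9))
    ([0.1, 0.78, 0.06, 1.41, -0.01, 1.65, -1.52], np.float64(2.9))
    ([0.09, 0.53, 0.06, 1.26, -0.0, 2.03, -1.52], np.float64(2.9))
    ([0.05, 0.05, -0.14, 2.0, -0.96, 1.18, 0.3], np.float64(2.9))
    ([0.05, 0.21, -0.15, 2.09, -1.05, 1.02, 0.54], np.float64(2.9))
50 100
    ([0.09, 0.53, 0.06, 1.26, 0.0, 2.03, -1.52], np.float64(2.9))
    ([0.1, 0.78, 0.06, 1.41, -0.01, 1.65, -1.52], np.float64(2.9))
    ([0.09, 0.53, 0.06, 1.26, -0.0, 2.03, -1.52], np.float64(2.9))
    ([0.14, 0.21, -0.25, 1.82, -0.84, 1.35, 0.41], np.float64(2.9))
    ([0.14, 0.36, -0.25, 1.91, -0.86, 1.18, 0.58], np.float64(2.9))
60 70
    ([0.37, 0.43, -0.32, 1.36, 0.1, 1.9, -1.63], np.float64(0.0))

[... 251 characters left out ...]
, np.float64(0.0))
60 85
    ([0.37, 0.43, -0.32, 1.36, 0.1, 1.9, -1.63], np.float64(0.0))
    ([0.36, 0.65, -0.29, 1.57, 0.16, 1.48, -1.66], np.float64(0.0))
    ([0.37, 0.43, -0.32, 1.36, 0.1, 1.9, -1.63], np.float64(0.0))
    ([0.4, 0.11, -0.43, 2.06, -1.11, 1.22, 0.49], np.float64(0.0))
    ([0.39, 0.33, -0.42, 2.12, -1.14, 1.06, 0.72], np.float64(0.0))
60 100
    ([0.37, 0.43, -0.32, 1.36, 0.1, 1.9, -1.63], np.float64(0.0))
    ([0.36, 0.65, -0.29, 1.57, 0.16, 1.48, -1.66], np.float64(0.0))
    ([0.37, 0.43, -0.32, 1.36, 0.1, 1.9, -1.63], np.float64(0.0))
    ([0.49, 0.31, -0.58, 1.86, -0.89, 1.35, 0.5], np.float64(0.0))
    ([0.46, 0.5, -0.55, 1.92, -0.86, 1.18, 0.66], np.float64(0.0))
```

```bash
python3 - <<'E'
from bot import *
from plan import plan,st
T=pick((.445,-.091,.022),(-.988,.157),60,-.042,1); print(T)
p=T[:3,3]+[0,0,.19]
plan(p,T[:3,:3])
E
```

```text
[[-0.49380425 -0.15693779 -0.85529404  0.47709728]
 [ 0.07846889 -0.98760849  0.13591211 -0.09610048]
 [-0.8660254   0.          0.5         0.00554552]
 [ 0.          0.          0.          1.        ]]
rows 24 dist [-0.1897 -0.2083 -0.1219] rot deg [111.8 -19.7 -30.4]
[{"rot":[0.93, -0.16, -0.25],"travel":[0.017, -0.033, 0.021],"jaw":-1},
{"rot":[0.93, -0.16, -0.25],"travel":[0.018, -0.031, 0.023],"jaw":-1},
{"rot":[0.93, -0.16, -0.25],"travel":[0.019, -0.029, 0.025],"jaw":-1},
{"rot":[0.93, -0.16, -0.25],"travel":[0.02, -0.026, 0.027],"jaw":-1},
{"rot":[0.93, -0.16, -0.25],"travel":[0.021, -0.024, 0.029],"jaw":-1},
{"rot":[0.93, -0.16, -0.25],"travel":[0.021, -0.021, 0.03],"jaw":-1},
{"rot":[0.93, -0.16, -0.25],"travel":[0.022, -0.018, 0.032],"jaw":-1},
{"rot":[0.93, -0.16, -0.25],"travel":[0.023, -0.015, 0.033],"jaw":-1}]
[{"rot":[0.93, -0.16, -0.25],"travel":[0.024, -0.011, 0.033],"jaw":-1},
{"rot":[0.93, -0.16, -0.25],"travel":[0.025, -0.008, 0.034],"jaw":-1},
{"rot":[0.93, -0.16, -0.25],"travel":[0.025, -0.005, 0.034],"jaw":-1},
{"rot":[0.93, -0.16, -0.25],"travel":[0.026, -0
[... 163 characters left out ...]

{"rot":[0.93, -0.16, -0.25],"travel":[0.027, 0.008, 0.032],"jaw":-1},
{"rot":[0.93, -0.16, -0.25],"travel":[0.027, 0.011, 0.031],"jaw":-1}]
[{"rot":[0.93, -0.16, -0.25],"travel":[0.027, 0.015, 0.029],"jaw":-1},
{"rot":[0.93, -0.16, -0.25],"travel":[0.027, 0.017, 0.028],"jaw":-1},
{"rot":[0.93, -0.16, -0.25],"travel":[0.027, 0.02, 0.026],"jaw":-1},
{"rot":[0.93, -0.16, -0.25],"travel":[0.027, 0.023, 0.024],"jaw":-1},
{"rot":[0.93, -0.16, -0.25],"travel":[0.027, 0.025, 0.021],"jaw":-1},
{"rot":[0.93, -0.16, -0.25],"travel":[0.027, 0.027, 0.019],"jaw":-1},
{"rot":[0.93, -0.16, -0.25],"travel":[0.026, 0.029, 0.016],"jaw":-1},
{"rot":[0.93, -0.16, -0.25],"travel":[0.026, 0.031, 0.013],"jaw":-1}]
```

```bash
python3 -m jog '[{"rot":[0.93,-0.16,-0.25],"travel":[0.005,-0.033,0.021],"jaw":-1},{"rot":[0.93,-0.16,-0.25],"travel":[0.005,-0.031,0.023],"jaw":-1},{"rot":[0.93,-0.16,-0.25],"travel":[0.005,-0.029,0.025],"jaw":-1},{"rot":[0.93,-0.16,-0.25],"travel":[0.02,-0.026,0.027],"jaw":-1},{"rot":[0.93,-0.16,-0.25],"travel":[0.02,-0.024,0.029],"jaw":-1},{"rot":[0.93,-0.16,-0.25],"travel":[0.02,-0.021,0.03],"jaw":-1},{"rot":[0.93,-0.16,-0.25],"travel":[0.022,-0.018,0.032],"jaw":-1},{"rot":[0.93,-0.16,-0.25],"travel":[0.023,-0.015,0.033],"jaw":-1}]' >/dev/null
python3 -m jog '[{"rot":[0.93,-0.16,-0.25],"travel":[0.024,-0.011,0.033],"jaw":-1},{"rot":[0.93,-0.16,-0.25],"travel":[0.025,-0.008,0.034],"jaw":-1},{"rot":[0.93,-0.16,-0.25],"travel":[0.025,-0.005,0.034],"jaw":-1},{"rot":[0.93,-0.16,-0.25],"travel":[0.026,-0.002,0.034],"jaw":-1},{"rot":[0.93,-0.16,-0.25],"travel":[0.026,0.002,0.034],"jaw":-1},{"rot":[0.93,-0.16,-0.25],"travel":[0.027,0.005,0.033],"jaw":-1},{"rot":[0.93,-0.16,-0.25],"travel":[0.027,0.008,0.032],"jaw":-1},{"rot":[0.93,-0.16,-0.25],"travel":[0.027,0.011,0.031],"jaw":-1}]'
python3 - <<'E'
from bot import *
from plan import plan,st
st()
T=pick((.445,-.091,.022),(-.988,.157),60,-.042,1)
p=T[:3,3]+[0,0,.19]
plan(p,T[:3,:3])
E
```

```text
time: 17.3
position: [0.5373, -0.0278, 0.2396]
tool_rot: [1.517, 0.545, -2.287]
ft_force: [-0.3, -0.3, -0.9]
grip_width: 1.002
t17.30 p [ 0.5373 -0.0278  0.2396] q [ 0.306  0.414 -0.466  1.386  0.195  1.772 -1.201] F [-0.3 -0.3 -0.9] g1.002
x [-0.371 -0.07  -0.926] y [ 0.48  -0.868 -0.127] z [-0.795 -0.492  0.355]
rows 8 dist [-0.0602 -0.0683 -0.0441] rot deg [ 37.3  -6.3 -10. ]
[{"rot":[0.93, -0.16, -0.25],"travel":[0.028, 0.015, 0.027],"jaw":-1},
{"rot":[0.93, -0.16, -0.25],"travel":[0.028, 0.018, 0.026],"jaw":-1},
{"rot":[0.93, -0.16, -0.25],"travel":[0.028, 0.02, 0.024],"jaw":-1},
{"rot":[0.93, -0.16, -0.25],"travel":[0.028, 0.023, 0.022],"jaw":-1},
{"rot":[0.93, -0.16, -0.25],"travel":[0.028, 0.025, 0.019],"jaw":-1},
{"rot":[0.93, -0.16, -0.25],"travel":[0.027, 0.027, 0.017],"jaw":-1},
{"rot":[0.93, -0.16, -0.25],"travel":[0.027, 0.029, 0.014],"jaw":-1},
{"rot":[0.93, -0.16, -0.25],"travel":[0.027, 0.031, 0.011],"jaw":-1}]
```

```bash
python3 -m jog '[{"rot":[0.93,-0.16,-0.25],"travel":[0.028,0.015,0.027],"jaw":-1},{"rot":[0.93,-0.16,-0.25],"travel":[0.028,0.018,0.026],"jaw":-1},{"rot":[0.93,-0.16,-0.25],"travel":[0.028,0.02,0.024],"jaw":-1},{"rot":[0.93,-0.16,-0.25],"travel":[0.028,0.023,0.022],"jaw":-1},{"rot":[0.93,-0.16,-0.25],"travel":[0.028,0.025,0.019],"jaw":-1},{"rot":[0.93,-0.16,-0.25],"travel":[0.027,0.027,0.017],"jaw":-1},{"rot":[0.93,-0.16,-0.25],"travel":[0.027,0.029,0.014],"jaw":-1},{"rot":[0.93,-0.16,-0.25],"travel":[0.027,0.031,0.011],"jaw":-1}]'
python3 -m jog '[{"rot":[0,0,0],"travel":[0,0,0],"jaw":-1},{"rot":[0,0,0],"travel":[0,0,0],"jaw":-1}]'
python3 -c "
from plan import *
st(); snap('wrist','w13');st()"
```

```text
time: 18.1
position: [0.4775, -0.0964, 0.1958]
tool_rot: [-1.499, 0.117, 2.603]
ft_force: [0.3, 0.5, 0.6]
grip_width: 1.001
time: 18.3
position: [0.4779, -0.096, 0.1963]
tool_rot: [-1.502, 0.112, 2.605]
ft_force: [0.3, 0.1, 0.3]
grip_width: 1.001
t18.30 p [ 0.4779 -0.096   0.1963] q [ 0.382  0.428 -0.312  1.478  0.083  1.779 -1.664] F [0.3 0.1 0.3] g1.001
x [-0.495  0.077 -0.865] y [-0.151 -0.989 -0.002] z [-0.856  0.13   0.501]
t18.35 p [ 0.4782 -0.0954  0.1967] q [ 0.381  0.427 -0.312  1.478  0.083  1.78  -1.664] F [-0.5  0.1  0.2] g0.999
x [-0.495  0.077 -0.866] y [-0.15  -0.989 -0.002] z [-0.856  0.129  0.501]
```

View pics/w13.png

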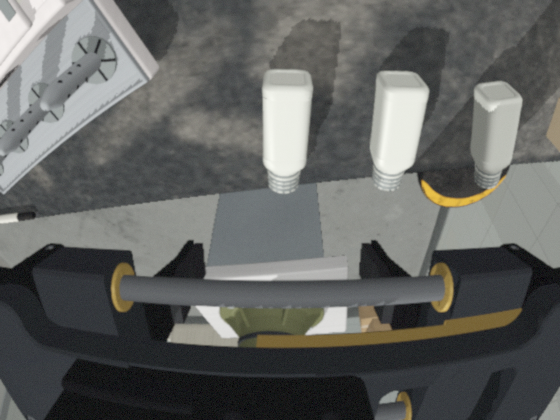

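```bash
python3 -c "
from plan import *
im=cv2.imread('pics/w13_full.png'); save(im,'w13z',(240,50,540,210),2.6); save(im,'w13y',(250,55,330,205),5)"
```

```text
(no output)
```

View pics/w13z.png

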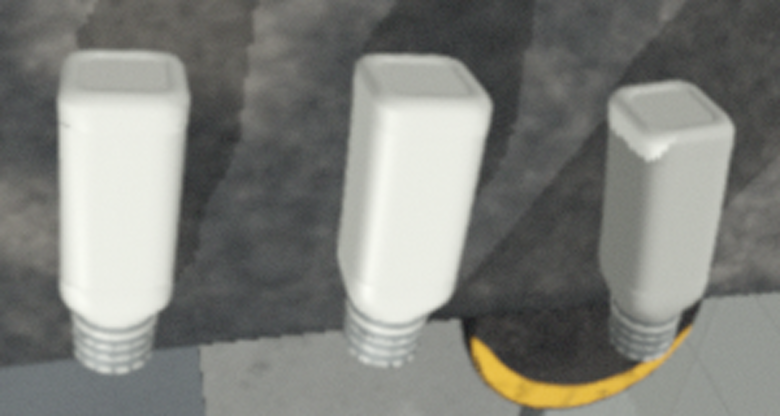

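View pics/w13y.png

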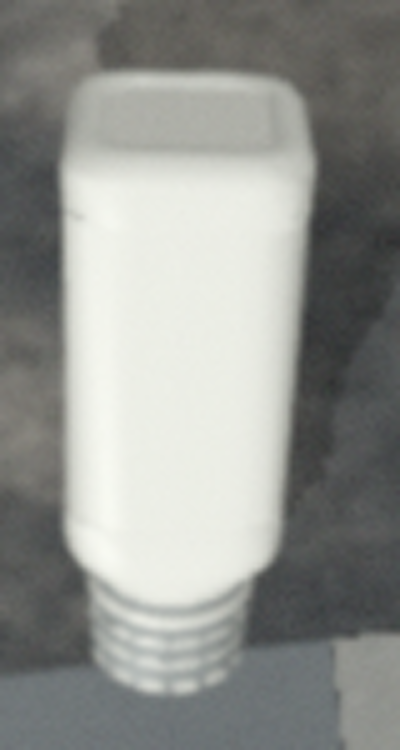

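```bash
python3 -c "
from plan import *
T=np.load('pics/w13_T.npy')
g=lambda a:np.array([[250+x/5,55+y/5] for x,y in a])
for z in (.036,.044):
  e=onz('wrist',g([(62,175),(315,175),(66,520),(282,520)]),z,T); print(e[:,:2],np.linalg.norm(e[0]-e[1]),np.linalg.norm(e[2]-e[3]))
  a=(e[0]+e[1])/2;b=(e[2]+e[3])/2;print(a,b,(b-a)/np.linalg.norm(b-a))
print(onz('wrist',g([(188,155)]),.044,T),onz('wrist',g([(187,75)]),.0,T), 'rim bottom',onz('wrist',g([(172,692)]),.004,T),onz('wrist',g([(172,692)]),.022,T))
"
```

```text
[[ 0.50344888 -0.08169359]
 [ 0.49702311 -0.12540173]
 [ 0.42715675 -0.06802042]
 [ 0.42065835 -0.11137825]] 0.04417796118011097 0.04384211432481693
[ 0.50023599 -0.10354766  0.036     ] [ 0.42390755 -0.08969933  0.036     ] [-0.98393694  0.17851639  0.        ]
[[ 0.50719068 -0.08281691]
 [ 0.50096207 -0.12518395]
 [ 0.43323943 -0.06956327]
 [ 0.42694042 -0.11159075]] 0.042822442286659816 0.04249690026992094
[ 0.50407637 -0.10400043  0.044     ] [ 0.43008992 -0.09057701  0.044     ] [-0.98393694  0.17851639  0.        ]
[[ 0.50764817 -0.10440852  0.044     ]] [[ 0.50442043 -0.10428472  0.        ]] rim bottom [[ 0.3451741  -0.07773611  0.004     ]] [[ 0.36240517 -0.08023063  0.022     ]]
```

```bash
python3 - <<'E'
from bot import *
from plan import plan,st
T=pick((.443,-.093,.022),(-.984,.178),60,-.042,1,extra=.0075); print(T[:3,3])
plan(T[:3,3]-.06*T[:3,0],T[:3,:3]); plan(T[:3,3],T[:3,:3])
E
```

```text
[ 0.47867107 -0.09945269  0.01204071]
rows 4 dist [ 0.03   -0.0094 -0.1326] rot deg [ 1.5  0.  -0.7]
[{"rot":[0.07, 0.0, -0.04],"travel":[0.083, 0.004, -0.078],"jaw":-1},
{"rot":[0.07, 0.0, -0.04],"travel":[0.083, 0.004, -0.078],"jaw":-1},
{"rot":[0.07, 0.0, -0.04],"travel":[0.083, 0.004, -0.078],"jaw":-1},
{"rot":[0.07, 0.0, -0.04],"travel":[0.083, 0.004, -0.078],"jaw":-1}]
rows 5 dist [ 0.0005 -0.0041 -0.1846] rot deg [ 1.5  0.  -0.7]
[{"rot":[0.06, 0.0, -0.03],"travel":[0.106, 0.003, -0.062],"jaw":-1},
{"rot":[0.06, 0.0, -0.03],"travel":[0.106, 0.003, -0.062],"jaw":-1},
{"rot":[0.06, 0.0, -0.03],"travel":[0.106, 0.003, -0.062],"jaw":-1},
{"rot":[0.06, 0.0, -0.03],"travel":[0.106, 0.003, -0.062],"jaw":-1},
{"rot":[0.06, 0.0, -0.03],"travel":[0.106, 0.003, -0.062],"jaw":-1}]
```

```bash
python3 -m jog '[{"rot":[0.07,0,-0.04],"travel":[0.083,0.004,-0.078],"jaw":-1},{"rot":[0.07,0,-0.04],"travel":[0.083,0.004,-0.078],"jaw":-1},{"rot":[0.07,0,-0.04],"travel":[0.083,0.004,-0.078],"jaw":-1},{"rot":[0.07,0,-0.04],"travel":[0.083,0.004,-0.078],"jaw":-1},{"rot":[0,0,0],"travel":[0.08,0,0],"jaw":-1},{"rot":[0,0,0],"travel":[0,0,0],"jaw":-1},{"rot":[0,0,0],"travel":[0,0,0],"jaw":-1}]'
python3 - <<'E'
from bot import *
from plan import plan,st,snap
T=pick((.443,-.093,.022),(-.984,.178),60,-.042,1,extra=.0075); print(T[:3,3])
st();plan(T[:3,3],T[:3,:3]); snap('wrist','w14')
E
```

```text
time: 19.05
position: [0.4966, -0.103, 0.0435]
tool_rot: [-1.491, 0.132, 2.583]
ft_force: [0.5, -0.2, -0.2]
grip_width: 1.001
[ 0.47867107 -0.09945269  0.01204071]
t19.05 p [ 0.4966 -0.103   0.0435] q [ 0.373  0.607 -0.289  1.544  0.117  1.538 -1.696] F [ 0.5 -0.2 -0.2] g1.001
x [-0.492  0.09  -0.866] y [-0.179 -0.984 -0.001] z [-0.852  0.154  0.501]
rows 1 dist [-0.0179  0.0036 -0.0315] rot deg [0.  0.  0.1]
[{"rot":[0.0, 0.01, 0.02],"travel":[0.121, -0.001, 0.0],"jaw":-1}]
```

View pics/w14.png

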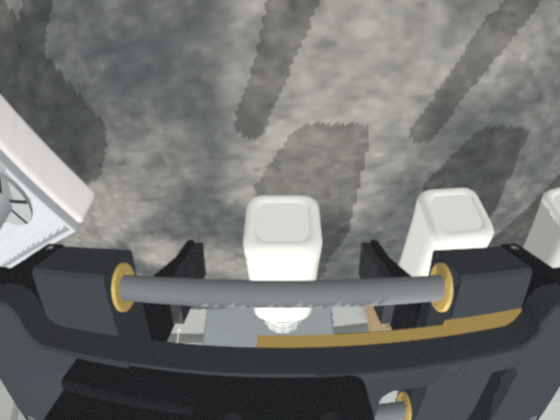

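```bash
python3 -m jog '[{"rot":[0,0,0],"travel":[0.07,-0.001,0],"jaw":-1},{"rot":[0,0,0],"travel":[0.05,0,0],"jaw":-1},{"rot":[0,0,0],"travel":[0,0,0],"jaw":-1},{"rot":[0,0,0],"travel":[0,0,0],"jaw":1},{"rot":[0,0,0],"travel":[0,0,0],"jaw":1},{"rot":[0,0,0],"travel":[0,0,0],"jaw":1},{"rot":[0,0,0],"travel":[0,0,0],"jaw":1},{"rot":[0,0,0],"travel":[0,0,0],"jaw":1}]' 35
python3 -m jog '[{"rot":[0,0,0],"travel":[0,0,0],"jaw":1},{"rot":[0,0,0],"travel":[0,0,0],"jaw":1},{"rot":[0,0,0],"travel":[0,0,0],"jaw":1},{"rot":[0,0,0],"travel":[0,0,0],"jaw":1},{"rot":[0,0,0],"travel":[0,0,0],"jaw":1}]' 35
python3 -c "
from plan import *
st()"
```

```text
time: 19.9
position: [0.4784, -0.1005, 0.0118]
tool_rot: [-1.49, 0.135, 2.582]
ft_force: [0.8, 0.0, -0.1]
grip_width: 0.63
time: 20.4
position: [0.4782, -0.1004, 0.0117]
tool_rot: [-1.489, 0.135, 2.583]
ft_force: [0.7, -0.3, -0.7]
grip_width: 0.504
t20.40 p [ 0.4782 -0.1004  0.0117] q [ 0.378  0.614 -0.287  1.609  0.122  1.467 -1.701] F [ 0.7 -0.3 -0.7] g0.504
x [-0.493  0.091 -0.865] y [-0.181 -0.984 -0.   ] z [-0.851  0.156  0.501]
```

```bash
python3 -c "
from plan import *
im=cv2.imread('pics/w8_full.png'); save(im,'w8z',(160,5,260,250),3.2); im=cv2.imread('pics/w4_full.png'); save(im,'w4y',(130,0,230,260),3)"; python3 -m jog '[{"rot":[0,0,0],"travel":[-0.08,0,0.04],"jaw":1},{"rot":[0,0,0],"travel":[-0.14,0,0.08],"jaw":1},{"rot":[0,0,0],"travel":[-0.14,0,0.08],"jaw":1},{"rot":[0,0,0],"travel":[-0.14,0,0.08],"jaw":1},{"rot":[0,0,0],"travel":[-0.14,0,0.08],"jaw":1},{"rot":[0,0,0],"travel":[-0.1,0,0.06],"jaw":1}]'
python3 - <<'E'
from bot import *
from plan import plan,st,snap
st()
pl=place(pegs[3],np.radians(95),60,-.042,1,lift=.14,tip=.0115)
plan(pl[:3,3],pl[:3,:3],jaw=1)
E
```

```text
time: 21.0
position: [0.4808, -0.1008, 0.2701]
tool_rot: [-1.493, 0.136, 2.581]
ft_force: [1.6, 0.1, -0.9]
grip_width: 0.503
t21.00 p [ 0.4808 -0.1008  0.2701] q [ 0.388  0.391 -0.308  1.375  0.065  1.912 -1.675] F [ 1.6  0.1 -0.9] g0.503
x [-0.49   0.09  -0.867] y [-0.18  -0.984 -0.   ] z [-0.853  0.156  0.498]
rows 27 dist [0.0196 0.4167 0.0092] rot deg [-109.9   61.2  -29.5]
[{"rot":[-0.81, 0.45, -0.22],"travel":[0.002, -0.051, 0.007],"jaw":1},
{"rot":[-0.81, 0.45, -0.22],"travel":[0.003, -0.051, 0.003],"jaw":1},
{"rot":[-0.81, 0.45, -0.22],"travel":[0.004, -0.051, 0.0],"jaw":1},
{"rot":[-0.81, 0.45, -0.22],"travel":[0.005, -0.051, -0.004],"jaw":1},
{"rot":[-0.81, 0.45, -0.22],"travel":[0.006, -0.051, -0.007],"jaw":1},
{"rot":[-0.81, 0.45, -0.22],"travel":[0.008, -0.05, -0.011],"jaw":1},
{"rot":[-0.81, 0.45, -0.22],"travel":[0.009, -0.049, -0.014],"jaw":1},
{"rot":[-0.81, 0.45, -0.22],"travel":[0.011, -0.048, -0.017],"jaw":1}]
[{"rot":[-0.81, 0.45, -0.22],"travel":[0.012, -0.046, -0.02],"jaw":1},
{"rot":[-0.81, 0.45, -0.22],"travel":[0.014, -0.044, -0.022],"jaw":1},
{"rot":[-0.81,
[... 488 characters left out ...]
:[-0.81, 0.45, -0.22],"travel":[0.029, -0.024, -0.035],"jaw":1},
{"rot":[-0.81, 0.45, -0.22],"travel":[0.031, -0.021, -0.036],"jaw":1},
{"rot":[-0.81, 0.45, -0.22],"travel":[0.033, -0.018, -0.036],"jaw":1},
{"rot":[-0.81, 0.45, -0.22],"travel":[0.034, -0.014, -0.036],"jaw":1},
{"rot":[-0.81, 0.45, -0.22],"travel":[0.036, -0.011, -0.035],"jaw":1},
{"rot":[-0.81, 0.45, -0.22],"travel":[0.037, -0.008, -0.034],"jaw":1},
{"rot":[-0.81, 0.45, -0.22],"travel":[0.039, -0.005, -0.033],"jaw":1}]
[{"rot":[-0.81, 0.45, -0.22],"travel":[0.04, -0.002, -0.032],"jaw":1},
{"rot":[-0.81, 0.45, -0.22],"travel":[0.042, 0.001, -0.03],"jaw":1},
{"rot":[-0.81, 0.45, -0.22],"travel":[0.043, 0.004, -0.029],"jaw":1}]
```

View pics/w8z.png

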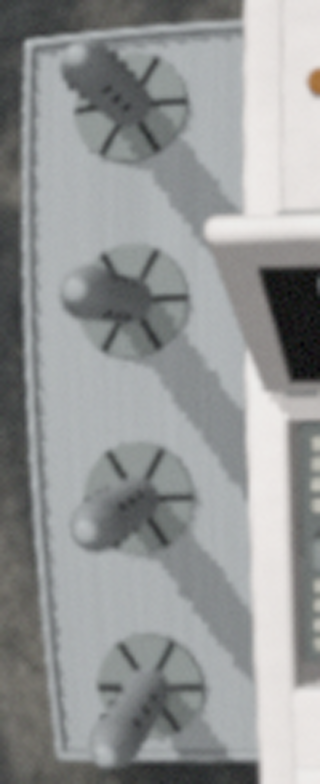

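View pics/w4y.png

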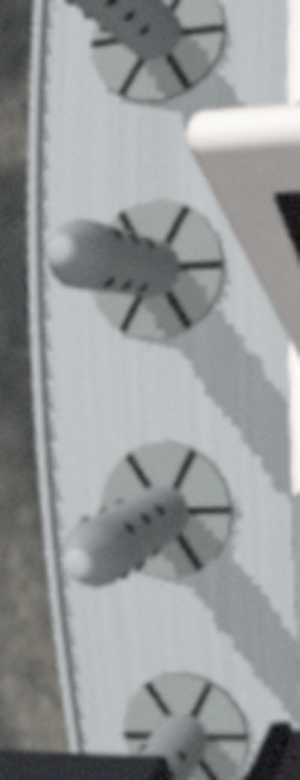

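```bash
python3 -c "
from bot import *
T=np.load('pics/w8_T.npy')
g=lambda a:np.array([[160+x/3.2,5+y/3.2] for x,y in a])
e=onz('wrist',g([(152,685),(139,498),(133,301),(132,106)]),.038,T)[:,:2]; print(e,np.linalg.norm(np.diff(e,axis=0),axis=1)); print(pegs)
T=np.load('pics/w4_T.npy')
g=lambda a:np.array([[130+x/3,y/3] for x,y in a])
e=onz('wrist',g([(188,733),(168,510),(162,270),(159,32)]),.038,T)[:,:2]; print(e,np.linalg.norm(np.diff(e,axis=0),axis=1))
t=proj('top',np.c_[pegs,[.038]*4]);print((t-[170,140])*3)
"
```

```text
[[0.56965665 0.06552828]
 [0.5460675  0.14522814]
 [0.52330554 0.22525014]
 [0.49995446 0.30582437]] [0.08311747 0.08319632 0.08388969]
[[0.5715     0.064     ]
 [0.54806475 0.14466467]
 [0.52462949 0.22532934]
 [0.50119424 0.30599401]]
[[0.57018061 0.06609309]
 [0.54674233 0.14592317]
 [0.5250406  0.22579456]
 [0.49959953 0.30747443]] [0.08319973 0.08276716 0.08555027]
[[318.2530713  192.59059819]
 [248.84315895 212.604872  ]
 [179.18498569 232.69073157]
 [109.27721719 252.84856167]]
```

```bash
sed -i 's/np.array(\[.5715,.064\])/np.array([.5707,.0648])/' bot.py; python3 -m jog '[{"rot":[-0.81,0.45,-0.22],"travel":[0.002,-0.051,0.007],"jaw":1},{"rot":[-0.81,0.45,-0.22],"travel":[0.003,-0.051,0.003],"jaw":1},{"rot":[-0.81,0.45,-0.22],"travel":[0.004,-0.051,0],"jaw":1},{"rot":[-0.81,0.45,-0.22],"travel":[0.005,-0.051,-0.004],"jaw":1},{"rot":[-0.81,0.45,-0.22],"travel":[0.006,-0.051,-0.007],"jaw":1},{"rot":[-0.81,0.45,-0.22],"travel":[0.008,-0.05,-0.011],"jaw":1},{"rot":[-0.81,0.45,-0.22],"travel":[0.009,-0.049,-0.014],"jaw":1},{"rot":[-0.81,0.45,-0.22],"travel":[0.011,-0.048,-0.017],"jaw":1}]'
python3 -c "
from plan import *
st();snap('scene','s15',(150,0,480,250),2.4)"
```

```text
time: 21.8
position: [0.4861, 0.0234, 0.2701]
tool_rot: [1.968, 0.699, -2.33]
ft_force: [0.2, 0.1, 0.6]
grip_width: 0.504
t21.80 p [0.4861 0.0234 0.2701] q [ 0.476  0.161 -0.434  1.609 -0.199  1.613 -1.185] F [0.2 0.1 0.6] g0.504
x [-0.209  0.271 -0.939] y [ 0.291 -0.9   -0.325] z [-0.934 -0.341  0.109]
```

View pics/s15.png

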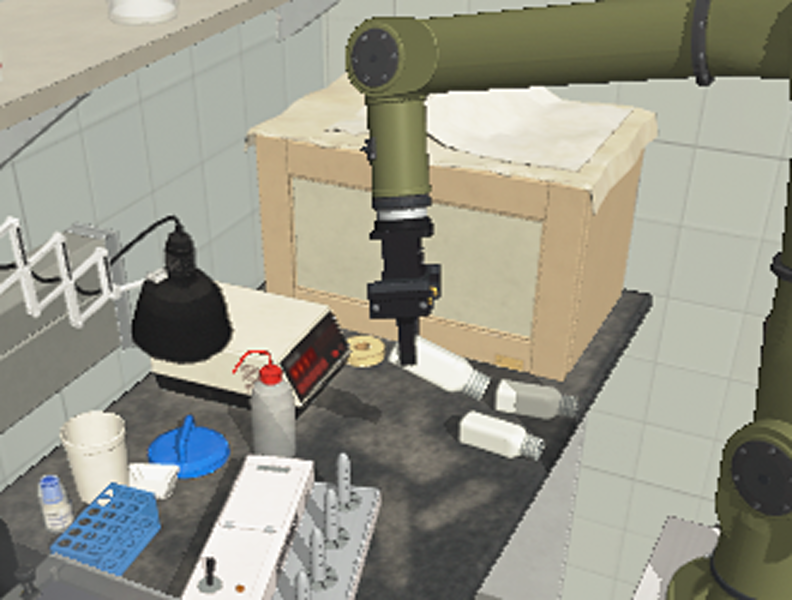

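```bash
python3 -m jog '[{"rot":[-0.81,0.45,-0.22],"travel":[0.012,-0.046,-0.02],"jaw":1},{"rot":[-0.81,0.45,-0.22],"travel":[0.014,-0.044,-0.022],"jaw":1},{"rot":[-0.81,0.45,-0.22],"travel":[0.016,-0.042,-0.025],"jaw":1},{"rot":[-0.81,0.45,-0.22],"travel":[0.018,-0.04,-0.027],"jaw":1},{"rot":[-0.81,0.45,-0.22],"travel":[0.019,-0.038,-0.029],"jaw":1},{"rot":[-0.81,0.45,-0.22],"travel":[0.021,-0.035,-0.031],"jaw":1},{"rot":[-0.81,0.45,-0.22],"travel":[0.023,-0.033,-0.032],"jaw":1},{"rot":[-0.81,0.45,-0.22],"travel":[0.025,-0.03,-0.034],"jaw":1}]'
python3 - <<'E'
from bot import *
from plan import plan,st,snap
st()
pl=place(pegs[3],np.radians(95),60,-.042,1,lift=.14,tip=.0115)
plan(pl[:3,3],pl[:3,:3],jaw=1)
E
```

```text
time: 22.65
position: [0.4922, 0.1462, 0.2728]
tool_rot: [2.054, 1.385, -1.624]
ft_force: [0.3, -0.1, -1.0]
grip_width: 0.505
t22.65 p [0.4922 0.1462 0.2728] q [ 0.53   0.043 -0.484  1.799 -0.564  1.401 -0.555] F [ 0.3 -0.1 -1. ] g0.505
x [-0.03   0.545 -0.838] y [ 0.741 -0.55  -0.385] z [-0.671 -0.633 -0.388]
rows 11 dist [0.0073 0.1705 0.0064] rot deg [-45.2  25.  -11.8]
[{"rot":[-0.82, 0.45, -0.21],"travel":[0.026, -0.028, -0.035],"jaw":1},
{"rot":[-0.82, 0.45, -0.21],"travel":[0.028, -0.024, -0.036],"jaw":1},
{"rot":[-0.82, 0.45, -0.21],"travel":[0.03, -0.021, -0.036],"jaw":1},
{"rot":[-0.82, 0.45, -0.21],"travel":[0.032, -0.018, -0.036],"jaw":1},
{"rot":[-0.82, 0.45, -0.21],"travel":[0.034, -0.015, -0.036],"jaw":1},
{"rot":[-0.82, 0.45, -0.21],"travel":[0.035, -0.012, -0.036],"jaw":1},
{"rot":[-0.82, 0.45, -0.21],"travel":[0.037, -0.008, -0.035],"jaw":1},
{"rot":[-0.82, 0.45, -0.21],"travel":[0.039, -0.005, -0.034],"jaw":1}]
[{"rot":[-0.82, 0.45, -0.21],"travel":[0.04, -0.002, -0.033],"jaw":1},
{"rot":[-0.82, 0.45, -0.21],"travel":[0.041, 0.001, -0.031],"jaw":1},
{"rot":[-0.82, 0.45, -0.21],"travel":[0.042, 0.004, -0.029],"jaw":1}]
```

```bash
python3 -m jog '[{"rot":[-0.82,0.45,-0.21],"travel":[0.026,-0.028,-0.035],"jaw":1},{"rot":[-0.82,0.45,-0.21],"travel":[0.028,-0.024,-0.036],"jaw":1},{"rot":[-0.82,0.45,-0.21],"travel":[0.03,-0.021,-0.036],"jaw":1},{"rot":[-0.82,0.45,-0.21],"travel":[0.032,-0.018,-0.036],"jaw":1},{"rot":[-0.82,0.45,-0.21],"travel":[0.034,-0.015,-0.036],"jaw":1},{"rot":[-0.82,0.45,-0.21],"travel":[0.035,-0.012,-0.036],"jaw":1},{"rot":[-0.82,0.45,-0.21],"travel":[0.037,-0.008,-0.035],"jaw":1},{"rot":[-0.82,0.45,-0.21],"travel":[0.039,-0.005,-0.034],"jaw":1}]'
python3 -m jog '[{"rot":[-0.82,0.45,-0.21],"travel":[0.04,-0.002,-0.033],"jaw":1},{"rot":[-0.82,0.45,-0.21],"travel":[0.041,0.001,-0.031],"jaw":1},{"rot":[-0.82,0.45,-0.21],"travel":[0.042,0.004,-0.029],"jaw":1},{"rot":[0,0,0],"travel":[0,0,0],"jaw":1},{"rot":[0,0,0],"travel":[0,0,0],"jaw":1}]'
python3 - <<'E'
from bot import *
from plan import plan,st,snap
st()
snap('scene','s16',(200,60,400,300),3.3);snap('top','t16',(160,130,330,270),4.5);snap('wrist','w16')
pl=place(pegs[3],np.radians(95),60,-.042,1,lift=.14,tip=.0115)
plan(pl[:3,3],pl[:3,:3],jaw=1)
E
```

```text
time: 23.45
position: [0.498, 0.2698, 0.2771]
tool_rot: [1.928, 1.869, -0.811]
ft_force: [0.0, 0.5, -0.3]
grip_width: 0.503
time: 23.95
position: [0.5004, 0.3155, 0.2785]
tool_rot: [1.835, 1.994, -0.503]
ft_force: [-0.4, 0.9, -1.2]
grip_width: 0.502
t23.95 p [0.5004 0.3155 0.2785] q [ 0.492  0.209 -0.593  1.888 -0.985  1.277  0.396] F [-0.4  0.9 -1.2] g0.502
x [-0.072  0.859 -0.506] y [ 0.997  0.082 -0.004] z [ 0.038 -0.505 -0.862]
rows 1 dist [-0.0014  0.0015  0.0001] rot deg [-0.2  0.4 -0.3]
[{"rot":[-0.05, 0.09, -0.05],"travel":[0.004, -0.004, -0.003],"jaw":1}]
```

View pics/s16.png

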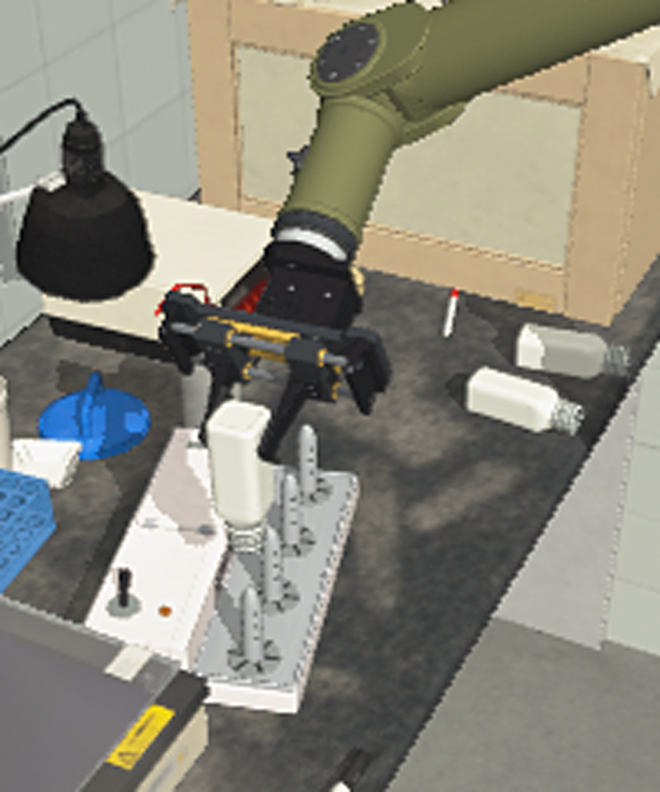

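View pics/t16.png

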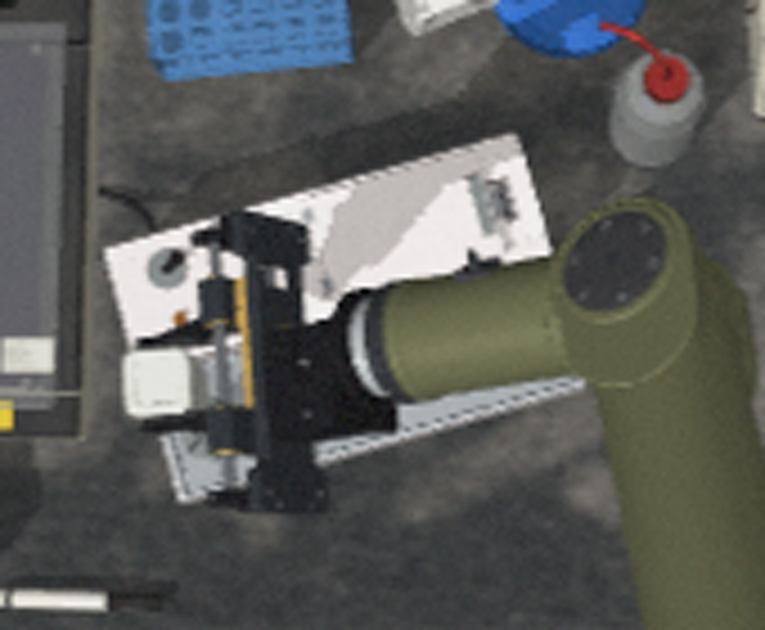

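View pics/w16.png

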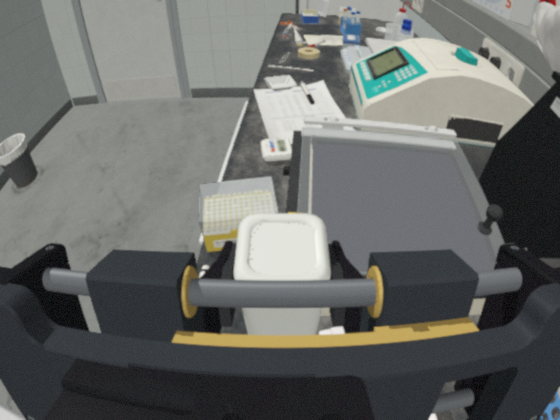

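```bash
python3 - <<'E'
from bot import *
im=cv2.imread('pics/s16_full.png'); T=np.load('pics/s16_T.npy')
# predicted bottle axis from tool pose
x,y,z=T[:3,0],T[:3,1],T[:3,2]; al=np.radians(60)
m=np.cos(al)*x+np.sin(al)*np.cross(y,x)*1
print('m',m, 'alt',np.cos(al)*x-np.sin(al)*np.cross(y,x))
if m[2]>-.9: m=np.cos(al)*x-np.sin(al)*np.cross(y,x)
g=T[:3,3]-.0115*x; mid=g+.042*m; rim=mid+.065*m; bot=mid-.065*m
print('rim',rim,'bot',bot)
for n,nm in (('scene','s16'),('top','t16')):
    im=cv2.imread(f'pics/{nm}_full.png'); s=6
    pts=proj(n,[rim,bot,[*pegs[3],.12],[*pegs[3],.038]]); print(n,pts)
    c=pts[:2].mean(0); x0,y0=int(c[0]-50),int(c[1]-50); crop=cv2.resize(im[y0:y0+100,x0:x0+100],None,fx=s,fy=s,interpolation=cv2.INTER_CUBIC)
    for p,col in zip(pts,[(0,0,255),(0,255,0),(255,0,0),(255,0,255)]): cv2.circle(crop,tuple(int(v) for v in ((p-[x0,y0]+.5)*s)),4,col,-1)
    cv2.imwrite(f'pics/{nm}c.png',crop)
E
```

```text
m [-0.06932053  0.86687519  0.49368216] alt [-0.00317113 -0.00756079 -0.99996639]
rim [0.5009158  0.30480582 0.17727598] bot [0.50132805 0.30578872 0.30727161]
scene [[274.23336428 222.91219782]
 [271.75117745 185.6034006 ]
 [274.92564446 238.42362351]
 [276.10027332 258.61492777]]
top [[201.11042902 219.58068392]
 [194.46052659 214.10202027]
 [202.95318691 221.80805018]
 [206.1914225  224.51223319]]
```

View pics/s16c.png

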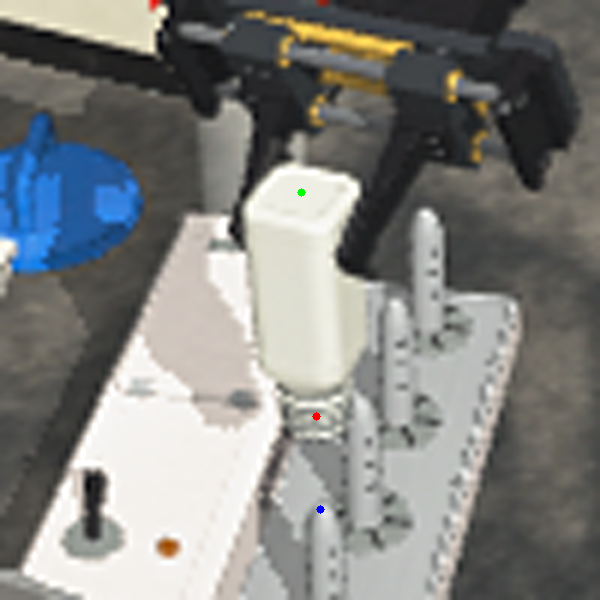

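View pics/t16c.png

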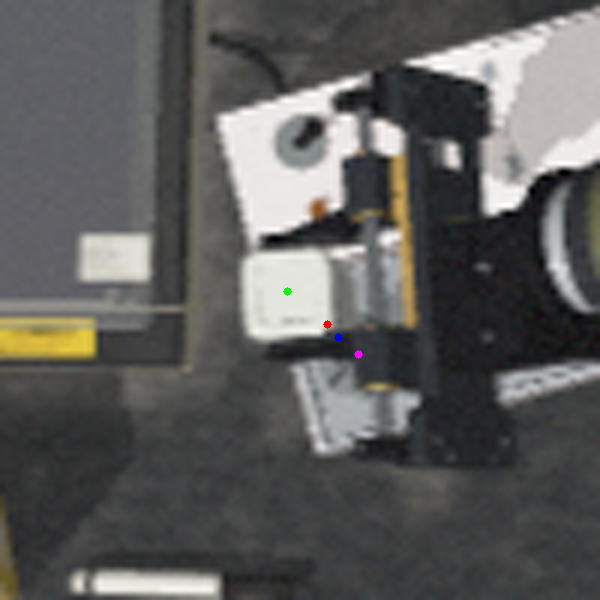

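```bash
python3 - <<'E'
from bot import *
im=cv2.imread('pics/scene0.png'); s=7; x0,y0=255,180
crop=cv2.resize(im[y0:y0+90,x0:x0+60],None,fx=s,fy=s,interpolation=cv2.INTER_CUBIC)
for k in range(4):
    for z in (.12,.106,.08):
        p=proj('scene',[[*pegs[k],z]])[0]; cv2.circle(crop,tuple(int(v) for v in ((p-[x0,y0]+.5)*s)),2,(0,0,255),-1)
cv2.imwrite('pics/pegs.png',crop)
E
```

```text
(no output)
```

View pics/pegs.png

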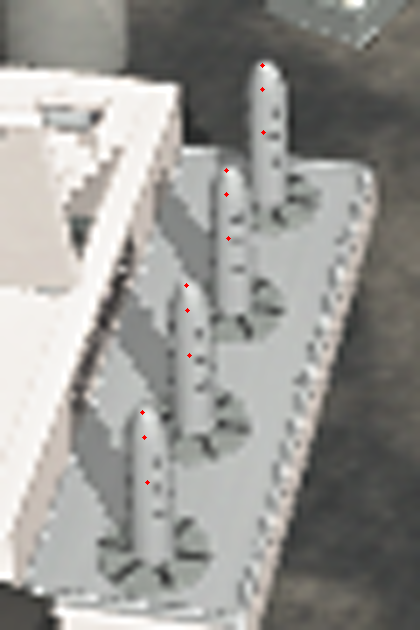

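```bash
python3 -m jog '[{"rot":[0,0,0],"travel":[0.004,-0.005,-0.002],"jaw":1},{"rot":[0,0,0],"travel":[0.042,0,0.072],"jaw":1},{"rot":[0,0,0],"travel":[0.042,0,0.072],"jaw":1},{"rot":[0,0,0],"travel":[0.025,0,0.043],"jaw":1},{"rot":[0,0,0],"travel":[0.025,0,0.043],"jaw":1},{"rot":[0,0,0],"travel":[0.0,0,0.0],"jaw":1}]'
python3 -c "
from plan import *
st();snap('scene','s17',(235,150,335,270),6)"
```

```text
time: 24.7
position: [0.4982, 0.3167, 0.1974]
tool_rot: [1.835, 1.995, -0.502]
ft_force: [-0.1, 0.4, -1.0]
grip_width: 0.505
t24.70 p [0.4982 0.3167 0.1974] q [ 0.474  0.321 -0.589  1.956 -0.98   1.16   0.522] F [-0.1  0.4 -1. ] g0.505
x [-0.073  0.86  -0.505] y [ 0.997  0.082 -0.004] z [ 0.038 -0.504 -0.863]
```

View pics/s17.png

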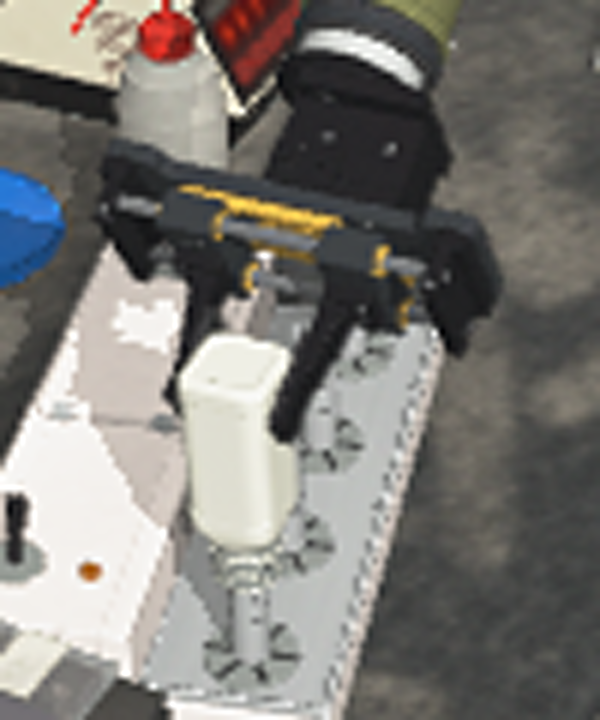

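```bash
python3 -m jog '[{"rot":[0,0,0],"travel":[0.034,0,0.057],"jaw":1},{"rot":[0,0,0],"travel":[0.034,0,0.057],"jaw":1},{"rot":[0,0,0],"travel":[0.022,0,0.038],"jaw":1},{"rot":[0,0,0],"travel":[0.0,0,0.0],"jaw":1}]'
python3 -m jog '[{"rot":[0,0,0],"travel":[0.004,0,0.007],"jaw":1},{"rot":[0,0,0],"travel":[0.0,0,0.0],"jaw":1}]'
python3 -m jog '[{"rot":[0,0,0],"travel":[0.004,0,0.007],"jaw":1},{"rot":[0,0,0],"travel":[0.0,0,0.0],"jaw":1}]'
python3 -c "
from plan import *
st();snap('scene','s18',(235,150,335,270),6)"
```

```text
time: 25.15
position: [0.4984, 0.3171, 0.1453]
tool_rot: [1.835, 1.995, -0.501]
ft_force: [-0.0, 0.5, -0.3]
grip_width: 0.503
time: 25.35
position: [0.4993, 0.3174, 0.1444]
tool_rot: [1.835, 1.993, -0.497]
ft_force: [-0.4, -0.2, -0.7]
grip_width: 0.507
time: 25.55
position: [0.499, 0.3172, 0.1414]
tool_rot: [1.834, 1.993, -0.498]
ft_force: [0.1, -0.9, -1.1]
grip_width: 0.502
t25.55 p [0.499  0.3172 0.1414] q [ 0.459  0.416 -0.579  1.983 -0.976  1.078  0.612] F [ 0.1 -0.9 -1.1] g0.502
x [-0.072  0.86  -0.506] y [ 0.997  0.083 -0.001] z [ 0.041 -0.504 -0.863]
```

View pics/s18.png

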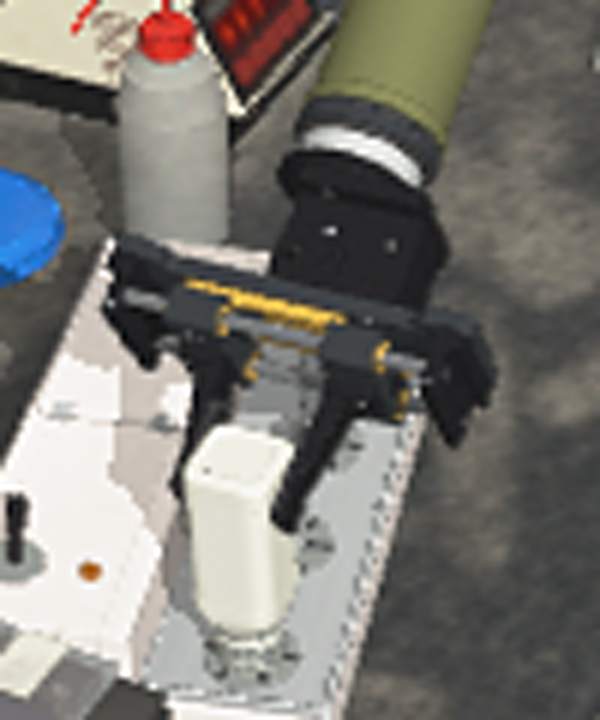

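```bash
python3 -m jog '[{"rot":[0,0,0],"travel":[0.004,0,0.007],"jaw":1},{"rot":[0,0,0],"travel":[0.0,0,0.0],"jaw":1}]'
python3 -m jog '[{"rot":[0,0,0],"travel":[0.002,0,0.004],"jaw":1},{"rot":[0,0,0],"travel":[0.0,0,0.0],"jaw":1}]'
```

```text
time: 25.8
position: [0.4992, 0.3175, 0.1406]
tool_rot: [1.836, 1.996, -0.496]
ft_force: [-1.6, -3.3, 7.4]
grip_width: 0.502
time: 26.0
position: [0.4993, 0.3178, 0.1406]
tool_rot: [1.836, 1.997, -0.494]
ft_force: [-2.3, -4.8, 12.3]
grip_width: 0.502
```

```bash
python3 -m jog '[{"rot":[0,0,0],"travel":[0,0,0],"jaw":-0.45},{"rot":[0,0,0],"travel":[0,0,0],"jaw":-0.45},{"rot":[0,0,0],"travel":[0,0,0],"jaw":-0.45},{"rot":[0,0,0],"travel":[0,0,0],"jaw":-0.45},{"rot":[0,0,0],"travel":[-0.06,0,0],"jaw":-0.45},{"rot":[0,0,0],"travel":[-0.12,0,0],"jaw":-0.45},{"rot":[0,0,0],"travel":[-0.16,0,0],"jaw":-1},{"rot":[0,0,0],"travel":[-0.16,0,0],"jaw":-1}]'
python3 -c "
from plan import *
st();snap('scene','s19',(235,120,395,270),5);snap('top','t19',(160,130,420,280),3)"
```

```text
time: 26.8
position: [0.5089, 0.1872, 0.2138]
tool_rot: [1.833, 1.995, -0.499]
ft_force: [1.0, -0.4, -0.8]
grip_width: 0.832
t26.80 p [0.5089 0.1872 0.2138] q [ 0.618  0.331 -0.491  1.885 -0.873  1.376  0.582] F [ 1.  -0.4 -0.8] g0.832
x [-0.073  0.86  -0.505] y [ 0.996  0.084 -0.002] z [ 0.041 -0.504 -0.863]
```

View pics/s19.png

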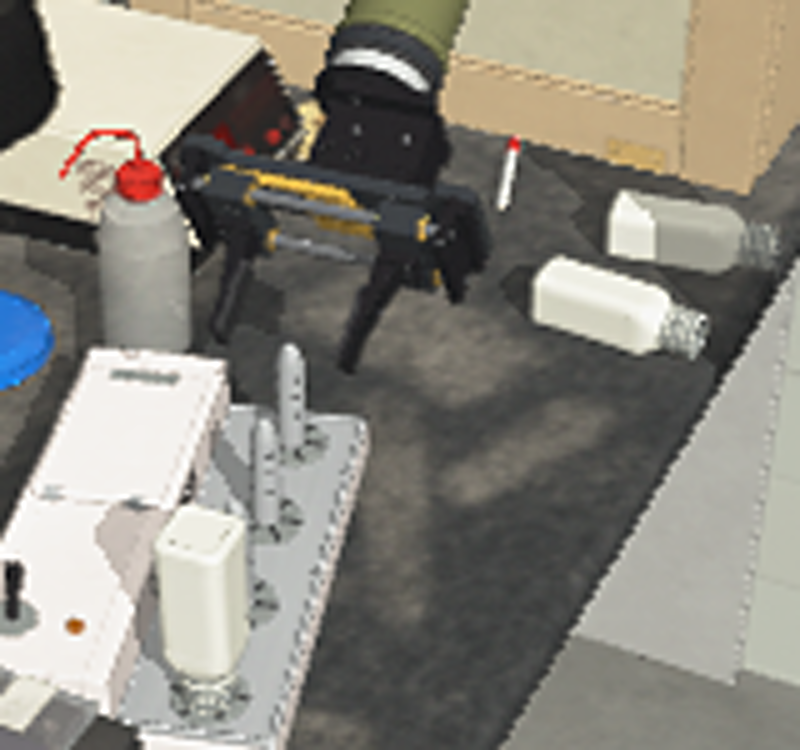

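View pics/t19.png

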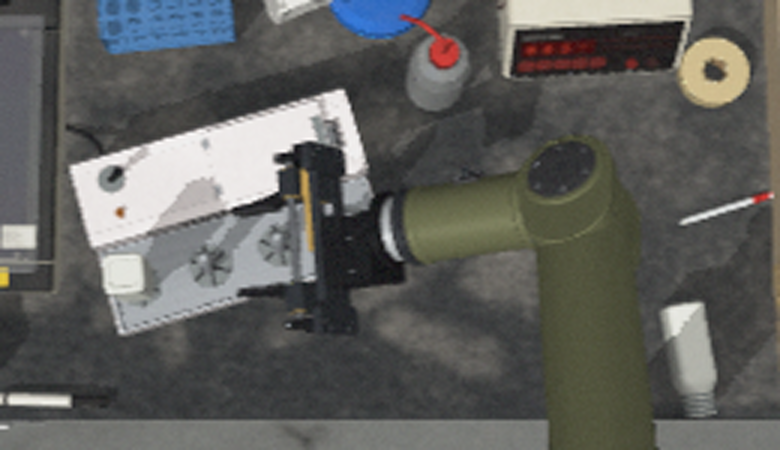

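```bash
python3 - <<'E'
from bot import *
from plan import plan,st
T=pick((.432,-.205,.022),(-.996,.09),60,-.042,1)
plan(T[:3,3]+[0,0,.19],T[:3,:3])
E
```

```text
rows 26 dist [-0.0497 -0.3895 -0.0194] rot deg [104.1 -64.4  27.1]
[{"rot":[0.8, -0.5, 0.21],"travel":[-0.041, -0.01, 0.027],"jaw":-1},
{"rot":[0.8, -0.5, 0.21],"travel":[-0.04, -0.007, 0.03],"jaw":-1},
{"rot":[0.8, -0.5, 0.21],"travel":[-0.039, -0.004, 0.032],"jaw":-1},
{"rot":[0.8, -0.5, 0.21],"travel":[-0.038, -0.001, 0.034],"jaw":-1},
{"rot":[0.8, -0.5, 0.21],"travel":[-0.036, 0.002, 0.035],"jaw":-1},
{"rot":[0.8, -0.5, 0.21],"travel":[-0.034, 0.005, 0.036],"jaw":-1},
{"rot":[0.8, -0.5, 0.21],"travel":[-0.033, 0.008, 0.037],"jaw":-1},
{"rot":[0.8, -0.5, 0.21],"travel":[-0.031, 0.011, 0.038],"jaw":-1}]
[{"rot":[0.8, -0.5, 0.21],"travel":[-0.029, 0.014, 0.039],"jaw":-1},
{"rot":[0.8, -0.5, 0.21],"travel":[-0.027, 0.018, 0.039],"jaw":-1},
{"rot":[0.8, -0.5, 0.21],"travel":[-0.025, 0.021, 0.038],"jaw":-1},
{"rot":[0.8, -0.5, 0.21],"travel":[-0.023, 0.024, 0.038],"jaw":-1},
{"rot":[0.8, -0.5, 0.21],"travel":[-0.021, 0.027, 0.037],"jaw":-1},
{"rot":[0.8, -0.5, 0.21],"travel":[-0.019, 0.03, 0.036],"jaw":-1},
{"rot":[0.8, -0.5, 0.21],"travel":[-0.017, 0.033, 0.035],"jaw":-1},
{"rot":[0.8, -0.5, 0.21],"travel":[-0.015, 0.035, 0.033],"jaw":-1}]
[{"rot":[0.8, -0.5, 0.21],"travel":[-0.013, 0.038, 0.031],"jaw":-1},
{"rot":[0.8, -0.5, 0.21],"travel":[-0.011, 0.04, 0.029],"jaw":-1},
{"rot":[0.8, -0.5, 0.21],"travel":[-0.009, 0.042, 0.026],"jaw":-1},
{"rot":[0.8, -0.5, 0.21],"travel":[-0.007, 0.044, 0.024],"jaw":-1},
{"rot":[0.8, -0.5, 0.21],"travel":[-0.005, 0.046, 0.021],"jaw":-1},
{"rot":[0.8, -0.5, 0.21],"travel":[-0.003, 0.047, 0.018],"jaw":-1},
{"rot":[0.8, -0.5, 0.21],"travel":[-0.002, 0.048, 0.014],"jaw":-1},
{"rot":[0.8, -0.5, 0.21],"travel":[0.0, 0.049, 0.011],"jaw":-1}]
[{"rot":[0.8, -0.5, 0.21],"travel":[0.001, 0.05, 0.008],"jaw":-1},
{"rot":[0.8, -0.5, 0.21],"travel":[0.002, 0.05, 0.004],"jaw":-1}]
```

```bash
python3 -m jog '[{"rot":[0.8,-0.5,0.21],"travel":[-0.041,-0.01,0.02],"jaw":-1},{"rot":[0.8,-0.5,0.21],"travel":[-0.04,-0.007,0.024],"jaw":-1},{"rot":[0.8,-0.5,0.21],"travel":[-0.039,-0.004,0.028],"jaw":-1},{"rot":[0.8,-0.5,0.21],"travel":[-0.038,-0.001,0.034],"jaw":-1},{"rot":[0.8,-0.5,0.21],"travel":[-0.036,0.002,0.035],"jaw":-1},{"rot":[0.8,-0.5,0.21],"travel":[-0.034,0.005,0.036],"jaw":-1},{"rot":[0.8,-0.5,0.21],"travel":[-0.033,0.008,0.037],"jaw":-1},{"rot":[0.8,-0.5,0.21],"travel":[-0.031,0.011,0.038],"jaw":-1}]'
python3 -m jog '[{"rot":[0.8,-0.5,0.21],"travel":[-0.029,0.014,0.039],"jaw":-1},{"rot":[0.8,-0.5,0.21],"travel":[-0.027,0.018,0.039],"jaw":-1},{"rot":[0.8,-0.5,0.21],"travel":[-0.025,0.021,0.038],"jaw":-1},{"rot":[0.8,-0.5,0.21],"travel":[-0.023,0.024,0.038],"jaw":-1},{"rot":[0.8,-0.5,0.21],"travel":[-0.021,0.027,0.037],"jaw":-1},{"rot":[0.8,-0.5,0.21],"travel":[-0.019,0.03,0.036],"jaw":-1},{"rot":[0.8,-0.5,0.21],"travel":[-0.017,0.033,0.035],"jaw":-1},{"rot":[0.8,-0.5,0.21],"travel":[-0.015,0.035,0.033],"jaw":-1}]'
python3 - <<'E'
from bot import *
from plan import plan,st
st()
T=pick((.432,-.205,.022),(-.996,.09),60,-.042,1)
plan(T[:3,3]+[0,0,.19],T[:3,:3])
E
```

```text
time: 27.7
position: [0.4956, 0.0711, 0.2109]
tool_rot: [1.997, 1.566, -1.337]
ft_force: [-0.2, 0.3, -0.9]
grip_width: 0.999
time: 28.5
position: [0.4816, -0.0491, 0.2051]
tool_rot: [1.955, 0.938, -2.088]
ft_force: [1.0, 0.5, -1.2]
grip_width: 1.003
t28.50 p [ 0.4816 -0.0491  0.2051] q [ 0.529  0.174 -0.311  1.72  -0.224  1.482 -0.761] F [ 1.   0.5 -1.2] g1.003
x [-0.151  0.312 -0.938] y [ 0.494 -0.798 -0.345] z [-0.856 -0.516 -0.033]
rows 10 dist [-0.0173 -0.1588 -0.0095] rot deg [ 40.5 -24.1  10.2]
[{"rot":[0.81, -0.48, 0.2],"travel":[-0.013, 0.04, 0.032],"jaw":-1},
{"rot":[0.81, -0.48, 0.2],"travel":[-0.011, 0.043, 0.03],"jaw":-1},
{"rot":[0.81, -0.48, 0.2],"travel":[-0.009, 0.045, 0.027],"jaw":-1},
{"rot":[0.81, -0.48, 0.2],"travel":[-0.007, 0.047, 0.024],"jaw":-1},
{"rot":[0.81, -0.48, 0.2],"travel":[-0.005, 0.049, 0.021],"jaw":-1},
{"rot":[0.81, -0.48, 0.2],"travel":[-0.003, 0.05, 0.018],"jaw":-1},
{"rot":[0.81, -0.48, 0.2],"travel":[-0.002, 0.051, 0.014],"jaw":-1},
{"rot":[0.81, -0.48, 0.2],"travel":[0.0, 0.052, 0.011],"jaw":-1}]
[{"rot":[0.81, -0.48, 0.2],"travel":[0.001, 0.053, 0.007],"jaw":-1},
{"rot":[0.81, -0.48, 0.2],"travel":[0.002, 0.053, 0.003],"jaw":-1}]
```

```bash
python3 -m jog '[{"rot":[0.81,-0.48,0.2],"travel":[-0.013,0.04,0.032],"jaw":-1},{"rot":[0.81,-0.48,0.2],"travel":[-0.011,0.043,0.03],"jaw":-1},{"rot":[0.81,-0.48,0.2],"travel":[-0.009,0.045,0.027],"jaw":-1},{"rot":[0.81,-0.48,0.2],"travel":[-0.007,0.047,0.024],"jaw":-1},{"rot":[0.81,-0.48,0.2],"travel":[-0.005,0.049,0.021],"jaw":-1},{"rot":[0.81,-0.48,0.2],"travel":[-0.003,0.05,0.018],"jaw":-1},{"rot":[0.81,-0.48,0.2],"travel":[-0.002,0.051,0.014],"jaw":-1},{"rot":[0.81,-0.48,0.2],"travel":[0,0.052,0.011],"jaw":-1}]'
python3 -m jog '[{"rot":[0.81,-0.48,0.2],"travel":[0.001,0.053,0.007],"jaw":-1},{"rot":[0.81,-0.48,0.2],"travel":[0.002,0.053,0.003],"jaw":-1},{"rot":[0,0,0],"travel":[0,0,0],"jaw":-1},{"rot":[0,0,0],"travel":[0,0,0],"jaw":-1}]'
python3 -c "
from plan import *
st(); snap('wrist','w20',(200,30,500,230),2.6); st()"
```

```text
time: 29.3
position: [0.4683, -0.1757, 0.1973]
tool_rot: [-1.668, -0.145, 2.612]
ft_force: [0.0, 0.2, -0.7]
grip_width: 1.002
time: 29.7
position: [0.465, -0.2067, 0.1952]
tool_rot: [-1.534, 0.059, 2.648]
ft_force: [0.8, -0.2, -0.0]
grip_width: 0.998
t29.70 p [ 0.465  -0.2067  0.1952] q [ 0.414  0.442 -0.16   1.445  0.146  1.776 -1.414] F [ 0.8 -0.2 -0. ] g0.998
x [-0.495  0.05  -0.867] y [-0.089 -0.996 -0.007] z [-0.864  0.073  0.498]
t29.75 p [ 0.465  -0.2066  0.1957] q [ 0.414  0.441 -0.16   1.445  0.146  1.777 -1.414] F [-0.4 -0.4 -0. ] g1.003
x [-0.495  0.05  -0.868] y [-0.089 -0.996 -0.007] z [-0.864  0.073  0.497]
```

View pics/w20.png

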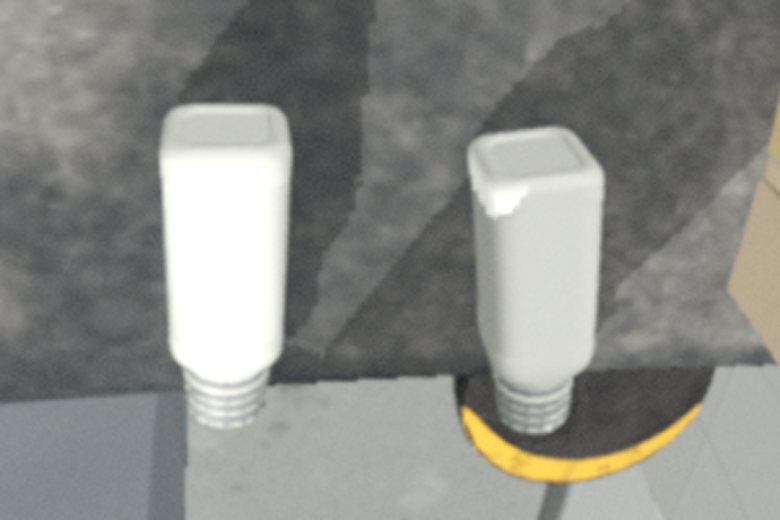

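```bash
cat > bm.py <<'E'
from bot import *
def meas(nm,o,s,four,fold,Z0=.038):
    T=np.load(f'pics/{nm}_T.npy'); g=lambda a:np.array(a,float)/s+np.array(o)
    e=onz('wrist',g(four),Z0,T); a=(e[0]+e[1])/2;b=(e[2]+e[3])/2; m=(b-a)/np.linalg.norm(b-a); m[2]=0
    f=onz('wrist',g([fold]),.043,T)[0]; t=(f-a)[:2]@m[:2]; bot=a+m*t; mid=bot+.065*m; mid[2]=.022
    print('widths',np.linalg.norm(e[0]-e[1]),np.linalg.norm(e[2]-e[3]),'m',m,'mid',mid); return mid,m
E
python3 - <<'E'
from bm import *
from plan import plan
print(meas('w13',(250,55),5,[(62,175),(315,175),(66,520),(282,520)],(188,155)))
mid,m=meas('w20',(200,30),2.6,[(161,165),(291,165),(169,335),(281,335)],(227,153))
T=pick(mid,m,60,-.042,1,extra=.0075); print(T[:3,3])
plan(T[:3,3]-.05*T[:3,0],T[:3,:3]); 
E
```

```text
widths 0.043836229337810166 0.04350191692753133 m [-0.98393489  0.17852767  0.        ] mid [ 0.44319601 -0.09319477  0.022     ]
(array([ 0.44319601, -0.09319477,  0.022     ]), array([-0.98393489,  0.17852767,  0.        ]))
widths 0.04341364726909018 0.043136391951605985 m [-0.99636428  0.08519522  0.        ] mid [ 0.42852675 -0.20620696  0.022     ]
[ 0.46464495 -0.20929528  0.01204071]
rows 4 dist [ 0.0245 -0.0049 -0.1403] rot deg [ 0.  -0.2  0.4]
[{"rot":[0.0, -0.01, 0.02],"travel":[0.091, 0.003, -0.076],"jaw":-1},
{"rot":[0.0, -0.01, 0.02],"travel":[0.091, 0.003, -0.076],"jaw":-1},
{"rot":[0.0, -0.01, 0.02],"travel":[0.091, 0.003, -0.076],"jaw":-1},
{"rot":[0.0, -0.01, 0.02],"travel":[0.091, 0.002, -0.076],"jaw":-1}]
```

```bash
python3 -m jog '[{"rot":[0,-0.01,0.02],"travel":[0.091,0.003,-0.076],"jaw":-1},{"rot":[0,-0.01,0.02],"travel":[0.091,0.003,-0.076],"jaw":-1},{"rot":[0,-0.01,0.02],"travel":[0.091,0.003,-0.076],"jaw":-1},{"rot":[0,-0.01,0.02],"travel":[0.091,0.002,-0.076],"jaw":-1},{"rot":[0,0,0],"travel":[0.05,0,0],"jaw":-1},{"rot":[0,0,0],"travel":[0,0,0],"jaw":-1},{"rot":[0,0,0],"travel":[0,0,0],"jaw":-1}]'
python3 - <<'E'
from bm import *
from plan import plan,st,snap
T=pick((.4285,-.2062,.022),(-.9964,.0852),60,-.042,1,extra=.0075); print(T[:3,3])
st();plan(T[:3,3],T[:3,:3]);snap('wrist','w21')
E
```

```text
time: 30.45
position: [0.4819, -0.2124, 0.0445]
tool_rot: [-1.534, 0.069, 2.654]
ft_force: [-0.8, -0.1, 0.4]
grip_width: 1.002
[ 0.4646182  -0.20928839  0.01204071]
t30.45 p [ 0.4819 -0.2124  0.0445] q [ 0.403  0.613 -0.152  1.514  0.172  1.541 -1.454] F [-0.8 -0.1  0.4] g1.002
x [-0.497  0.042 -0.867] y [-0.087 -0.996  0.001] z [-0.863  0.076  0.499]
rows 1 dist [-0.0173  0.0031 -0.0324] rot deg [-0.1 -0.1 -0. ]
[{"rot":[-0.03, -0.01, 0.0],"travel":[0.123, -0.005, -0.003],"jaw":-1}]
```

View pics/w21.png

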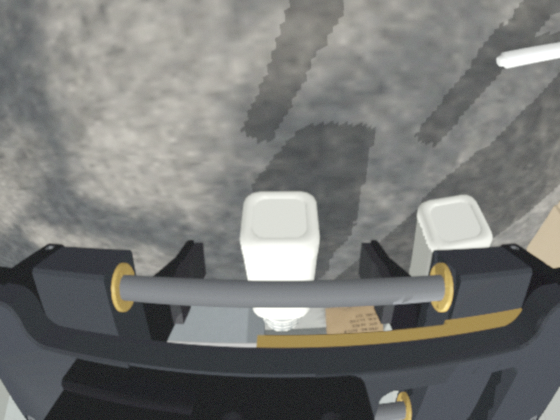

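```bash
python3 -m jog '[{"rot":[0,0,0],"travel":[0.073,-0.005,-0.002],"jaw":-1},{"rot":[0,0,0],"travel":[0.05,0,0],"jaw":-1},{"rot":[0,0,0],"travel":[0,0,0],"jaw":-1},{"rot":[0,0,0],"travel":[0,0,0],"jaw":1},{"rot":[0,0,0],"travel":[0,0,0],"jaw":1},{"rot":[0,0,0],"travel":[0,0,0],"jaw":1},{"rot":[0,0,0],"travel":[0,0,0],"jaw":1},{"rot":[0,0,0],"travel":[0,0,0],"jaw":1}]' 35
python3 -m jog '[{"rot":[0,0,0],"travel":[0,0,0],"jaw":1},{"rot":[0,0,0],"travel":[0,0,0],"jaw":1},{"rot":[0,0,0],"travel":[0,0,0],"jaw":1},{"rot":[0,0,0],"travel":[0,0,0],"jaw":1},{"rot":[0,0,0],"travel":[0,0,0],"jaw":1}]' 35
python3 -c "
from plan import *
st()"
python3 -m jog '[{"rot":[0,0,0],"travel":[-0.08,0,0.04],"jaw":1},{"rot":[0,0,0],"travel":[-0.14,0,0.08],"jaw":1},{"rot":[0,0,0],"travel":[-0.14,0,0.08],"jaw":1},{"rot":[0,0,0],"travel":[-0.14,0,0.08],"jaw":1},{"rot":[0,0,0],"travel":[-0.14,0,0.08],"jaw":1},{"rot":[0,0,0],"travel":[-0.1,0,0.06],"jaw":1}]'
sed -i 's/np.array(\[.5707,.0648\])/np.array([.5697,.0645])/' bot.py
python3 - <<'E'
from bot import *
from plan import plan,st,snap
st()
pl=place(pegs[2],np.radians(95),60,-.042,1,lift=.14,tip=.0115)
plan(pl[:3,3],pl[:3,:3],jaw=1)
E
```

```text
time: 31.3
position: [0.4642, -0.2094, 0.0108]
tool_rot: [-1.533, 0.069, 2.655]
ft_force: [0.0, 0.5, -0.2]
grip_width: 0.632
time: 31.8
position: [0.4639, -0.2094, 0.0106]
tool_rot: [-1.532, 0.069, 2.655]
ft_force: [0.5, -0.7, 0.9]
grip_width: 0.503
t31.80 p [ 0.4639 -0.2094  0.0106] q [ 0.409  0.622 -0.151  1.579  0.177  1.469 -1.462] F [ 0.5 -0.7  0.9] g0.503
x [-0.499  0.043 -0.866] y [-0.087 -0.996  0.001] z [-0.862  0.076  0.5  ]
time: 32.4
position: [0.4664, -0.2092, 0.2691]
tool_rot: [-1.536, 0.07, 2.653]
ft_force: [0.2, -0.5, 0.2]
grip_width: 0.505
t32.40 p [ 0.4664 -0.2092  0.2691] q [ 0.409  0.405 -0.158  1.347  0.152  1.908 -1.399] F [ 0.2 -0.5  0.2] g0.505
x [-0.496  0.042 -0.867] y [-0.087 -0.996  0.002] z [-0.864  0.077  0.498]
rows 26 dist [0.0556 0.445  0.0101] rot deg [-104.6   64.2  -28.3]
[{"rot":[-0.8, 0.49, -0.22],"travel":[-0.002, -0.057, -0.001],"jaw":1},
{"rot":[-0.8, 0.49, -0.22],"travel":[-0.001, -0.057, -0.005],"jaw":1},
{"rot":[-0.8, 0.49, -0.22],"travel":[0.0, -0.057, -0.009],"jaw":1},
{"rot":[-0.8, 0.49, -0.22],"travel":[0.002, -0.056, -0.013],"jaw":1},

[... 833 characters left out ...]
1}]
[{"rot":[-0.8, 0.49, -0.22],"travel":[0.03, -0.023, -0.043],"jaw":1},
{"rot":[-0.8, 0.49, -0.22],"travel":[0.033, -0.019, -0.043],"jaw":1},
{"rot":[-0.8, 0.49, -0.22],"travel":[0.035, -0.016, -0.043],"jaw":1},
{"rot":[-0.8, 0.49, -0.22],"travel":[0.037, -0.012, -0.042],"jaw":1},
{"rot":[-0.8, 0.49, -0.22],"travel":[0.039, -0.008, -0.042],"jaw":1},
{"rot":[-0.8, 0.49, -0.22],"travel":[0.041, -0.005, -0.04],"jaw":1},
{"rot":[-0.8, 0.49, -0.22],"travel":[0.043, -0.001, -0.039],"jaw":1},
{"rot":[-0.8, 0.49, -0.22],"travel":[0.044, 0.002, -0.037],"jaw":1}]
[{"rot":[-0.8, 0.49, -0.22],"travel":[0.046, 0.006, -0.035],"jaw":1},
{"rot":[-0.8, 0.49, -0.22],"travel":[0.047, 0.009, -0.032],"jaw":1}]
```

```bash
python3 -m jog '[{"rot":[-0.8,0.49,-0.22],"travel":[-0.002,-0.057,-0.001],"jaw":1},{"rot":[-0.8,0.49,-0.22],"travel":[-0.001,-0.057,-0.005],"jaw":1},{"rot":[-0.8,0.49,-0.22],"travel":[0,-0.057,-0.009],"jaw":1},{"rot":[-0.8,0.49,-0.22],"travel":[0.002,-0.056,-0.013],"jaw":1},{"rot":[-0.8,0.49,-0.22],"travel":[0.004,-0.055,-0.017],"jaw":1},{"rot":[-0.8,0.49,-0.22],"travel":[0.005,-0.053,-0.021],"jaw":1},{"rot":[-0.8,0.49,-0.22],"travel":[0.007,-0.052,-0.024],"jaw":1},{"rot":[-0.8,0.49,-0.22],"travel":[0.009,-0.05,-0.027],"jaw":1}]'
python3 -m jog '[{"rot":[-0.8,0.49,-0.22],"travel":[0.012,-0.048,-0.03],"jaw":1},{"rot":[-0.8,0.49,-0.22],"travel":[0.014,-0.045,-0.033],"jaw":1},{"rot":[-0.8,0.49,-0.22],"travel":[0.016,-0.042,-0.035],"jaw":1},{"rot":[-0.8,0.49,-0.22],"travel":[0.019,-0.04,-0.037],"jaw":1},{"rot":[-0.8,0.49,-0.22],"travel":[0.021,-0.037,-0.039],"jaw":1},{"rot":[-0.8,0.49,-0.22],"travel":[0.023,-0.033,-0.041],"jaw":1},{"rot":[-0.8,0.49,-0.22],"travel":[0.026,-0.03,-0.042],"jaw":1},{"rot":[-0.8,0.49,-0.22],"travel":[0.028,-0.026,-0.043],"jaw":1}]'
python3 - <<'E'
from bot import *
from plan import plan,st,snap
st()
pl=place(pegs[2],np.radians(95),60,-.042,1,lift=.14,tip=.0132)
plan(pl[:3,3],pl[:3,:3],jaw=1)
E
```

```text
time: 33.2
position: [0.4831, -0.0716, 0.2694]
tool_rot: [1.927, 0.761, -2.253]
ft_force: [-0.2, -0.0, -0.3]
grip_width: 0.502
time: 34.0
position: [0.5005, 0.0652, 0.2721]
tool_rot: [2.016, 1.438, -1.537]
ft_force: [1.1, -0.4, -1.0]
grip_width: 0.5
t34.00 p [0.5005 0.0652 0.2721] q [ 0.548  0.09  -0.35   1.755 -0.54   1.479 -0.35 ] F [ 1.1 -0.4 -1. ] g0.500
x [-0.029  0.555 -0.831] y [ 0.793 -0.494 -0.358] z [-0.609 -0.67  -0.425]
rows 10 dist [0.0214 0.172  0.0063] rot deg [-40.7  24.7 -10.6]
[{"rot":[-0.81, 0.49, -0.21],"travel":[0.03, -0.023, -0.044],"jaw":1},
{"rot":[-0.81, 0.49, -0.21],"travel":[0.032, -0.02, -0.044],"jaw":1},
{"rot":[-0.81, 0.49, -0.21],"travel":[0.034, -0.016, -0.044],"jaw":1},
{"rot":[-0.81, 0.49, -0.21],"travel":[0.037, -0.012, -0.043],"jaw":1},
{"rot":[-0.81, 0.49, -0.21],"travel":[0.039, -0.009, -0.042],"jaw":1},
{"rot":[-0.81, 0.49, -0.21],"travel":[0.04, -0.005, -0.041],"jaw":1},
{"rot":[-0.81, 0.49, -0.21],"travel":[0.042, -0.001, -0.039],"jaw":1},
{"rot":[-0.81, 0.49, -0.21],"travel":[0.044, 0.002, -0.038],"jaw":1}]
[{"rot":[-0.81, 0.49, -0.21],"travel":[0.045, 0.006, -0.035],"jaw":1},
{"rot":[-0.81, 0.49, -0.21],"travel":[0.047, 0.009, -0.033],"jaw":1}]
```

```bash
python3 -m jog '[{"rot":[-0.81,0.49,-0.21],"travel":[0.03,-0.023,-0.044],"jaw":1},{"rot":[-0.81,0.49,-0.21],"travel":[0.032,-0.02,-0.044],"jaw":1},{"rot":[-0.81,0.49,-0.21],"travel":[0.034,-0.016,-0.044],"jaw":1},{"rot":[-0.81,0.49,-0.21],"travel":[0.037,-0.012,-0.043],"jaw":1},{"rot":[-0.81,0.49,-0.21],"travel":[0.039,-0.009,-0.042],"jaw":1},{"rot":[-0.81,0.49,-0.21],"travel":[0.04,-0.005,-0.041],"jaw":1},{"rot":[-0.81,0.49,-0.21],"travel":[0.042,-0.001,-0.039],"jaw":1},{"rot":[-0.81,0.49,-0.21],"travel":[0.044,0.002,-0.038],"jaw":1}]'
python3 -m jog '[{"rot":[-0.81,0.49,-0.21],"travel":[0.045,0.006,-0.035],"jaw":1},{"rot":[-0.81,0.49,-0.21],"travel":[0.047,0.009,-0.033],"jaw":1},{"rot":[0,0,0],"travel":[0,0,0],"jaw":1},{"rot":[0,0,0],"travel":[0,0,0],"jaw":1}]'
cat > chk.py <<'E'
from bot import *
from plan import plan,st,snap
def chk(k,nm,tip):
    st(); snap('scene',nm); T=np.load(f'pics/{nm}_T.npy'); im=cv2.imread(f'pics/{nm}_full.png')
    x,y=T[:3,0],T[:3,1]; al=np.radians(60); m=np.cos(al)*x-np.sin(al)*np.cross(y,x)
    g=T[:3,3]-tip*x; rim=g+.107*m; bot=g-.023*m; pk=np.r_[pegs[k],.12]
    print('m',np.round(m,3),'rim',np.round(rim,4),'peg',np.round(pegs[k],4))
    pts=proj('scene',[rim,bot,pk]); s=6; x0,y0=int(pts[0][0]-50),int(pts[0][1]-60)
    c=cv2.resize(im[y0:y0+100,x0:x0+100],None,fx=s,fy=s,interpolation=cv2.INTER_CUBIC)
    for p,col in zip(pts,[(0,0,255),(0,255,0),(255,0,0)]): cv2.circle(c,tuple(int(v) for v in ((p-[x0,y0]+.5)*s)),4,col,-1)
    cv2.imwrite(f'pics/{nm}c.png',c)
    d=np.r_[pegs[k]-rim[:2],0]; print('corr tool units',np.round(T[:3,:3].T@d/.3,4)); print('down 10mm units',np.round(T[:3,:3].T@[0,0,-.01]/.3,4))
E
python3 -c "
from chk import *
chk(2,'s22',.0132)"
```

```text
time: 34.8
position: [0.518, 0.2026, 0.2766]
tool_rot: [1.894, 1.913, -0.71]
ft_force: [0.5, -0.0, -0.3]
grip_width: 0.499
time: 35.2
position: [0.5225, 0.2362, 0.2775]
tool_rot: [1.836, 1.997, -0.504]
ft_force: [0.1, -0.7, -1.3]
grip_width: 0.511
t35.20 p [0.5225 0.2362 0.2775] q [ 0.521  0.257 -0.479  1.825 -0.93   1.399  0.449] F [ 0.1 -0.7 -1.3] g0.511
x [-0.074  0.86  -0.505] y [ 0.997  0.082 -0.006] z [ 0.036 -0.503 -0.863]
m [-0.006 -0.006 -1.   ] rim [0.5228 0.2242 0.1772] peg [0.5228 0.2258]
corr tool units [ 0.0047  0.0005 -0.0028]
down 10mm units [0.0168 0.0002 0.0288]
```

View pics/s22c.png

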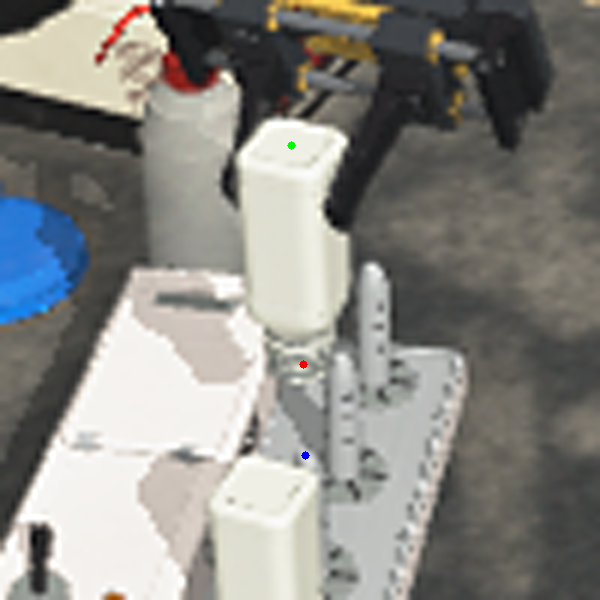

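```bash
python3 -m jog '[{"rot":[0,0,0],"travel":[0.005,0,-0.003],"jaw":1},{"rot":[0,0,0],"travel":[0.042,0,0.072],"jaw":1},{"rot":[0,0,0],"travel":[0.042,0,0.072],"jaw":1},{"rot":[0,0,0],"travel":[0.025,0,0.043],"jaw":1},{"rot":[0,0,0],"travel":[0.025,0,0.043],"jaw":1},{"rot":[0,0,0],"travel":[0.0,0,0.0],"jaw":1}]'
python3 -c "
from plan import *
st();snap('scene','s23',(235,120,335,240),5)"
```

```text
time: 35.85
position: [0.5215, 0.238, 0.1966]
tool_rot: [1.837, 1.998, -0.504]
ft_force: [0.4, 0.0, 0.6]
grip_width: 0.505
t35.85 p [0.5215 0.238  0.1966] q [ 0.506  0.36  -0.473  1.889 -0.918  1.288  0.565] F [0.4 0.  0.6] g0.505
x [-0.075  0.861 -0.503] y [ 0.997  0.082 -0.007] z [ 0.035 -0.502 -0.864]
```

View pics/s23.png

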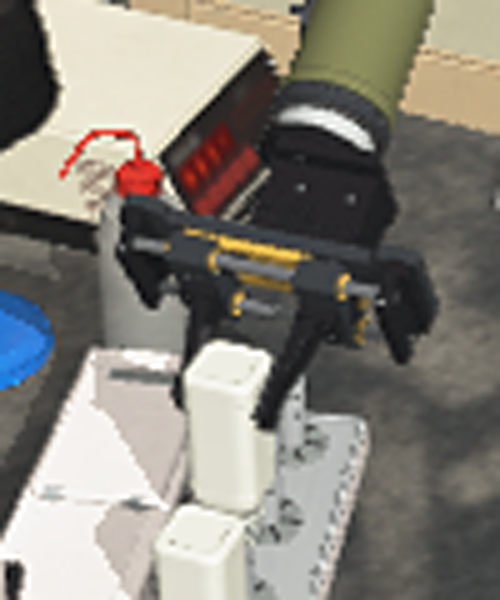

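```bash
python3 -m jog '[{"rot":[0,0,0],"travel":[0.034,0,0.057],"jaw":1},{"rot":[0,0,0],"travel":[0.034,0,0.057],"jaw":1},{"rot":[0,0,0],"travel":[0.022,0,0.038],"jaw":1},{"rot":[0,0,0],"travel":[0.0,0,0.0],"jaw":1}]'
python3 -m jog '[{"rot":[0,0,0],"travel":[0.006,0,0.01],"jaw":1},{"rot":[0,0,0],"travel":[0.0,0,0.0],"jaw":1}]'
python3 -m jog '[{"rot":[0,0,0],"travel":[0.005,0,0.008],"jaw":1},{"rot":[0,0,0],"travel":[0.0,0,0.0],"jaw":1}]'
python3 -m jog '[{"rot":[0,0,0],"travel":[0.004,0,0.007],"jaw":1},{"rot":[0,0,0],"travel":[0.0,0,0.0],"jaw":1}]'
```

```text
time: 36.3
position: [0.5211, 0.2385, 0.1434]
tool_rot: [1.836, 1.999, -0.504]
ft_force: [-0.9, -0.0, -0.3]
grip_width: 0.501
time: 36.5
position: [0.5223, 0.2387, 0.142]
tool_rot: [1.836, 1.996, -0.5]
ft_force: [1.0, 0.3, -0.2]
grip_width: 0.505
time: 36.7
position: [0.5221, 0.2387, 0.1389]
tool_rot: [1.836, 1.996, -0.501]
ft_force: [-0.4, 0.4, -0.0]
grip_width: 0.501
time: 36.9
position: [0.5225, 0.2388, 0.1385]
tool_rot: [1.837, 1.998, -0.498]
ft_force: [-1.8, -2.2, 6.8]
grip_width: 0.503
```

```bash
python3 -m jog '[{"rot":[0,0,0],"travel":[0,0,0],"jaw":-0.45},{"rot":[0,0,0],"travel":[0,0,0],"jaw":-0.45},{"rot":[0,0,0],"travel":[0,0,0],"jaw":-0.45},{"rot":[0,0,0],"travel":[0,0,0],"jaw":-0.45},{"rot":[0,0,0],"travel":[-0.06,0,0],"jaw":-0.45},{"rot":[0,0,0],"travel":[-0.12,0,0],"jaw":-0.45},{"rot":[0,0,0],"travel":[-0.16,0,0],"jaw":-1},{"rot":[0,0,0],"travel":[-0.16,0,0],"jaw":-1}]'
python3 - <<'E'
from bot import *
from plan import plan,st,snap
snap('scene','s24',(235,90,395,270),4.4);snap('top','t24',(160,130,420,280),3)
st()
T=pick((.417,-.332,.022),(-.994,-.109),60,-.042,1)
plan(T[:3,3]+[0,0,.22],T[:3,:3])
E
```

```text
time: 37.7
position: [0.5324, 0.1088, 0.2126]
tool_rot: [1.835, 1.998, -0.501]
ft_force: [0.4, -0.7, 0.1]
grip_width: 0.828
t37.80 p [0.5368 0.1025 0.2137] q [ 0.634  0.404 -0.376  1.769 -0.815  1.486  0.618] F [ 0.2 -0.3 -0.4] g0.913
x [-0.062  0.859 -0.508] y [0.997 0.072 0.   ] z [ 0.037 -0.507 -0.861]
rows 25 dist [-0.0875 -0.431   0.0119] rot deg [ 92.6 -69.9  24.3]
[{"rot":[0.74, -0.56, 0.19],"travel":[-0.049, -0.016, 0.027],"jaw":-1},
{"rot":[0.74, -0.56, 0.19],"travel":[-0.048, -0.013, 0.031],"jaw":-1},
{"rot":[0.74, -0.56, 0.19],"travel":[-0.047, -0.01, 0.034],"jaw":-1},
{"rot":[0.74, -0.56, 0.19],"travel":[-0.045, -0.007, 0.037],"jaw":-1},
{"rot":[0.74, -0.56, 0.19],"travel":[-0.044, -0.004, 0.039],"jaw":-1},
{"rot":[0.74, -0.56, 0.19],"travel":[-0.042, -0.001, 0.041],"jaw":-1},
{"rot":[0.74, -0.56, 0.19],"travel":[-0.04, 0.003, 0.043],"jaw":-1},
{"rot":[0.74, -0.56, 0.19],"travel":[-0.037, 0.006, 0.045],"jaw":-1}]
[{"rot":[0.74, -0.56, 0.19],"travel":[-0.035, 0.01, 0.046],"jaw":-1},
{"rot":[0.74, -0.56, 0.19],"travel":[-0.033, 0.013, 0.047],"jaw":-1},
{"rot":[0.74, -0.56, 
[... 323 characters left out ...]
-1},
{"rot":[0.74, -0.56, 0.19],"travel":[-0.016, 0.034, 0.045],"jaw":-1}]
[{"rot":[0.74, -0.56, 0.19],"travel":[-0.014, 0.037, 0.043],"jaw":-1},
{"rot":[0.74, -0.56, 0.19],"travel":[-0.011, 0.04, 0.041],"jaw":-1},
{"rot":[0.74, -0.56, 0.19],"travel":[-0.008, 0.043, 0.039],"jaw":-1},
{"rot":[0.74, -0.56, 0.19],"travel":[-0.006, 0.045, 0.037],"jaw":-1},
{"rot":[0.74, -0.56, 0.19],"travel":[-0.003, 0.048, 0.034],"jaw":-1},
{"rot":[0.74, -0.56, 0.19],"travel":[-0.001, 0.05, 0.031],"jaw":-1},
{"rot":[0.74, -0.56, 0.19],"travel":[0.002, 0.052, 0.027],"jaw":-1},
{"rot":[0.74, -0.56, 0.19],"travel":[0.004, 0.053, 0.024],"jaw":-1}]
[{"rot":[0.74, -0.56, 0.19],"travel":[0.006, 0.055, 0.02],"jaw":-1}]
```

View pics/s24.png

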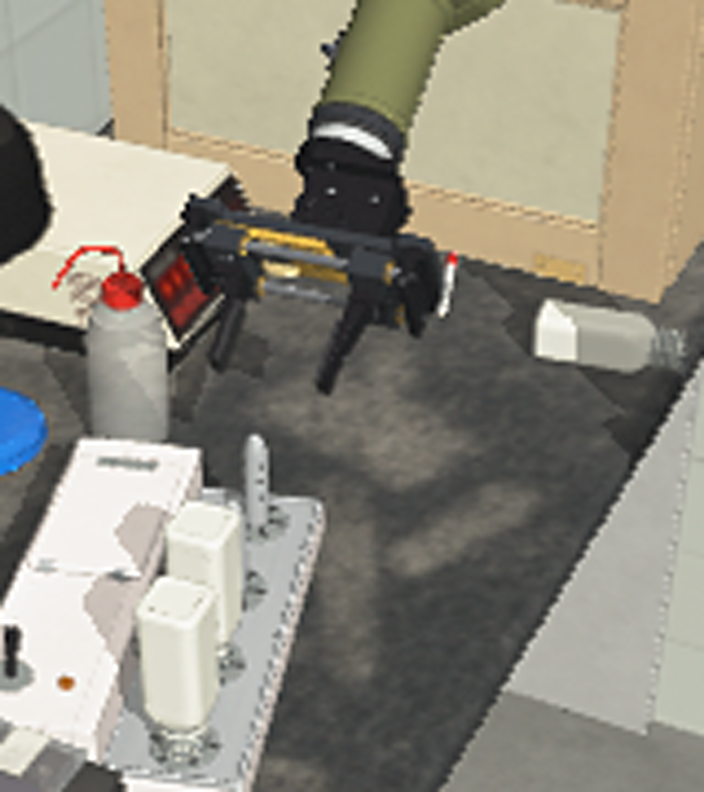

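View pics/t24.png

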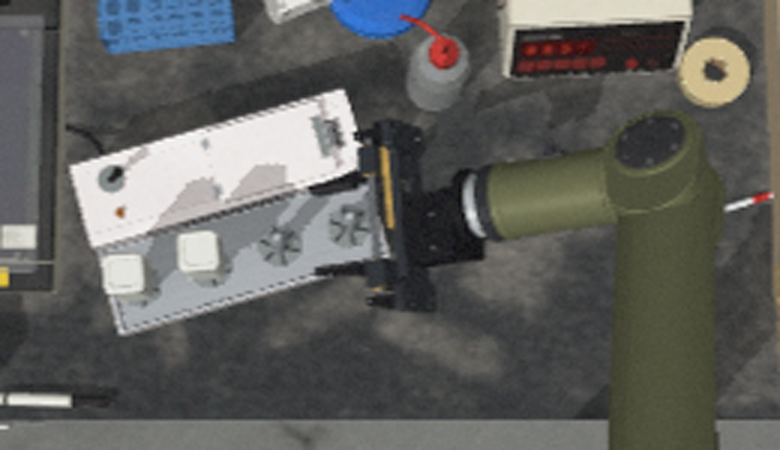

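```bash
python3 - <<'E'
from bm import *
T=np.load('pics/w20_T.npy')
print(onz('wrist',[[480,141.5],[493,90]],0,T))
im=cv2.imread('pics/w20_full.png'); save(im,'w20r',(430,20,560,250),3)
im=cv2.imread('pics/top0.png'); save(im,'boxt',(380,60,560,280),3.4)
im=cv2.imread('pics/scene0.png'); save(im,'boxs',(240,20,440,200),4)
mid,m=meas('w20',(200,30),2.6,[(470,175),(604,185),(478,345),(594,345)],(537,190))
E
```

```text
[[ 0.3989617  -0.4446592   0.        ]
 [ 0.47047643 -0.44184593  0.        ]]
widths 0.051608710302161236 0.05134932590518696 m [-0.99021465 -0.13955267  0.        ] mid [ 0.40914402 -0.33166858  0.022     ]
```

View pics/boxt.png

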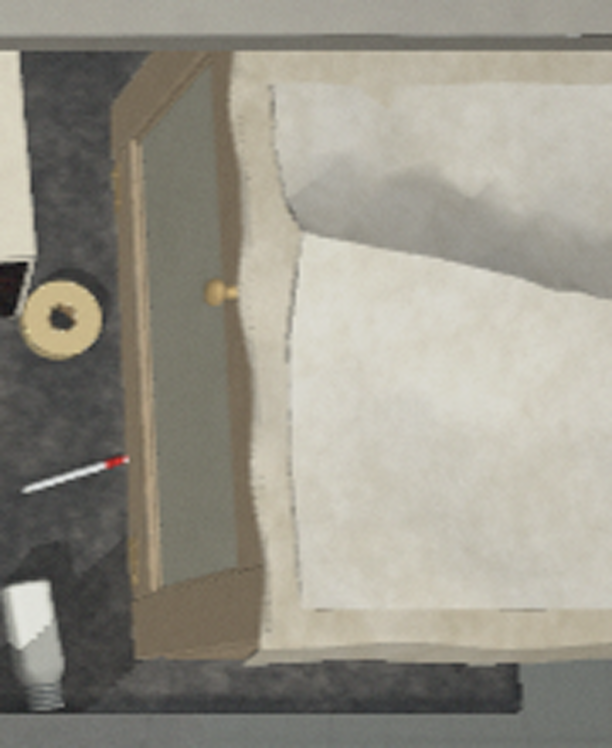

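View pics/boxs.png

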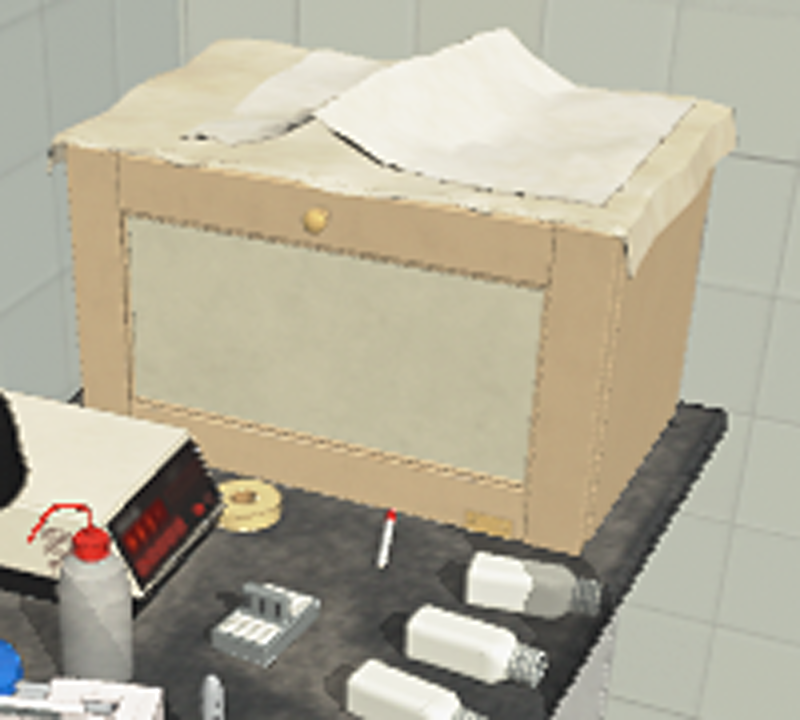

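View pics/w20r.png

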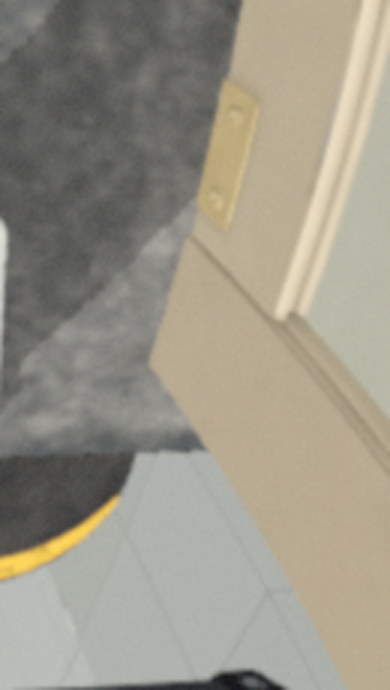

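```bash
python3 - <<'E'
from bot import *
from plan import plan,st,snap
T=pick((.413,-.28,.022),(-.991,-.12),60,-.042,1)
plan(T[:3,3]+[0,0,.19],T[:3,:3])
E
```

```text
rows 25 dist [-0.0915 -0.3786 -0.0181] rot deg [ 91.9 -70.2  24.1]
[{"rot":[0.74, -0.56, 0.19],"travel":[-0.041, -0.016, 0.027],"jaw":-1},
{"rot":[0.74, -0.56, 0.19],"travel":[-0.04, -0.013, 0.03],"jaw":-1},
{"rot":[0.74, -0.56, 0.19],"travel":[-0.039, -0.011, 0.033],"jaw":-1},
{"rot":[0.74, -0.56, 0.19],"travel":[-0.037, -0.008, 0.035],"jaw":-1},
{"rot":[0.74, -0.56, 0.19],"travel":[-0.036, -0.005, 0.038],"jaw":-1},
{"rot":[0.74, -0.56, 0.19],"travel":[-0.034, -0.002, 0.039],"jaw":-1},
{"rot":[0.74, -0.56, 0.19],"travel":[-0.032, 0.001, 0.041],"jaw":-1},
{"rot":[0.74, -0.56, 0.19],"travel":[-0.03, 0.005, 0.042],"jaw":-1}]
[{"rot":[0.74, -0.56, 0.19],"travel":[-0.028, 0.008, 0.043],"jaw":-1},
{"rot":[0.74, -0.56, 0.19],"travel":[-0.025, 0.011, 0.044],"jaw":-1},
{"rot":[0.74, -0.56, 0.19],"travel":[-0.023, 0.014, 0.044],"jaw":-1},
{"rot":[0.74, -0.56, 0.19],"travel":[-0.02, 0.018, 0.044],"jaw":-1},
{"rot":[0.74, -0.56, 0.19],"travel":[-0.018, 0.021, 0.044],"jaw":-1},
{"rot":[0.74, -0.56, 0.19],"travel":[-0.015, 0.024, 0.044],"jaw":-1},
{"rot":[0.74, -0.56, 0.19],"travel":[-0.013, 0.027, 0.043],"jaw":-1},
{"rot":[0.74, -0.56, 0.19],"travel":[-0.01, 0.03, 0.041],"jaw":-1}]
[{"rot":[0.74, -0.56, 0.19],"travel":[-0.008, 0.032, 0.04],"jaw":-1},
{"rot":[0.74, -0.56, 0.19],"travel":[-0.005, 0.035, 0.038],"jaw":-1},
{"rot":[0.74, -0.56, 0.19],"travel":[-0.003, 0.038, 0.036],"jaw":-1},
{"rot":[0.74, -0.56, 0.19],"travel":[-0.001, 0.04, 0.033],"jaw":-1},
{"rot":[0.74, -0.56, 0.19],"travel":[0.002, 0.042, 0.031],"jaw":-1},
{"rot":[0.74, -0.56, 0.19],"travel":[0.004, 0.044, 0.028],"jaw":-1},
{"rot":[0.74, -0.56, 0.19],"travel":[0.006, 0.045, 0.025],"jaw":-1},
{"rot":[0.74, -0.56, 0.19],"travel":[0.008, 0.047, 0.022],"jaw":-1}]
[{"rot":[0.74, -0.56, 0.19],"travel":[0.01, 0.048, 0.018],"jaw":-1}]
```

```bash
python3 -m jog '[{"rot":[0.74,-0.56,0.19],"travel":[-0.041,-0.016,0.027],"jaw":-1},{"rot":[0.74,-0.56,0.19],"travel":[-0.04,-0.013,0.03],"jaw":-1},{"rot":[0.74,-0.56,0.19],"travel":[-0.039,-0.011,0.033],"jaw":-1},{"rot":[0.74,-0.56,0.19],"travel":[-0.037,-0.008,0.035],"jaw":-1},{"rot":[0.74,-0.56,0.19],"travel":[-0.036,-0.005,0.038],"jaw":-1},{"rot":[0.74,-0.56,0.19],"travel":[-0.034,-0.002,0.039],"jaw":-1},{"rot":[0.74,-0.56,0.19],"travel":[-0.032,0.001,0.041],"jaw":-1},{"rot":[0.74,-0.56,0.19],"travel":[-0.03,0.005,0.042],"jaw":-1}]'
python3 -m jog '[{"rot":[0.74,-0.56,0.19],"travel":[-0.028,0.008,0.043],"jaw":-1},{"rot":[0.74,-0.56,0.19],"travel":[-0.025,0.011,0.044],"jaw":-1},{"rot":[0.74,-0.56,0.19],"travel":[-0.023,0.014,0.044],"jaw":-1},{"rot":[0.74,-0.56,0.19],"travel":[-0.02,0.018,0.044],"jaw":-1},{"rot":[0.74,-0.56,0.19],"travel":[-0.018,0.021,0.044],"jaw":-1},{"rot":[0.74,-0.56,0.19],"travel":[-0.015,0.024,0.044],"jaw":-1},{"rot":[0.74,-0.56,0.19],"travel":[-0.013,0.027,0.043],"jaw":-1},{"rot":[0.74,-0.56,0.19],"travel":[-0.01,0.03,0.041],"jaw":-1}]'
python3 - <<'E'
from bot import *
from plan import plan,st,snap
T=pick((.413,-.28,.022),(-.991,-.12),60,-.042,1)
st();plan(T[:3,3]+[0,0,.19],T[:3,:3])
E
```

```text
time: 38.6
position: [0.5043, -0.0118, 0.2057]
tool_rot: [1.935, 1.561, -1.322]
ft_force: [-0.4, -0.1, 0.1]
grip_width: 1.004
time: 39.4
position: [0.4766, -0.1328, 0.1992]
tool_rot: [1.842, 0.951, -2.038]
ft_force: [0.0, 0.1, 0.6]
grip_width: 1.004
t39.40 p [ 0.4766 -0.1328  0.1992] q [ 0.495  0.218 -0.173  1.664 -0.14   1.519 -0.581] F [0.  0.1 0.6] g1.004
x [-0.181  0.246 -0.952] y [ 0.571 -0.762 -0.305] z [-0.801 -0.599 -0.003]
rows 9 dist [-0.0313 -0.1433 -0.0036] rot deg [ 33.5 -24.6   9.2]
[{"rot":[0.74, -0.55, 0.2],"travel":[-0.01, 0.034, 0.041],"jaw":-1},
{"rot":[0.74, -0.55, 0.2],"travel":[-0.007, 0.037, 0.039],"jaw":-1},
{"rot":[0.74, -0.55, 0.2],"travel":[-0.005, 0.04, 0.037],"jaw":-1},
{"rot":[0.74, -0.55, 0.2],"travel":[-0.002, 0.042, 0.034],"jaw":-1},
{"rot":[0.74, -0.55, 0.2],"travel":[0.0, 0.044, 0.032],"jaw":-1},
{"rot":[0.74, -0.55, 0.2],"travel":[0.002, 0.046, 0.029],"jaw":-1},
{"rot":[0.74, -0.55, 0.2],"travel":[0.005, 0.048, 0.026],"jaw":-1},
{"rot":[0.74, -0.55, 0.2],"travel":[0.007, 0.049, 0.022],"jaw":-1}]
[{"rot":[0.74, -0.55, 0.2],"travel":[0.008, 0.05, 0.019],"jaw":-1}]
```

```bash
python3 -m jog '[{"rot":[0.74,-0.55,0.2],"travel":[-0.01,0.034,0.041],"jaw":-1},{"rot":[0.74,-0.55,0.2],"travel":[-0.007,0.037,0.039],"jaw":-1},{"rot":[0.74,-0.55,0.2],"travel":[-0.005,0.04,0.037],"jaw":-1},{"rot":[0.74,-0.55,0.2],"travel":[-0.002,0.042,0.034],"jaw":-1},{"rot":[0.74,-0.55,0.2],"travel":[0,0.044,0.032],"jaw":-1},{"rot":[0.74,-0.55,0.2],"travel":[0.002,0.046,0.029],"jaw":-1},{"rot":[0.74,-0.55,0.2],"travel":[0.005,0.048,0.026],"jaw":-1},{"rot":[0.74,-0.55,0.2],"travel":[0.007,0.049,0.022],"jaw":-1}]'
python3 -m jog '[{"rot":[0.74,-0.55,0.2],"travel":[0.008,0.05,0.019],"jaw":-1},{"rot":[0,0,0],"travel":[0,0,0],"jaw":-1},{"rot":[0,0,0],"travel":[0,0,0],"jaw":-1}]'
python3 -c "
from plan import *
st(); snap('wrist','w25',(200,30,500,230),2.6); st();snap('top','t25',(300,160,500,290),4)"
```

```text
time: 40.2
position: [0.4493, -0.2602, 0.1954]
tool_rot: [1.562, 0.199, -2.579]
ft_force: [1.2, -0.8, 0.1]
grip_width: 1.002
time: 40.5
position: [0.4459, -0.2752, 0.1948]
tool_rot: [1.516, 0.105, -2.629]
ft_force: [1.3, 0.7, 0.1]
grip_width: 0.999
t40.50 p [ 0.4459 -0.2752  0.1948] q [ 0.379  0.423 -0.044  1.469  0.239  1.727 -1.13 ] F [1.3 0.7 0.1] g0.999
x [-0.498 -0.056 -0.866] y [ 0.125 -0.992 -0.008] z [-0.858 -0.112  0.501]
t40.55 p [ 0.4459 -0.2752  0.1953] q [ 0.379  0.422 -0.044  1.469  0.239  1.727 -1.13 ] F [ 0.1  0.4 -0. ] g0.995
x [-0.497 -0.056 -0.866] y [ 0.125 -0.992 -0.007] z [-0.859 -0.112  0.5  ]
```

View pics/w25.png

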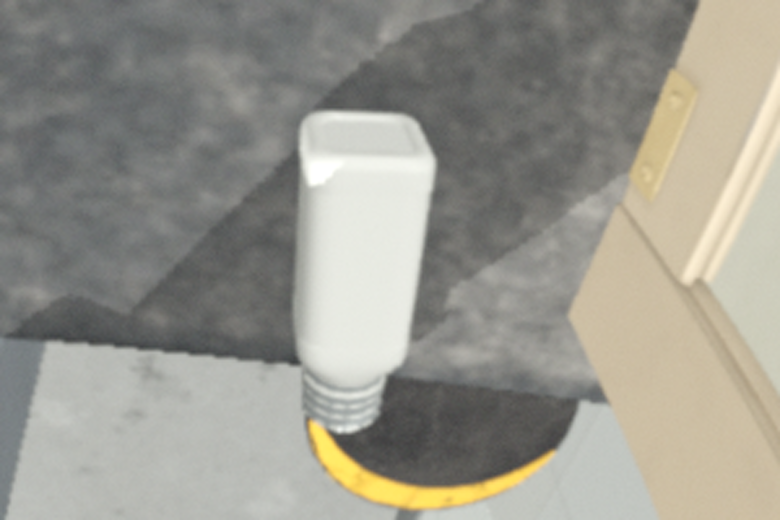

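View pics/t25.png

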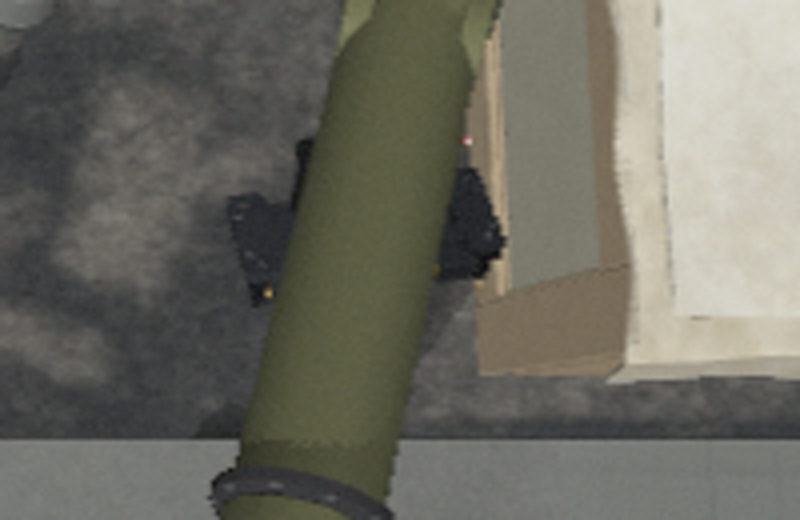

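```bash
python3 - <<'E'
from bm import *
from plan import plan
T=np.load('pics/w25_T.npy'); g=lambda a:np.array(a,float)/2.6+np.array((200,30))
r=onz('wrist',g([(433,185),(411,340)]),.038,T); l=onz('wrist',g([(301,175),(297,340)]),.006,T)
print('r',r,'l',l)
mr=(r[1]-r[0])/np.linalg.norm(r[1]-r[0]); ml=(l[1]-l[0])/np.linalg.norm(l[1]-l[0]); print(mr,ml)
m=mr+ml; m[2]=0; m/=np.linalg.norm(m); n=np.array([-m[1],m[0],0])
print('width',(r[0]-l[0])@n,(r[1]-l[1])@n)
f=onz('wrist',g([(367,163)]),.043,T)[0]; c=(r.mean(0)+l.mean(0))/2; bot=c+m*((f-c)@m); mid=bot+.065*m; mid[2]=.022; print('m',m,'mid',mid)
print('box',onz('wrist',g([(570,315),(625,200)]),0,T))
P=pick(mid,m,60,-.042,1,extra=.0065); print(P[:3,3],P[:3,1]); 
gp=P[:3,3]-.07*P[:3,0]; print('body right end',gp+P[:3,1]*.095, gp+P[:3,1]*.095-.1*P[:3,0])
plan(P[:3,3]-.06*P[:3,0],P[:3,:3])
E
```

```text
r [[ 0.47164567 -0.34633903  0.038     ]
 [ 0.40385409 -0.35692374  0.038     ]] l [[ 0.45180261 -0.30600281  0.006     ]
 [ 0.37253463 -0.31928705  0.006     ]]
[-0.98802921 -0.15426693  0.        ] [-0.98624643 -0.1652815   0.        ]
width 0.04298848236682708 0.04215729468531881
m [-0.98715318 -0.1597767   0.        ] mid [ 0.41434623 -0.33385594  0.022     ]
box [[ 0.4027003  -0.44192927  0.        ]
 [ 0.46499527 -0.44367467  0.        ]]
[ 0.44963696 -0.32814392  0.01117468] [ 0.1597767  -0.98715318  0.        ]
body right end [ 0.49936611 -0.41633129  0.07179646] [ 0.54872377 -0.40834245  0.158399  ]
rows 4 dist [ 0.0334 -0.048  -0.1324] rot deg [-1.6 -0.   1.3]
[{"rot":[-0.08, 0.0, 0.07],"travel":[0.084, 0.044, -0.075],"jaw":-1},
{"rot":[-0.08, 0.0, 0.07],"travel":[0.084, 0.044, -0.074],"jaw":-1},
{"rot":[-0.08, 0.0, 0.07],"travel":[0.085, 0.044, -0.074],"jaw":-1},
{"rot":[-0.08, 0.0, 0.07],"travel":[0.085, 0.044, -0.074],"jaw":-1}]
```

```bash
python3 -m jog '[{"rot":[-0.08,0,0.07],"travel":[0.084,0.044,-0.075],"jaw":-1},{"rot":[-0.08,0,0.07],"travel":[0.084,0.044,-0.074],"jaw":-1},{"rot":[-0.08,0,0.07],"travel":[0.085,0.044,-0.074],"jaw":-1},{"rot":[-0.08,0,0.07],"travel":[0.085,0.044,-0.074],"jaw":-1},{"rot":[0,0,0],"travel":[0,0,0],"jaw":-1},{"rot":[0,0,0],"travel":[0,0,0],"jaw":-1}]'
python3 - <<'E'
from bm import *
from plan import plan,st,snap
P=pick((.4143,-.3339,.022),(-.98715,-.1598),60,-.042,1,extra=.0065)
st();plan(P[:3,3],P[:3,:3]);snap('wrist','w26')
E
```

```text
time: 41.2
position: [0.4786, -0.3239, 0.0634]
tool_rot: [1.498, 0.119, -2.6]
ft_force: [-0.2, 1.4, 1.1]
grip_width: 1.003
t41.20 p [ 0.4786 -0.3239  0.0634] q [ 0.404  0.624 -0.031  1.448  0.277  1.534 -1.112] F [-0.2  1.4  1.1] g1.003
x [-0.495 -0.08  -0.865] y [ 0.159 -0.987  0.001] z [-0.854 -0.137  0.501]
rows 2 dist [-0.029  -0.0043 -0.0522] rot deg [-0.   0.1 -0. ]
[{"rot":[0.0, 0.01, 0.0],"travel":[0.1, -0.001, -0.001],"jaw":-1},
{"rot":[0.0, 0.01, 0.0],"travel":[0.1, -0.001, -0.001],"jaw":-1}]
```

View pics/w26.png

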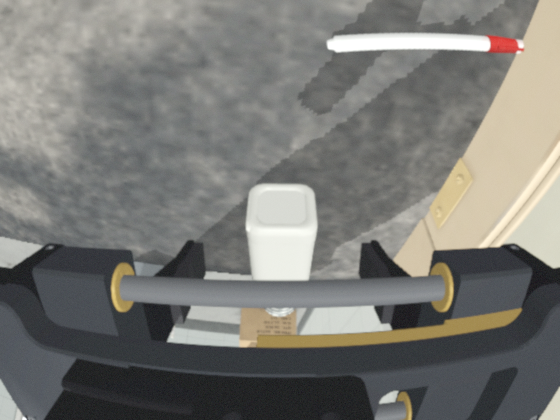

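Bottle centred between fingers (≈282, 240). Descend and grip.

```bash
python3 -m jog '[{"rot":[0,0,0],"travel":[0.1,-0.001,0],"jaw":-1},{"rot":[0,0,0],"travel":[0.1,0,-0.002],"jaw":-1},{"rot":[0,0,0],"travel":[0,0,0],"jaw":-1},{"rot":[0,0,0],"travel":[0,0,0],"jaw":1},{"rot":[0,0,0],"travel":[0,0,0],"jaw":1},{"rot":[0,0,0],"travel":[0,0,0],"jaw":1},{"rot":[0,0,0],"travel":[0,0,0],"jaw":1},{"rot":[0,0,0],"travel":[0,0,0],"jaw":1}]' 35
python3 -m jog '[{"rot":[0,0,0],"travel":[0,0,0],"jaw":1},{"rot":[0,0,0],"travel":[0,0,0],"jaw":1},{"rot":[0,0,0],"travel":[0,0,0],"jaw":1},{"rot":[0,0,0],"travel":[0,0,0],"jaw":1},{"rot":[0,0,0],"travel":[0,0,0],"jaw":1}]' 35
python3 -c "
from plan import *
st()"
python3 -m jog '[{"rot":[0,0,0],"travel":[-0.08,0,0.04],"jaw":1},{"rot":[0,0,0],"travel":[-0.14,0,0.08],"jaw":1},{"rot":[0,0,0],"travel":[-0.14,-0.02,0.08],"jaw":1},{"rot":[0,0,0],"travel":[-0.12,-0.08,0.07],"jaw":1},{"rot":[0,0,0],"travel":[-0.12,-0.08,0.07],"jaw":1},{"rot":[0,0,0],"travel":[-0.1,-0.08,0.06],"jaw":1}]'
python3 - <<'E'
from bot import *
from plan import plan,st,snap
st()
pl=place(pegs[1],np.radians(95),60,-.042,1,lift=.14,tip=.0125)
plan(pl[:3,3],pl[:3,:3],jaw=1)
E
```

```text
time: 42.05
position: [0.4504, -0.3291, 0.0112]
tool_rot: [1.5, 0.117, -2.597]
ft_force: [0.5, -0.1, -0.2]
grip_width: 0.631
time: 42.55
position: [0.4499, -0.329, 0.0108]
tool_rot: [1.499, 0.118, -2.598]
ft_force: [0.1, -0.0, 1.8]
grip_width: 0.505
t42.55 p [ 0.4499 -0.329   0.0108] q [ 0.422  0.639 -0.025  1.544  0.288  1.421 -1.123] F [ 0.1 -0.   1.8] g0.505
x [-0.494 -0.081 -0.866] y [ 0.159 -0.987  0.002] z [-0.855 -0.137  0.501]
time: 43.15
position: [0.4385, -0.2508, 0.2545]
tool_rot: [1.501, 0.116, -2.597]
ft_force: [0.5, -0.3, -0.9]
grip_width: 0.503
t43.15 p [ 0.4385 -0.2508  0.2545] q [ 0.348  0.346 -0.06   1.453  0.247  1.816 -1.123] F [ 0.5 -0.3 -0.9] g0.503
x [-0.493 -0.082 -0.866] y [ 0.159 -0.987  0.003] z [-0.856 -0.136  0.499]
rows 25 dist [0.1068 0.4067 0.0243] rot deg [-90.4  71.3 -24.4]
[{"rot":[-0.72, 0.57, -0.2],"travel":[-0.014, -0.051, -0.018],"jaw":1},
{"rot":[-0.72, 0.57, -0.2],"travel":[-0.012, -0.05, -0.022],"jaw":1},
{"rot":[-0.72, 0.57, -0.2],"travel":[-0.01, -0.049, -0.026],"jaw":1},
{"rot":[-0.72, 0.57, -0.2],"travel":[-0.008, -0.047, -0.029],"jaw":1}
[... 765 characters left out ...]
aw":1},
{"rot":[-0.72, 0.57, -0.2],"travel":[0.024, -0.013, -0.049],"jaw":1}]
[{"rot":[-0.72, 0.57, -0.2],"travel":[0.027, -0.01, -0.048],"jaw":1},
{"rot":[-0.72, 0.57, -0.2],"travel":[0.029, -0.006, -0.048],"jaw":1},
{"rot":[-0.72, 0.57, -0.2],"travel":[0.032, -0.003, -0.046],"jaw":1},
{"rot":[-0.72, 0.57, -0.2],"travel":[0.034, 0.001, -0.045],"jaw":1},
{"rot":[-0.72, 0.57, -0.2],"travel":[0.036, 0.004, -0.043],"jaw":1},
{"rot":[-0.72, 0.57, -0.2],"travel":[0.038, 0.007, -0.041],"jaw":1},
{"rot":[-0.72, 0.57, -0.2],"travel":[0.04, 0.01, -0.038],"jaw":1},
{"rot":[-0.72, 0.57, -0.2],"travel":[0.041, 0.013, -0.036],"jaw":1}]
[{"rot":[-0.72, 0.57, -0.2],"travel":[0.043, 0.016, -0.032],"jaw":1}]
```

```bash
python3 -m jog '[{"rot":[-0.72,0.57,-0.2],"travel":[-0.014,-0.051,-0.018],"jaw":1},{"rot":[-0.72,0.57,-0.2],"travel":[-0.012,-0.05,-0.022],"jaw":1},{"rot":[-0.72,0.57,-0.2],"travel":[-0.01,-0.049,-0.026],"jaw":1},{"rot":[-0.72,0.57,-0.2],"travel":[-0.008,-0.047,-0.029],"jaw":1},{"rot":[-0.72,0.57,-0.2],"travel":[-0.006,-0.046,-0.032],"jaw":1},{"rot":[-0.72,0.57,-0.2],"travel":[-0.003,-0.044,-0.035],"jaw":1},{"rot":[-0.72,0.57,-0.2],"travel":[-0.001,-0.041,-0.038],"jaw":1},{"rot":[-0.72,0.57,-0.2],"travel":[0.002,-0.039,-0.041],"jaw":1}]'
python3 -m jog '[{"rot":[-0.72,0.57,-0.2],"travel":[0.004,-0.036,-0.043],"jaw":1},{"rot":[-0.72,0.57,-0.2],"travel":[0.007,-0.033,-0.045],"jaw":1},{"rot":[-0.72,0.57,-0.2],"travel":[0.01,-0.03,-0.046],"jaw":1},{"rot":[-0.72,0.57,-0.2],"travel":[0.013,-0.027,-0.048],"jaw":1},{"rot":[-0.72,0.57,-0.2],"travel":[0.016,-0.024,-0.048],"jaw":1},{"rot":[-0.72,0.57,-0.2],"travel":[0.019,-0.02,-0.049],"jaw":1},{"rot":[-0.72,0.57,-0.2],"travel":[0.021,-0.017,-0.049],"jaw":1},{"rot":[-0.72,0.57,-0.2],"travel":[0.024,-0.013,-0.049],"jaw":1}]'
python3 - <<'E'
from bot import *
from plan import plan,st,snap
st()
pl=place(pegs[1],np.radians(95),60,-.042,1,lift=.14,tip=.013)
plan(pl[:3,3],pl[:3,:3],jaw=1)
E
```

```text
time: 43.95
position: [0.4727, -0.1208, 0.2598]
tool_rot: [1.812, 0.872, -2.084]
ft_force: [-0.2, 0.6, 0.2]
grip_width: 0.503
time: 44.75
position: [0.5075, 0.0088, 0.2676]
tool_rot: [1.931, 1.5, -1.398]
ft_force: [0.9, -0.7, -0.5]
grip_width: 0.504
t44.75 p [0.5075 0.0088 0.2676] q [ 0.504  0.137 -0.211  1.709 -0.519  1.528 -0.13 ] F [ 0.9 -0.7 -0.5] g0.504
x [-0.032  0.553 -0.833] y [ 0.87  -0.395 -0.296] z [-0.493 -0.734 -0.468]
rows 9 dist [0.0378 0.1475 0.0109] rot deg [-32.9  25.3  -8.6]
[{"rot":[-0.73, 0.56, -0.19],"travel":[0.026, -0.011, -0.049],"jaw":1},
{"rot":[-0.73, 0.56, -0.19],"travel":[0.029, -0.007, -0.048],"jaw":1},
{"rot":[-0.73, 0.56, -0.19],"travel":[0.031, -0.004, -0.047],"jaw":1},
{"rot":[-0.73, 0.56, -0.19],"travel":[0.034, 0.0, -0.045],"jaw":1},
{"rot":[-0.73, 0.56, -0.19],"travel":[0.036, 0.003, -0.044],"jaw":1},
{"rot":[-0.73, 0.56, -0.19],"travel":[0.038, 0.007, -0.041],"jaw":1},
{"rot":[-0.73, 0.56, -0.19],"travel":[0.04, 0.01, -0.039],"jaw":1},
{"rot":[-0.73, 0.56, -0.19],"travel":[0.041, 0.013, -0.036],"jaw":1}]
[{"rot":[-0.73, 0.56, -0.19],"travel":[0.043, 0.016, -0.033],"jaw":1}]
```

```bash
python3 -m jog '[{"rot":[-0.73,0.56,-0.19],"travel":[0.026,-0.011,-0.049],"jaw":1},{"rot":[-0.73,0.56,-0.19],"travel":[0.029,-0.007,-0.048],"jaw":1},{"rot":[-0.73,0.56,-0.19],"travel":[0.031,-0.004,-0.047],"jaw":1},{"rot":[-0.73,0.56,-0.19],"travel":[0.034,0,-0.045],"jaw":1},{"rot":[-0.73,0.56,-0.19],"travel":[0.036,0.003,-0.044],"jaw":1},{"rot":[-0.73,0.56,-0.19],"travel":[0.038,0.007,-0.041],"jaw":1},{"rot":[-0.73,0.56,-0.19],"travel":[0.04,0.01,-0.039],"jaw":1},{"rot":[-0.73,0.56,-0.19],"travel":[0.041,0.013,-0.036],"jaw":1}]'
python3 -m jog '[{"rot":[-0.73,0.56,-0.19],"travel":[0.043,0.016,-0.033],"jaw":1},{"rot":[0,0,0],"travel":[0,0,0],"jaw":1},{"rot":[0,0,0],"travel":[0,0,0],"jaw":1}]'
python3 -c "
from chk import *
chk(1,'s27',.013)"
```

```text
time: 45.55
position: [0.5411, 0.1398, 0.2765]
tool_rot: [1.855, 1.954, -0.599]
ft_force: [-0.0, -0.3, -1.0]
grip_width: 0.499
time: 45.85
position: [0.5451, 0.1555, 0.2774]
tool_rot: [1.834, 1.997, -0.501]
ft_force: [0.3, -0.9, -0.5]
grip_width: 0.504
t45.85 p [0.5451 0.1555 0.2774] q [ 0.511  0.319 -0.331  1.733 -0.886  1.522  0.506] F [ 0.3 -0.9 -0.5] g0.504
x [-0.074  0.86  -0.505] y [ 0.996  0.084 -0.004] z [ 0.039 -0.503 -0.863]
m [-0.003 -0.006 -1.   ] rim [0.5457 0.1437 0.177 ] peg [0.5463 0.1452]
corr tool units [ 0.004   0.0021 -0.0024]
down 10mm units [0.0168 0.0001 0.0288]
```

View pics/s27c.png

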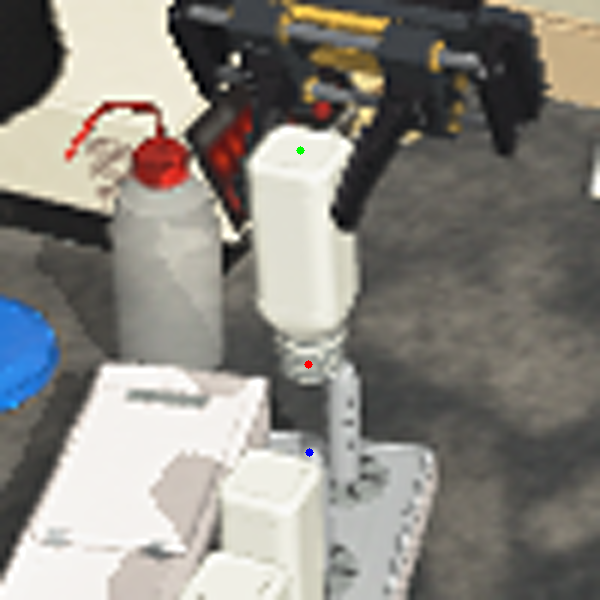

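```bash
python3 -m jog '[{"rot":[0,0,0],"travel":[0.004,0.002,-0.0025],"jaw":1},{"rot":[0,0,0],"travel":[0.042,0,0.072],"jaw":1},{"rot":[0,0,0],"travel":[0.042,0,0.072],"jaw":1},{"rot":[0,0,0],"travel":[0.025,0,0.043],"jaw":1},{"rot":[0,0,0],"travel":[0.025,0,0.043],"jaw":1},{"rot":[0,0,0],"travel":[0.0,0,0.0],"jaw":1}]'
python3 -c "
from plan import *
st();snap('scene','s28',(245,110,345,230),5)"
```

```text
time: 46.5
position: [0.545, 0.1573, 0.1967]
tool_rot: [1.834, 1.999, -0.5]
ft_force: [0.9, 0.4, -0.3]
grip_width: 0.502
t46.50 p [0.545  0.1573 0.1967] q [ 0.501  0.413 -0.326  1.794 -0.872  1.42   0.617] F [ 0.9  0.4 -0.3] g0.502
x [-0.075  0.861 -0.503] y [ 0.996  0.084 -0.004] z [ 0.039 -0.502 -0.864]
```

View pics/s28.png

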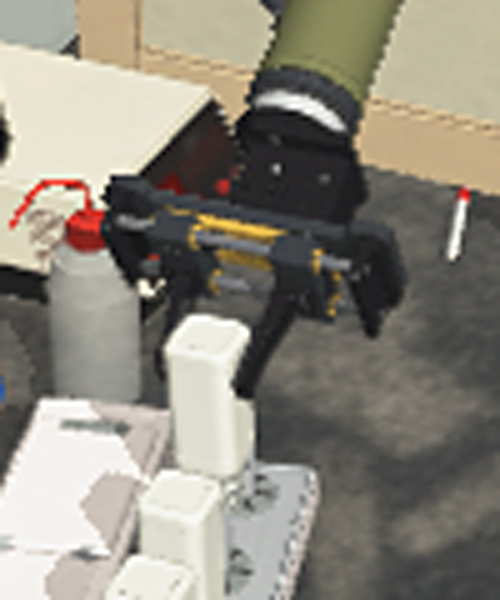

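```bash
python3 -m jog '[{"rot":[0,0,0],"travel":[0.034,0,0.057],"jaw":1},{"rot":[0,0,0],"travel":[0.034,0,0.057],"jaw":1},{"rot":[0,0,0],"travel":[0.022,0,0.038],"jaw":1},{"rot":[0,0,0],"travel":[0.0,0,0.0],"jaw":1}]'
python3 -m jog '[{"rot":[0,0,0],"travel":[0.006,0,0.01],"jaw":1},{"rot":[0,0,0],"travel":[0.0,0,0.0],"jaw":1}]'
python3 -m jog '[{"rot":[0,0,0],"travel":[0.005,0,0.008],"jaw":1},{"rot":[0,0,0],"travel":[0.0,0,0.0],"jaw":1}]'
python3 -m jog '[{"rot":[0,0,0],"travel":[0.004,0,0.007],"jaw":1},{"rot":[0,0,0],"travel":[0.0,0,0.0],"jaw":1}]'
```

```text
time: 46.95
position: [0.5443, 0.158, 0.1428]
tool_rot: [1.834, 2.0, -0.501]
ft_force: [-0.7, -0.5, -1.0]
grip_width: 0.504
time: 47.15
position: [0.5458, 0.158, 0.1419]
tool_rot: [1.833, 1.997, -0.496]
ft_force: [0.8, -0.3, 0.1]
grip_width: 0.506
time: 47.35
position: [0.5457, 0.158, 0.1391]
tool_rot: [1.833, 1.997, -0.497]
ft_force: [0.5, -0.0, -0.3]
grip_width: 0.5
time: 47.55
position: [0.5459, 0.1583, 0.1387]
tool_rot: [1.834, 1.999, -0.493]
ft_force: [-2.4, -2.3, 6.3]
grip_width: 0.505
```

```bash
python3 -m jog '[{"rot":[0,0,0],"travel":[0,0,0],"jaw":-0.45},{"rot":[0,0,0],"travel":[0,0,0],"jaw":-0.45},{"rot":[0,0,0],"travel":[0,0,0],"jaw":-0.45},{"rot":[0,0,0],"travel":[0,0,0],"jaw":-0.45},{"rot":[0,0,0],"travel":[-0.06,0,0],"jaw":-0.45},{"rot":[0,0,0],"travel":[-0.12,0,0],"jaw":-0.45},{"rot":[0,0,0],"travel":[-0.16,0,0],"jaw":1},{"rot":[0,0,0],"travel":[-0.16,0,0],"jaw":1}]'
python3 - <<'E'
from bot import *
from plan import plan,st,snap
snap('scene','s29');save(cv2.imread('pics/s29_full.png'),'s29z',(220,120,330,270),5);snap('top','t29',(160,130,420,280),3)
st()
E
```

```text
time: 48.35
position: [0.5563, 0.0281, 0.2128]
tool_rot: [1.832, 1.999, -0.497]
ft_force: [1.7, -0.0, 0.4]
grip_width: 0.62
t48.45 p [0.5596 0.0214 0.2138] q [ 0.616  0.487 -0.24   1.631 -0.782  1.609  0.662] F [ 0.3 -0.2 -1.1] g0.536
x [-0.063  0.859 -0.509] y [0.997 0.075 0.003] z [ 0.041 -0.507 -0.861]
```

View pics/s29z.png

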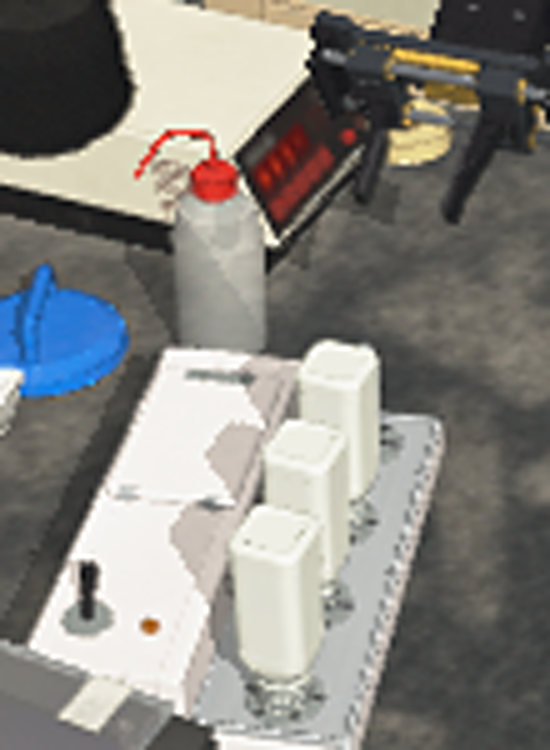

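View pics/t29.png

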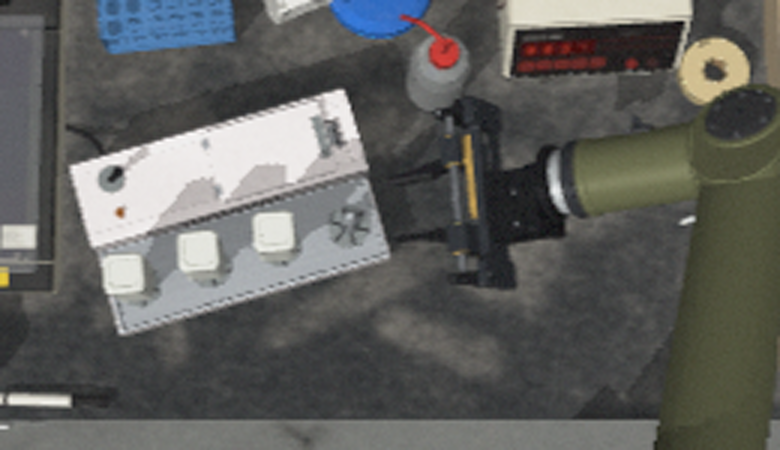

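View pics/s29.png

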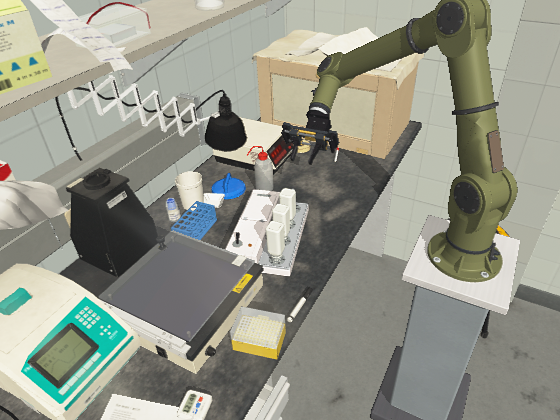

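```bash
python3 -c "
from h import *
im=cv2.imread('pics/w8_full.png'); save(im,'sw_w',(250,0,340,70),7)
im=cv2.imread('pics/s29_full.png'); save(im,'sw_s',(225,225,260,255),16)"
python3 -m jog '[{"rot":[0,0,0],"travel":[-0.04,0,-0.07],"jaw":1},{"rot":[0,0,0],"travel":[-0.08,0,-0.14],"jaw":1},{"rot":[0,0,0],"travel":[-0.08,0,-0.14],"jaw":1}]'
```

```text
time: 48.75
position: [0.5558, 0.0321, 0.3351]
tool_rot: [1.832, 2.002, -0.496]
ft_force: [0.5, -0.2, -0.1]
grip_width: 0.267
```

View pics/sw_w.png

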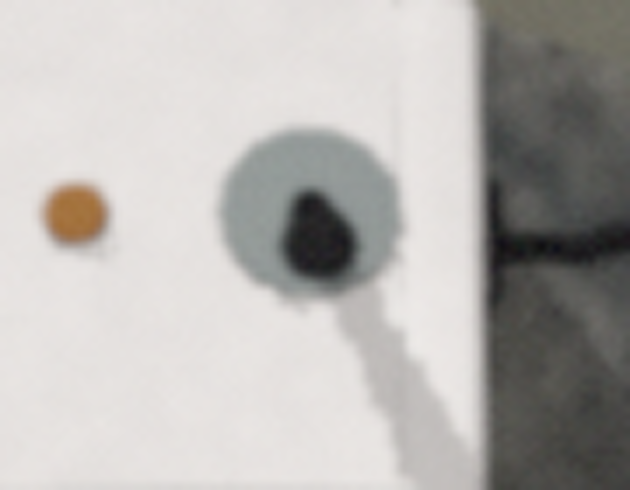

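View pics/sw_s.png

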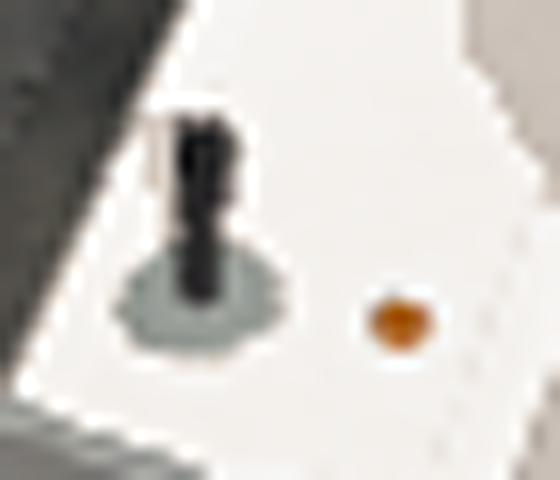

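```bash
python3 - <<'E'
from dry import *
T8=np.load('pics/w8_T.npy')
base=onz('wrist',[[250+310/7,0+212/7]],.077,T8)[0]; tip=onz('wrist',[[250+320/7,242/7]],.106,T8)[0]
bs=onz('scene',[[225+198/16,225+298/16]],.077)[0]; ts=onz('scene',[[225+207/16,225+130/16]],.106)[0]
for n,p in (('base w',base),('base s',bs),('tip w',tip),('tip s',ts)): print(n,np.round(p,4),'ex',round((p-W)@ex,4),'ey',round((p-W)@ey,4))
sw=base; c=np.array([base[0],base[1],0])
p=c-ey*.05; p[2]=.30
st(); plan(p,Rd,jaw=1)
E
```

```text
base w [0.6196 0.3346 0.077 ] ex 0.0204 ey 0.1824
base s [0.6161 0.3368 0.077 ] ex 0.0178 ey 0.1855
tip w [0.6231 0.3223 0.106 ] ex 0.0204 ey 0.1696
tip s [0.6204 0.3221 0.106 ] ex 0.0178 ey 0.1702
t48.75 p [0.5558 0.0321 0.3351] q [ 0.617  0.375 -0.259  1.534 -0.827  1.756  0.501] F [ 0.5 -0.2 -0.1] g0.267
x [-0.078  0.862 -0.501] y [ 0.996  0.088 -0.004] z [ 0.041 -0.499 -0.865]
rows 13 dist [ 0.0777  0.2545 -0.0351] rot deg [-10.2 -59.8  -5.6]
[{"rot":[-0.16, -0.92, -0.09],"travel":[0.059, 0.026, -0.024],"jaw":1},
{"rot":[-0.16, -0.92, -0.09],"travel":[0.057, 0.026, -0.028],"jaw":1},
{"rot":[-0.16, -0.92, -0.09],"travel":[0.054, 0.027, -0.032],"jaw":1},
{"rot":[-0.16, -0.92, -0.09],"travel":[0.051, 0.028, -0.036],"jaw":1},
{"rot":[-0.16, -0.92, -0.09],"travel":[0.048, 0.029, -0.04],"jaw":1},
{"rot":[-0.16, -0.92, -0.09],"travel":[0.044, 0.03, -0.043],"jaw":1},
{"rot":[-0.16, -0.92, -0.09],"travel":[0.041, 0.031, -0.046],"jaw":1},
{"rot":[-0.16, -0.92, -0.09],"travel":[0.037, 0.032, -0.049],"jaw":1}]
[{"rot":[-0.16, -0.92, -0.09],"travel":[0.032, 0.033, -0.051],"jaw":1},
{"rot":[-0.16, -0.92, -0.09],"travel":[0.028, 0.034, -0.053],"jaw":1},
{"rot":[-0.16, -0.92, -0.09],"travel":[0.023, 0.035, -0.055],"jaw":1},
{"rot":[-0.16, -0.92, -0.09],"travel":[0.019, 0.035, -0.056],"jaw":1},
{"rot":[-0.16, -0.92, -0.09],"travel":[0.014, 0.036, -0.057],"jaw":1}]
```

```bash
cat >> dry.py <<'E'
Rs=Rt([0,0,-1],-ey)
def sp(v,z): return W+ex*.019+ey*v+ez*z
E
python3 - <<'E'
from dry import *
plan(sp(.13,.28),Rs,jaw=1)
E
```

```text
rows 20 dist [ 0.0769  0.2517 -0.0551] rot deg [ 71.  -49.7  41.2]
[{"rot":[0.71, -0.5, 0.41],"travel":[0.04, 0.016, -0.012],"jaw":1},
{"rot":[0.71, -0.5, 0.41],"travel":[0.04, 0.014, -0.015],"jaw":1},
{"rot":[0.71, -0.5, 0.41],"travel":[0.039, 0.012, -0.018],"jaw":1},
{"rot":[0.71, -0.5, 0.41],"travel":[0.039, 0.009, -0.02],"jaw":1},
{"rot":[0.71, -0.5, 0.41],"travel":[0.038, 0.006, -0.022],"jaw":1},
{"rot":[0.71, -0.5, 0.41],"travel":[0.038, 0.004, -0.024],"jaw":1},
{"rot":[0.71, -0.5, 0.41],"travel":[0.037, 0.001, -0.026],"jaw":1},
{"rot":[0.71, -0.5, 0.41],"travel":[0.035, -0.002, -0.027],"jaw":1}]
[{"rot":[0.71, -0.5, 0.41],"travel":[0.034, -0.005, -0.029],"jaw":1},
{"rot":[0.71, -0.5, 0.41],"travel":[0.033, -0.008, -0.03],"jaw":1},
{"rot":[0.71, -0.5, 0.41],"travel":[0.031, -0.011, -0.031],"jaw":1},
{"rot":[0.71, -0.5, 0.41],"travel":[0.029, -0.014, -0.031],"jaw":1},
{"rot":[0.71, -0.5, 0.41],"travel":[0.027, -0.017, -0.031],"jaw":1},
{"rot":[0.71, -0.5, 0.41],"travel":[0.025, -0.02, -0.031],"jaw":1},
{"rot":[0.71, -0.5, 0.41],"travel":[0.023, -0.023, -0.031],"jaw":1},
{"rot":[0.71, -0.5, 0.41],"travel":[0.021, -0.025, -0.03],"jaw":1}]
[{"rot":[0.71, -0.5, 0.41],"travel":[0.019, -0.028, -0.03],"jaw":1},
{"rot":[0.71, -0.5, 0.41],"travel":[0.016, -0.03, -0.029],"jaw":1},
{"rot":[0.71, -0.5, 0.41],"travel":[0.014, -0.033, -0.027],"jaw":1},
{"rot":[0.71, -0.5, 0.41],"travel":[0.012, -0.035, -0.026],"jaw":1}]
```

```bash
python3 -m jog '[{"rot":[0.71,-0.5,0.41],"travel":[0.04,0.016,-0.015],"jaw":1},{"rot":[0.71,-0.5,0.41],"travel":[0.04,0.014,-0.018],"jaw":1},{"rot":[0.71,-0.5,0.41],"travel":[0.039,0.012,-0.018],"jaw":1},{"rot":[0.71,-0.5,0.41],"travel":[0.039,0.009,-0.02],"jaw":1},{"rot":[0.71,-0.5,0.41],"travel":[0.038,0.006,-0.022],"jaw":1},{"rot":[0.71,-0.5,0.41],"travel":[0.038,0.004,-0.024],"jaw":1},{"rot":[0.71,-0.5,0.41],"travel":[0.037,0.001,-0.026],"jaw":1},{"rot":[0.71,-0.5,0.41],"travel":[0.035,-0.002,-0.027],"jaw":1}]'
python3 -m jog '[{"rot":[0.71,-0.5,0.41],"travel":[0.034,-0.005,-0.029],"jaw":1},{"rot":[0.71,-0.5,0.41],"travel":[0.033,-0.008,-0.03],"jaw":1},{"rot":[0.71,-0.5,0.41],"travel":[0.031,-0.011,-0.031],"jaw":1},{"rot":[0.71,-0.5,0.41],"travel":[0.029,-0.014,-0.031],"jaw":1},{"rot":[0.71,-0.5,0.41],"travel":[0.027,-0.017,-0.031],"jaw":1},{"rot":[0.71,-0.5,0.41],"travel":[0.025,-0.02,-0.031],"jaw":1},{"rot":[0.71,-0.5,0.41],"travel":[0.023,-0.023,-0.031],"jaw":1},{"rot":[0.71,-0.5,0.41],"travel":[0.021,-0.025,-0.03],"jaw":1}]'
python3 - <<'E'
from dry import *
st();plan(sp(.13,.25),Rs,jaw=1)
E
```

```text
time: 49.55
position: [0.5864, 0.1342, 0.3129]
tool_rot: [2.082, 1.433, -1.21]
ft_force: [-0.6, 0.3, 0.3]
grip_width: 0.005
time: 50.35
position: [0.6168, 0.2346, 0.2905]
tool_rot: [2.126, 0.7, -1.823]
ft_force: [-0.6, 0.1, -0.3]
grip_width: 0.01
t50.35 p [0.6168 0.2346 0.2905] q [ 0.017  0.223 -0.401  1.472 -0.06   1.3   -1.398] F [-0.6  0.1 -0.3] g0.010
x [ 0.1    0.192 -0.976] y [ 0.511 -0.852 -0.115] z [-0.854 -0.487 -0.183]
rows 4 dist [ 0.0159  0.0493 -0.0405] rot deg [14.2 -9.7  7.9]
[{"rot":[0.71, -0.48, 0.4],"travel":[0.042, -0.024, -0.025],"jaw":1},
{"rot":[0.71, -0.48, 0.4],"travel":[0.04, -0.027, -0.025],"jaw":1},
{"rot":[0.71, -0.48, 0.4],"travel":[0.038, -0.03, -0.025],"jaw":1},
{"rot":[0.71, -0.48, 0.4],"travel":[0.036, -0.033, -0.025],"jaw":1}]
```

```bash
python3 -m jog '[{"rot":[0.71,-0.48,0.4],"travel":[0.042,-0.024,-0.025],"jaw":1},{"rot":[0.71,-0.48,0.4],"travel":[0.04,-0.027,-0.025],"jaw":1},{"rot":[0.71,-0.48,0.4],"travel":[0.038,-0.03,-0.025],"jaw":1},{"rot":[0.71,-0.48,0.4],"travel":[0.036,-0.033,-0.025],"jaw":1},{"rot":[0,0,0],"travel":[0,0,0],"jaw":1},{"rot":[0,0,0],"travel":[0,0,0],"jaw":1}]'
python3 - <<'E'
from dry import *
st();snap('wrist','w30');plan(sp(.132,.097),Rs,jaw=1)
T=np.load('pics/w30_T.npy'); print(proj('wrist',[sp(.17,.106),sp(.184,.077)],T))
E
```

```text
time: 50.95
position: [0.6331, 0.2826, 0.249]
tool_rot: [2.071, 0.298, -2.068]
ft_force: [-0.8, -0.3, -0.3]
grip_width: 0.008
t50.95 p [0.6331 0.2826 0.249 ] q [-0.2    0.427 -0.368  1.279  0.15   1.459 -1.84 ] F [-0.8 -0.3 -0.3] g0.008
x [ 0.002  0.002 -1.   ] y [ 0.281 -0.96  -0.001] z [-0.96  -0.281 -0.002]
rows 4 dist [-0.0017  0.0046 -0.1528] rot deg [ 0.1 -0.2  0. ]
[{"rot":[0.0, -0.01, 0.0],"travel":[0.127, -0.004, 0.001],"jaw":1},
{"rot":[0.0, -0.01, 0.0],"travel":[0.127, -0.004, 0.001],"jaw":1},
{"rot":[0.0, -0.01, 0.0],"travel":[0.127, -0.004, 0.001],"jaw":1},
{"rot":[0.0, -0.01, 0.0],"travel":[0.127, -0.004, 0.0],"jaw":1}]
[[239.87159471 196.66432515]
 [230.29597598 189.86036255]]
```

View pics/w30.png

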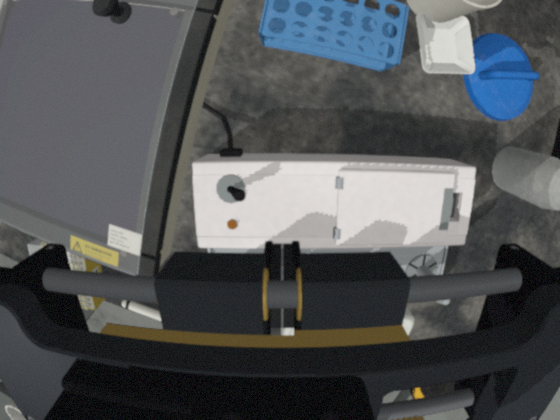

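```bash
python3 -m jog '[{"rot":[0,0,0],"travel":[0.127,-0.002,-0.002],"jaw":1},{"rot":[0,0,0],"travel":[0.127,-0.002,-0.002],"jaw":1},{"rot":[0,0,0],"travel":[0.127,-0.003,-0.002],"jaw":1},{"rot":[0,0,0],"travel":[0.127,-0.004,-0.001],"jaw":1},{"rot":[0,0,0],"travel":[0,0,0],"jaw":1},{"rot":[0,0,0],"travel":[0,0,0],"jaw":1}]'
python3 - <<'E'
from dry import *
st();snap('wrist','w31',(150,100,400,330),3);snap('scene','s31',(200,130,330,270),5)
E
```

```text
time: 51.6
position: [0.6366, 0.2835, 0.0982]
tool_rot: [2.076, 0.292, -2.068]
ft_force: [-0.5, 0.7, 1.2]
grip_width: 0.007
t51.60 p [0.6366 0.2835 0.0982] q [-0.201  0.518 -0.353  1.459  0.187  1.194 -1.871] F [-0.5  0.7  1.2] g0.007
x [ 0.004  0.001 -1.   ] y [ 0.276 -0.961  0.   ] z [-0.961 -0.276 -0.004]
```

View pics/w31.png

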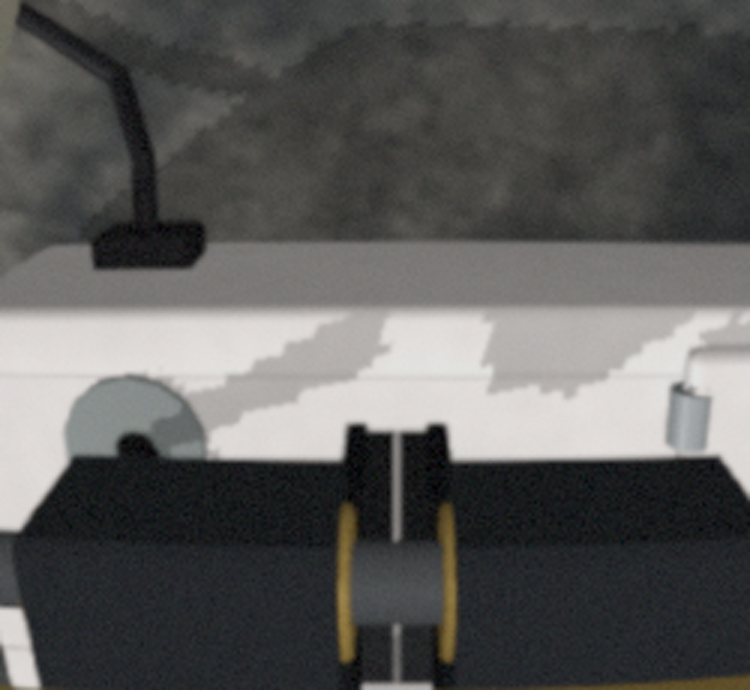

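View pics/s31.png

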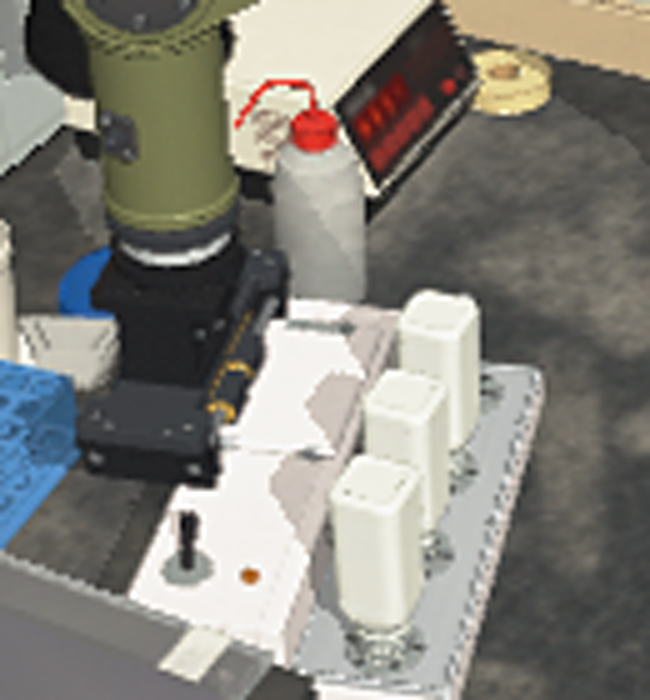

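```bash
python3 -m jog '[{"rot":[0,0,0],"travel":[0,-0.05,0.003],"jaw":1},{"rot":[0,0,0],"travel":[0,-0.04,0.003],"jaw":1},{"rot":[0,0,0],"travel":[0,-0.03,0],"jaw":1},{"rot":[0,0,0],"travel":[0,0,0],"jaw":1}]'
python3 -m jog '[{"rot":[0,0,0],"travel":[0,-0.015,0],"jaw":1},{"rot":[0,0,0],"travel":[0,0,0],"jaw":1}]'
python3 - <<'E'
from dry import *
st();T=tool();print((T[:3,3]-W)@ex,(T[:3,3]-W)@ey);snap('scene','s32',(200,180,290,270),7)
E
```

```text
time: 52.1
position: [0.6238, 0.3216, 0.0975]
tool_rot: [2.074, 0.298, -2.066]
ft_force: [0.2, 0.1, 0.3]
grip_width: 0.002
time: 52.3
position: [0.6231, 0.3234, 0.0965]
tool_rot: [2.074, 0.293, -2.068]
ft_force: [0.6, -0.4, -0.4]
grip_width: 0.004
t52.30 p [0.6231 0.3234 0.0965] q [-0.257  0.532 -0.362  1.444  0.195  1.198 -1.933] F [ 0.6 -0.4 -0.4] g0.004
x [ 0.003  0.001 -1.   ] y [ 0.277 -0.961  0.   ] z [-0.961 -0.277 -0.003]
0.02072972440577458 0.1706616774017943
```

View pics/s32.png

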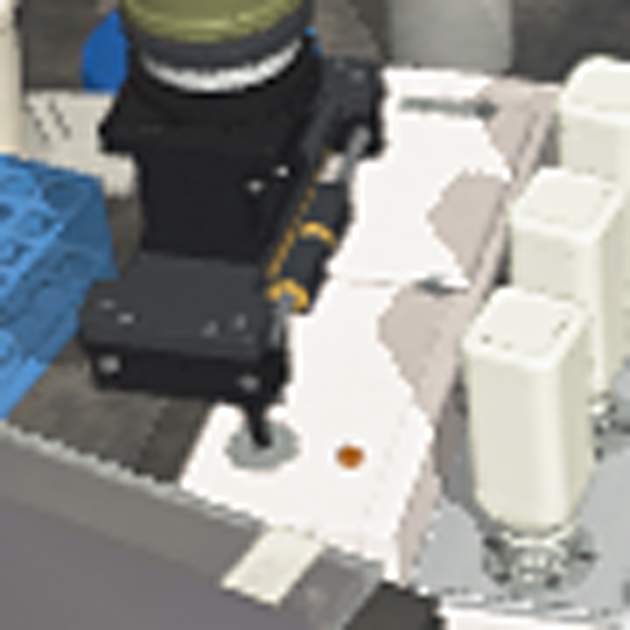

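```bash
python3 -m jog '[{"rot":[0,0,0],"travel":[0,-0.012,0],"jaw":1},{"rot":[0,0,0],"travel":[0,0,0],"jaw":1}]'
python3 -m jog '[{"rot":[0,0,0],"travel":[0,-0.012,0],"jaw":1},{"rot":[0,0,0],"travel":[0,0,0],"jaw":1}]'
python3 -m jog '[{"rot":[0,0,0],"travel":[0,-0.012,0],"jaw":1},{"rot":[0,0,0],"travel":[0,0,0],"jaw":1}]'
```

```text
time: 52.55
position: [0.6223, 0.3262, 0.0965]
tool_rot: [2.074, 0.292, -2.068]
ft_force: [0.6, -1.3, 1.0]
grip_width: 0.005
time: 52.75
position: [0.6212, 0.3299, 0.0964]
tool_rot: [2.074, 0.293, -2.068]
ft_force: [0.9, -1.7, 0.6]
grip_width: 0.004
time: 52.95
position: [0.6205, 0.3324, 0.0962]
tool_rot: [2.074, 0.291, -2.068]
ft_force: [-0.0, -4.3, 0.3]
grip_width: 0.004
```

```bash
python3 -m jog '[{"rot":[0,0,0],"travel":[0,-0.008,0],"jaw":1},{"rot":[0,0,0],"travel":[0,0,0],"jaw":1}]'
python3 -m jog '[{"rot":[0,0,0],"travel":[0,-0.008,0],"jaw":1},{"rot":[0,0,0],"travel":[0,0,0],"jaw":1}]'
python3 -c "
from dry import *
T=tool();print((T[:3,3]-W)@ex,(T[:3,3]-W)@ey)"
```

```text
time: 53.15
position: [0.6205, 0.3327, 0.0962]
tool_rot: [2.073, 0.286, -2.068]
ft_force: [1.4, -6.2, -0.3]
grip_width: 0.003
time: 53.35
position: [0.6205, 0.3328, 0.0962]
tool_rot: [2.072, 0.282, -2.067]
ft_force: [1.1, -9.7, 1.6]
grip_width: 0.004
0.020813744235357645 0.1804493139335394
```

```bash
python3 -m jog '[{"rot":[0,0,0],"travel":[0,0.06,0],"jaw":1},{"rot":[0,0,0],"travel":[-0.1,0.06,0],"jaw":1},{"rot":[0,0,0],"travel":[-0.16,0,0],"jaw":1},{"rot":[0,0,0],"travel":[-0.16,0.02,0],"jaw":1},{"rot":[0,0,0],"travel":[-0.1,0,0],"jaw":1},{"rot":[0,0,0],"travel":[0,0,0],"jaw":1}]'
python3 - <<'E'
from dry import *
st();snap('wrist','w33');save(cv2.imread('pics/w33_full.png'),'w33z',(180,140,300,260),5)
snap('scene','s33');save(cv2.imread('pics/s33_full.png'),'s33z',(215,150,325,280),5)
T=np.load('pics/w33_T.npy'); print(proj('wrist',[sp(.17,.106),sp(.198,.106),sp(.184,.077)],T))
E
```

```text
time: 53.95
position: [0.6322, 0.3002, 0.2599]
tool_rot: [2.088, 0.3, -2.059]
ft_force: [0.4, 0.7, 0.5]
grip_width: 0.004
t53.95 p [0.6322 0.3002 0.2599] q [-0.222  0.429 -0.372  1.257  0.153  1.468 -1.866] F [0.4 0.7 0.5] g0.004
x [ 0.013  0.008 -1.   ] y [ 0.278 -0.961 -0.004] z [-0.961 -0.278 -0.015]
[[258.83141907 199.81257684]
 [231.30796867 199.82131182]
 [248.05244911 193.29897772]]
```

View pics/w33z.png

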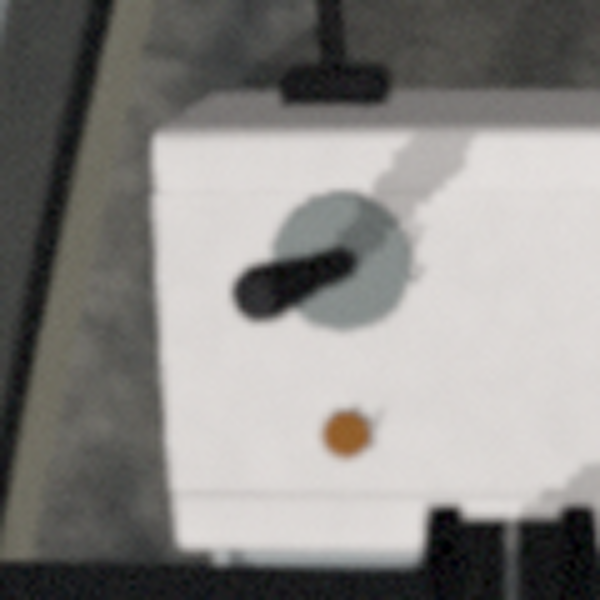

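View pics/s33z.png

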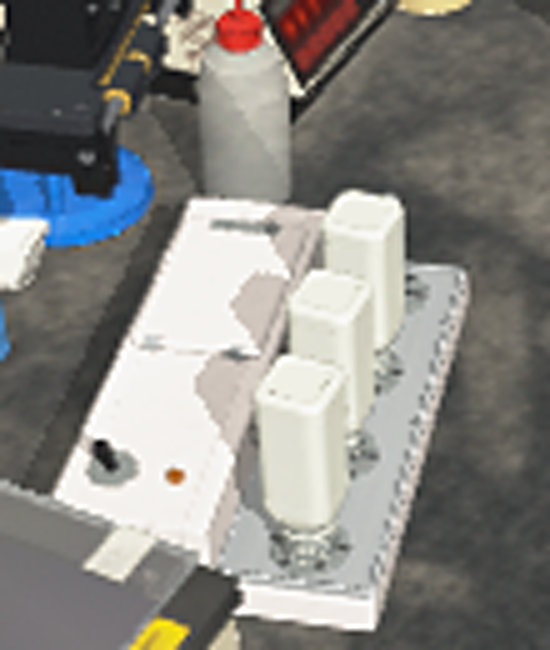

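View pics/s33.png

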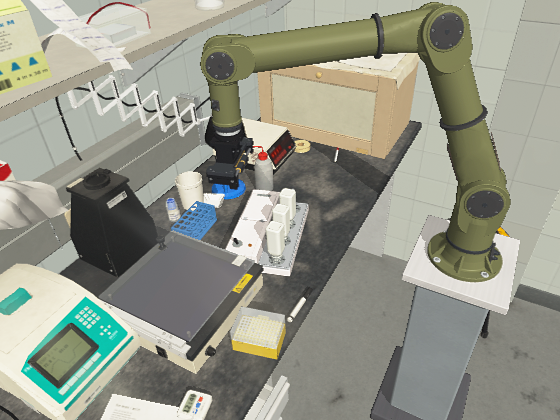

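```bash
python3 -c "
from bench import ctrl
s=ctrl.get_state(); print(s['time'],s['ft_force']); print(ctrl.close_job())"
```

```text
54.05 [ 0.45072395  0.56474916 -0.47527802]
the job is handed in; nothing more can be done
None
```

The dryer is loaded and running, and I handed the job in at 54 s with the gripper clear of everything.

- **Filter:** I set it in its well, and a light press met the rib at 72 mm, which matches the cartridge lying flat on the floor.
- **Lid:** I swung it shut and pressed its free edge. The top face stopped firmly at 83 mm under about 26 N. That is well past the catch, which would have held it about 11 mm higher.
- **Bottles:** Only three bottles were on the bench. Each is mouth-down on its own peg, counting from the dryer's left, with the right-hand peg left empty. Each made contact within about 2 mm of the height expected for the rim on the seat, and the last picture shows all three upright.
- **Switch:** I pushed it last, against its end stop at about 10 N. In the wrist picture its tip is within about 1 px of the predicted fully-on position.

The wash bottle, tip box and marker were never touched and look unmoved in the final view. No check failed. The one mismatch was a 2–3 mm offset between the wrist and scene cameras on the peg positions, so I shifted the targets 1 mm to allow for it.

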